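# Tidying the toy kitchen for display

## Robot

A 6-joint arm with a two-finger parallel gripper is mounted at the origin on the work surface. World frame = base frame: x ahead of the robot, y to its left, z up, the work surface at z = 0. Lengths are in m, angles in rad, forces in N, time in s.
With the tool pointing down it reaches from about 0.275 to 0.825 m from the base axis. Payload 4.9 kg.
Tool frame: the origin (TCP) lies at the very end of the fingers, on their centre line; the grasp point (between the pads) lies 19 mm behind it; z points along the fingers, y is the direction in which the jaws open and shut (so a half turn about z gives the same grasp; the last joint's range is limited). The gripper opens to 85 mm and grips with 20 to 120 N. Pads are 22 mm wide; open, the fingers measure 114 mm over their backs; the gripper's body (76 mm by 85 mm) begins 54 mm behind the grasp point. The pads swing forward as they close: fully open they stand 13 mm farther back than shut.
Start: joints at [1.041, 0.326, -0.193, 1.052, 0, 1.437], TCP at [0.212, 0.507, 0.231] pointing down, gripper open.
Joint ranges: [-2.65, 2.65], [-0.97, 1.79], [-1.3, 1.35], [-1.93, 2.1], [-1.47, 1.37], [-3.14, 3.14]. Speed limits (rad/s): [2.57, 2.57, 3.14, 3.14, 3.14, 3.14].

## Interface

Orientations are given as a unit quaternion [x, y, z, w].
In Python, from cell import * gives the robot as it stands. The module is installed in compiled form; this text tells all that it offers.
- The arm moves only by the shell command python3 -m crank 'ROWS' [FORCE]. ROWS is JSON, a list of rows, each a list of 3 entries, a list of its own where there are three numbers: the shift along the tool's x, y, z in m, then the turn, a rotation vector about the tool's x, y, z in rad, then the finger opening in m, from 0 to 0.0854. A call has 1 to 20 rows; each row shifts and turns the commanded pose from where the row before left it, along the tool's axes as they then stand; what a row does not reach is not made up. A row lasts 1/12 s, in which the tool goes at most 41.7 mm and 7.16 degrees, less where a joint would pass 70% of its speed; a pose out of reach is approached as far as the arm can. A call with a gripper value outside its range is refused whole. The fingers move at their own pace and stop on an object; FORCE is the grip in N (left out, the last holds). Time passes only in rows, so rows that do not move let the fingers close. It gives the time, the measured TCP pose, the force and the opening at its end, in the units of the state.
- observe(): the state, without advancing time (a new reading comes with each control period).
- capture(name): name is "side" or "top" or "wrist"; returns a dict with "image" (420x560x3 uint8, red, green, blue), "mtx" (3x3 intrinsics, pixels), "rvec" (rotation vector, rad) and "tvec" (3), from world to camera coordinates, as OpenCV has them. Camera axes: x right, y down, z forward; pixel columns grow to the right and rows downward; lengths in m; the calibration is good to about 2 mm. A picture is of the moment at which its call begins. There is no depth.
- close_job(): hands the job in, once; it reports no verdict.
Trained networks look in the newest picture that a camera, given by its name, has taken for a name from the list of things; names that differ only in an ending like _2 or _b are one class to them, and where a whole thing is asked for, a point or a joint stands for the part that bears it (a point fixed in the world has none). Each returns a list of dicts, best first, with "conf" (0 to 1); they miss things now and then, are a little off and sometimes report something else, mostly with a low value. They report only what shows in the picture. A call takes as long as a camera call. They do not tell look-alikes from the thing itself.
- find_in(thing, camera): "rect" ([left, top, width, height] in pixels, round what is visible of it).
The state is a dict: "time": time; "joints": joint angles; "dq": joint speeds; "joint_efforts": joint torques, N m; "ee_pos": TCP position; "orientation": TCP orientation; "wrist_force": force on the tool from outside, world axes, zero at the start; "ft_torque": the same for the moment, N m; "grip_width": opening from 0.0 (shut) to 1.0 (fully open).
Only numpy, scipy, OpenCV 4.12 (cv2) and the standard library are available. Lean on these libraries where they do the work, as an engineer would, in place of code of your own. Each camera call takes 0.05 s, during which the arm holds its last target.

## Task

Get the toy kitchen ready for the shop display: take the lid off the saucepan (the cork mat is a good place for it), tip the pan over the crate so that all the wooden tomatoes end up in the crate, then stand the empty pan upright in the middle of the stove's hotplate and put its lid back on properly. Lay every wooden turner away in the rack, one to a slot, handle outwards and blade pushed fully home, at any time in the job; leave the other toys where they stand.

Things in the scene. Friction and masses are not known exactly. Their poses are not given: they have to be found in the camera images.
- pan: toy aluminium saucepan, 0.2 kg, outer radius 50 mm at base, 60 at rim, 65 tall, wall 4, inner floor 5 mm up. Origin: centre of underside, z up through the mouth. A straight round black handle, 16 mm thick, sticks out level along -x, 45 mm above the underside, from the wall to 152 mm from the pan's axis (its middle at 110 mm)
- lid: loose round aluminium lid, 60 g, on the pan at the start: disc of radius 63 mm, 5 mm thick, with a plug of radius 50 mm, 5 mm deep, under it that drops inside the pan's rim (inner radius 56 mm), and an upright black knob of radius 10 mm, 26 mm tall, in the middle on top. Origin at the centre of the plug's underside (60 mm above the pan's underside when on), z up
- mat_top (a point): centre of the top of a thin round cork mat, radius 66 mm, 4 mm thick, fixed: a free place to lay the lid while it is off
- crate_in (a point): centre of the inner floor (6 mm above the table) of an open pale wooden crate, fixed, 160 x 160 x 50 mm tall, walls 6 mm; axes along its sides
- hob (a point): centre of the top face of the hotplate of a toy stove, fixed: white block 150 x 150 x 26 mm with one round dark hotplate of radius 54 mm that stands 4 mm above it (its top 30 mm above the table). Stove, crate and saucepan swap places from start to start
- rack: brown wooden rack, fixed: base board 170 (x) x 220 (y) x 6 mm thick, origin under its centre. From x = 1 mm on a roof, 24 mm above the table on top, marked by dark lines over the partitions, covers three level slots side by side along x, each 60 mm wide, 10 high, 74 deep; the base board is their floor, mouths face -x, a back stop closes them at x = 75 mm. Before the mouths an 84 mm bare porch
- slot0 (a point): inner end of slot 0: centre of its floor at the back stop, rack y = -70 mm; x points into the slot. A blade pushed fully home has its end here, with 6 mm of blade still showing
- slot1 (a point): inner end of slot 1: centre of its floor at the back stop, rack y = 0 mm; x points into the slot. A blade pushed fully home has its end here, with 6 mm of blade still showing
- slot2 (a point): inner end of slot 2: centre of its floor at the back stop, rack y = 70 mm; x points into the slot. A blade pushed fully home has its end here, with 6 mm of blade still showing
- veg0: a chunky red wooden play tomato with a green top, 31 mm across, 28 mm tall, 20 g; origin at the centre of its underside, z up through its top. 3 to 5 of the five are present, loose in the lidded saucepan at the start
- veg1: a chunky red wooden play tomato with a green top, 31 mm across, 28 mm tall, 20 g; origin at the centre of its underside, z up through its top. 3 to 5 of the five are present, loose in the lidded saucepan at the start
- veg2: a chunky red wooden play tomato with a green top, 31 mm across, 28 mm tall, 20 g; origin at the centre of its underside, z up through its top. 3 to 5 of the five are present, loose in the lidded saucepan at the start
- veg3: a chunky red wooden play tomato with a green top, 31 mm across, 28 mm tall, 20 g; origin at the centre of its underside, z up through its top. 3 to 5 of the five are present, loose in the lidded saucepan at the start
- veg4: a chunky red wooden play tomato with a green top, 31 mm across, 28 mm tall, 20 g; origin at the centre of its underside, z up through its top. 3 to 5 of the five are present, loose in the lidded saucepan at the start
- turner0: a flat pale wooden turner, 60 g, lying flat: blade 80 long x 50 wide x 5 mm thick, handle 90 long x 18 wide x 20 mm tall in line behind it, undersides level (the middle of the handle is 45 mm behind the origin). x points along the tool to the blade's square end, z up out of the flat side; origin on the underside where handle and blade meet. 2 or 3 of the three are present
- turner0_tip (a point): middle of the blade's end edge, at the underside, 80 mm along x from the turner's origin
- turner1: a flat pale wooden turner, 60 g, lying flat: blade 80 long x 50 wide x 5 mm thick, handle 90 long x 18 wide x 20 mm tall in line behind it, undersides level (the middle of the handle is 45 mm behind the origin). x points along the tool to the blade's square end, z up out of the flat side; origin on the underside where handle and blade meet. 2 or 3 of the three are present
- turner1_tip (a point): middle of the blade's end edge, at the underside, 80 mm along x from the turner's origin
- turner2: a flat pale wooden turner, 60 g, lying flat: blade 80 long x 50 wide x 5 mm thick, handle 90 long x 18 wide x 20 mm tall in line behind it, undersides level (the middle of the handle is 45 mm behind the origin). x points along the tool to the blade's square end, z up out of the flat side; origin on the underside where handle and blade meet. 2 or 3 of the three are present
- turner2_tip (a point): middle of the blade's end edge, at the underside, 80 mm along x from the turner's origin
- car: bystander: red tin car, 130 mm long; origin at its underside. Leave it where it is
- trike: bystander: doll on a tricycle, 145 mm tall; origin at its underside. Leave it where it is
- top: bystander: small blue spinning top on a flat foot, 36 mm across, 40 mm tall, between the rack and its neighbour; origin at its underside. Leave it where it is
- drum: bystander: red tin drum, 70 mm across, 50 mm tall; origin at its underside. Leave it where it is
There are look-alikes about, which are no part of the job. What is shaped like the turner1 but green is not meant.

How it is judged:
By the outcome, as a careful person would: the job done as asked, in the order asked, and still so for the second after the job is handed in, with the robot touching nothing.
Of veg0, veg1, veg2, veg3, veg4 only 3 to 5 are there at a start; the rules pass over those that are not, and their reading is None.
Of turner0, turner1, turner2 only 2 to 3 are there at a start; the rules pass over those that are not, and their reading is None.
At some moment in a run one of pan, turner0, turner1, turner2 may be knocked a few centimetres aside while the robot is not near it.
It also fails if it takes over 208 s, if anything falls off the work surface, if the arm or the gripper's body presses on something with over 40 N, if the wrist force passes 120 N, or if a joint passes its speed limit or range.

## Working session

There is one attempt and no reset: what is moved stays moved. The work goes in short steps, Python scripts to look and compute and a shell command to move; the robot and the scene stay as the last step left them, time stands still between calls to the robot, and variables do not carry over. Pictures are saved under pics/ and viewed, and the job is handed in when it is done.

```bash
ls -la; mkdir -p pics
cat > h.py <<'E'
from cell import *
import numpy as np, cv2, json
from scipy.spatial.transform import Rotation as R
def cap(name,fn=None):
    c=capture(name)
    if fn: cv2.imwrite('pics/'+fn,cv2.cvtColor(c['image'],cv2.COLOR_RGB2BGR))
    return c
def ray(c,uv,z):
    p=cv2.undistortPoints(np.array([[uv]],float),np.array(c['mtx'],float),None)[0,0]
    Rm=cv2.Rodrigues(np.array(c['rvec'],float))[0];t=np.array(c['tvec'],float).ravel()
    o=-Rm.T@t; d=Rm.T@np.array([p[0],p[1],1]); s=(z-o[2])/d[2]
    return o+s*d
def proj(c,P):
    return cv2.projectPoints(np.array(P,float).reshape(-1,3),np.array(c['rvec'],float),np.array(c['tvec'],float),np.array(c['mtx'],float),None)[0][:,0]
E
python3 - <<'E'
from h import *
print(observe())
for n in ['top','side','wrist']:
    c=cap(n,n+'0.png'); Rm=cv2.Rodrigues(np.array(c['rvec'],float))[0]; print(n,c['mtx'],(-Rm.T@np.array(c['tvec']).ravel()))
E
```

```text
total 12
drwxr-xr-x  3 agent agent 4096 Dec  7 04:30 .
drwxr-xr-x 23 root  root  4096 Dec  7 04:30 ..
drwxr-xr-x  2 agent agent 4096 Dec  7 04:30 pics
{'time': 0.0, 'joints': array([ 1.04076519e+00,  3.26914819e-01, -1.93595513e-01,  1.05200677e+00,
        3.28910216e-05,  1.43660831e+00]), 'dq': array([-3.94977166e-04,  1.15544567e-03,  1.93242473e-03,  7.62685792e-05,
        6.31909061e-04,  1.25920280e-03]), 'joint_efforts': array([-4.21400880e-03, -4.43402767e+01,  2.62434769e+01,  1.54108694e-02,
       -4.18352247e-04, -2.22770444e-05]), 'ee_pos': array([0.2117468 , 0.50696887, 0.23051325]), 'orientation': array([ 1.96631835e-01,  9.80477017e-01, -8.08010857e-04, -2.96065826e-04]), 'wrist_force': array([ 0.82210917,  0.10581767, -0.73408392]), 'ft_torque': array([-0.01487142, -0.03674842,  0.05029777]), 'grip_width': 0.9982417762137392}
top [[507.83091342   0.         279.11761069]
 [  0.         507.83091342 199.9939529 ]
 [  0.           0.           1.        ]] [0.33719653 0.03274894 1.86859455]
side [[487.51671357   0.         283.64683714]
 [  0.         487.51671357 209.00077511]
 [  0.           0.           1.        ]] [-0.08041971 -0.86849174  0.9454773 ]
wrist [[314.18742071   0.         275.46461226]
 [  0.         314.18742071 206.89032793]
 [  0.           0.           1.        ]] [0.13473919 0.53990809 0.37310621]
```

View pics/top0.png

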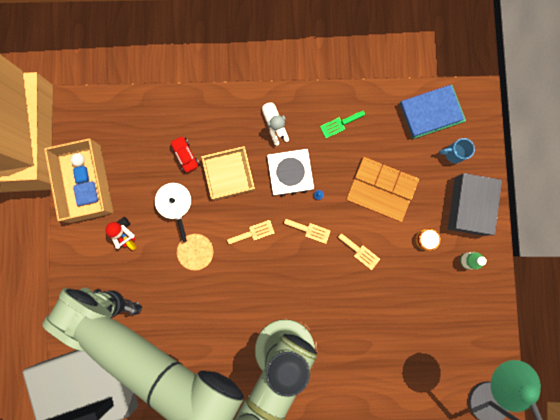

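View pics/side0.png

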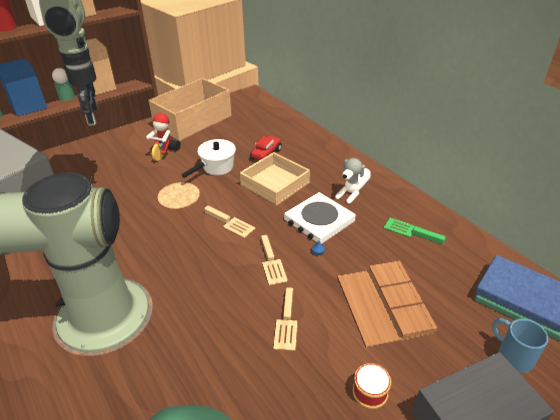

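View pics/wrist0.png

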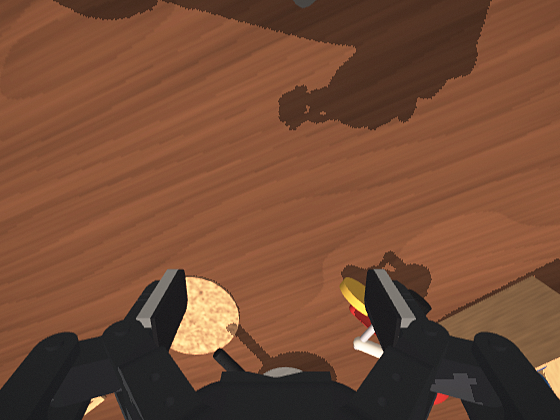

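Run:
```python
from h import *
for n in ['top','side']:
    cap(n)
    for t in ['pan','lid','mat_top','crate_in','hob','rack','slot0','turner0','turner0_tip','top','car','trike','drum']:
        r=find_in(t,n); print(n,t,[(np.round(d['rect']).astype(int).tolist(),round(d['conf'],2)) for d in r][:5])
print(observe()['time'])
```

```text
top pan [([176, 217, 11, 24], 0.69)]
top lid [([155, 182, 36, 37], 0.98)]
top mat_top [([177, 234, 38, 38], 0.88)]
top crate_in [([201, 147, 55, 54], 0.67)]
top hob [([268, 148, 49, 48], 0.77), ([415, 232, 26, 16], 0.49), ([175, 216, 12, 25], 0.21)]
top rack [([346, 159, 75, 58], 0.59), ([178, 234, 33, 37], 0.17)]
top slot0 [([350, 156, 68, 64], 0.83), ([283, 217, 46, 24], 0.24)]
top turner0 [([343, 235, 32, 32], 0.72), ([318, 110, 46, 28], 0.66), ([287, 219, 38, 22], 0.65), ([231, 222, 43, 20], 0.61)]
top turner0_tip [([340, 232, 40, 36], 0.69), ([348, 157, 68, 62], 0.17)]
top top []
top car [([168, 137, 32, 35], 0.7)]
top trike [([106, 216, 26, 33], 0.64)]
top drum [([415, 231, 26, 18], 0.71)]
side pan [([180, 155, 55, 22], 0.73)]
side lid [([199, 140, 38, 18], 0.88)]
side mat_top [([155, 182, 43, 28], 0.92), ([286, 190, 68, 54], 0.39), ([339, 262, 98, 82], 0.34)]
side crate_in [([241, 154, 69, 50], 0.69)]
side hob [([284, 194, 70, 48], 0.88)]
side rack [([338, 260, 97, 89], 0.56)]
side slot0 [([339, 260, 98, 85], 0.9), ([259, 235, 28, 48], 0.31)]
side turner0 [([381, 218, 64, 28], 0.84), ([273, 287, 27, 63], 0.77), ([261, 234, 25, 49], 0.58)]
side turner0_tip [([272, 288, 24, 62], 0.96), ([310, 242, 16, 13], 0.69), ([146, 113, 34, 50], 0.57)]
side top []
side car [([248, 139, 35, 24], 0.88)]
side trike [([146, 116, 38, 47], 0.88), ([276, 290, 22, 62], 0.71), ([312, 244, 11, 11], 0.21)]
side drum [([348, 364, 42, 45], 0.56)]
1.55
```

The top view shows the pan with its lid at (172,201), its handle running down to (183,240), the mat at (195,252), the crate at (228,173) and the stove at (291,172). The rack is at (383,189), the blue top at (318,195), and three pale turners at (250,232), (306,231) and (358,251). The green turner at (343,123) is the look-alike to leave alone.

Run:
```python
from h import *
im=cv2.imread('pics/top0.png')
a=im[130:290,140:290]; b=im[140:290,260:440]
cv2.imwrite('pics/cA.png',cv2.resize(a,None,fx=3.75,fy=3.75,interpolation=cv2.INTER_CUBIC))
cv2.imwrite('pics/cB.png',cv2.resize(b,None,fx=4,fy=4,interpolation=cv2.INTER_CUBIC))
```

```text
(no output)
```

View pics/cA.png

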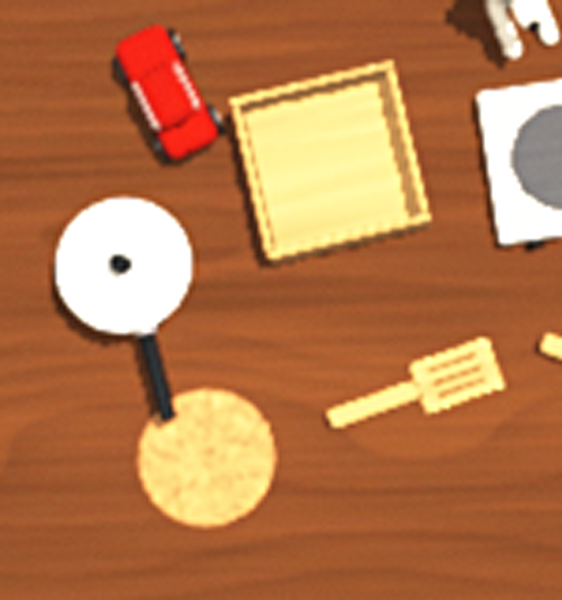

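View pics/cB.png

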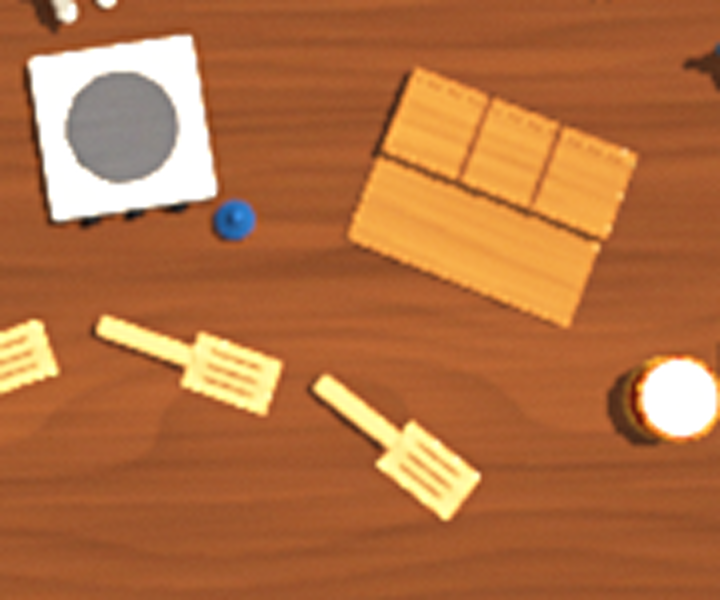

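```bash
cat > m.py <<'E'
from h import *
S=4
def A(u,v,ox,oy,s): # crop px to image px
    return ((u+.5)/s-.5+ox,(v+.5)/s-.5+oy)
E
python3 - <<'E'
from m import *
c=capture('top')
fa=lambda u,v,z: ray(c,A(u,v,140,130,3.75),z)
fb=lambda u,v,z: ray(c,A(u,v,260,140,4),z)
p=lambda n,x: print(n,np.round(x,4))
p('lid',fa(124,265,.070)); p('knob',fa(120,264,.096)); p('handle end',fa(166,416,.045)); 
p('mat',fa(207,457,.004))
cr=[fa(232,100,.05),fa(391,63,.05),fa(430,218,.05),fa(268,262,.05)]
p('crate',np.mean(cr,0)); p('',[np.linalg.norm(cr[i]-cr[i-1]) for i in range(4)]); p('',[np.degrees(np.arctan2(*(cr[i]-cr[i-1])[1::-1])) for i in range(4)])
p('hob',fb(122,127,.03))
st=[fb(28,58,.026),fb(192,36,.026),fb(217,198,.026),fb(52,222,.026)]; p('stove',np.mean(st,0)); p('',[np.linalg.norm(st[i]-st[i-1]) for i in range(4)])
rk=[fb(350,238,.006),fb(570,326,.006)]; rr=[fb(414,67,.024),fb(637,152,.024),fb(602,239,.024),fb(377,152,.024)]
p('porch',rk); p('roof',rr)
y=rk[0]-rk[1]; p('ang y',[np.degrees(np.arctan2(y[1],y[0])),np.linalg.norm(y)])
y=rr[0]-rr[1]; p('ang y',[np.degrees(np.arctan2(y[1],y[0])),np.linalg.norm(y)]);y=rr[3]-rr[2]; p('ang y',[np.degrees(np.arctan2(y[1],y[0])),np.linalg.norm(y)])
x=rr[0]-rr[3]; p('ang x',[np.degrees(np.arctan2(x[1],x[0])),np.linalg.norm(x)])
p('back mid',(rr[0]+rr[1])/2);p('front mid',(rk[0]+rk[1])/2)
for n,e,t in [('A',(333,418),(498,361)),]:
    a,b=fa(*e,.02),fa(*t,.005); d=b-a; p(n,[*a,*b,np.linalg.norm(d[:2]),np.degrees(np.arctan2(d[1],d[0]))])
for n,e,t in [('B',(101,327),(274,389)),('C',(322,384),(462,498))]:
    a,b=fb(*e,.02),fb(*t,.005); d=b-a; p(n,[*a,*b,np.linalg.norm(d[:2]),np.degrees(np.arctan2(d[1],d[0]))])
p('top',fb(235,220,.03))
E
```

```text
lid [0.541  0.3854 0.07  ]
knob [0.539 0.384 0.096]
handle end [0.398  0.3509 0.045 ]
mat [0.3586 0.3185 0.004 ]
crate [0.6399 0.1903 0.05  ]
 [0.162  0.1579 0.1566 0.1609]
 [  11.7258  -78.0175 -167.2138  103.9227]
hob [ 0.6414 -0.0364  0.03  ]
stove [ 0.641  -0.0368  0.026 ]
 [0.1537 0.1528 0.1524 0.1526]
porch [[ 0.5365 -0.2451  0.006 ]
 [ 0.4499 -0.4446  0.006 ]]
roof [[ 0.6919 -0.3081  0.024 ]
 [ 0.6075 -0.5102  0.024 ]
 [ 0.5278 -0.4735  0.024 ]
 [ 0.6134 -0.2705  0.024 ]]
ang y [66.5496  0.2175]
ang y [67.3504  0.2191]
ang y [67.1464  0.2204]
ang x [-25.5918   0.087 ]
back mid [ 0.6497 -0.4091  0.024 ]
front mid [ 0.4932 -0.3448  0.006 ]
A [ 3.92700e-01  1.94200e-01  2.00000e-02  4.44600e-01  3.34000e-02
  5.00000e-03  1.69000e-01 -7.21179e+01]
B [ 4.591000e-01 -1.240000e-02  2.000000e-02  3.992000e-01 -1.698000e-01
  5.000000e-03  1.684000e-01 -1.108537e+02]
C [ 4.021000e-01 -2.120000e-01  2.000000e-02  2.955000e-01 -3.378000e-01
  5.000000e-03  1.648000e-01 -1.302664e+02]
top [ 0.553  -0.1371  0.03  ]
```

```bash
cat >> h.py <<'E'
def Rz(yaw_y,tilt=0,tdir=None):
    """tool down with jaw axis y at world angle yaw_y(deg); then tool z tilted by tilt deg toward world angle tdir"""
    y=np.array([np.cos(np.radians(yaw_y)),np.sin(np.radians(yaw_y)),0]); z=np.array([0,0,-1.]); x=np.cross(y,z)
    M=R.from_matrix(np.column_stack([x,y,z]))
    if tilt:
        d=np.array([np.cos(np.radians(tdir)),np.sin(np.radians(tdir)),0]); ax=np.cross(z,d)
        M=R.from_rotvec(np.radians(tilt)*ax)*M
    return M
def goto(pos,M=None,n=None):
    o=observe(); C=R.from_quat(o['orientation']); 
    if M is None: M=C
    d=C.inv().apply(np.array(pos)-o['ee_pos']); rv=(C.inv()*M).as_rotvec()
    d2=M.inv().apply(np.array(pos)-o['ee_pos'])
    print('t',round(o['time'],2),'pos',np.round(o['ee_pos'],4),'jaw',round(o['grip_width']*85.4,1),'F',np.round(o['wrist_force'],1))
    print('shift now',np.round(d,4),'norm',round(np.linalg.norm(d),4),'rot',np.round(rv,4),'deg',round(np.degrees(np.linalg.norm(rv)),1),'shift after rot',np.round(d2,4))
    print('j',np.round(o['joints'],2))
E
python3 - <<'E'
from h import *
goto([.540,.3845,.15],Rz(67.3))
goto([.540,.3845,.15])
E
```

```text
t 1.6 pos [0.212  0.5075 0.2313] jaw 85.0 F [-0.8 -0.5 -1. ]
shift now [-0.35    0.0129  0.0813] norm 0.3596 rot [ 0.     -0.      0.0004] deg 0.0 shift after rot [-0.35    0.0131  0.0813]
j [ 1.04  0.33 -0.19  1.05  0.    1.44]
t 1.6 pos [0.212  0.5075 0.2313] jaw 85.0 F [-0.8 -0.5 -1. ]
shift now [-0.35    0.0129  0.0813] norm 0.3596 rot [0. 0. 0.] deg 0.0 shift after rot [-0.35    0.0129  0.0813]
j [ 1.04  0.33 -0.19  1.05  0.    1.44]
```

Things I could mistake for the lid: the white disc with a black knob at (172,201), the white-topped red drum at (428,240), and the dark hotplate on the white stove at (291,172). Only the first has a black knob and sits on a handled pan, as crop cA confirmed. For the turners, the pale ones at (250,232), (306,231) and (358,251) are meant, and the green one at (343,123) is not.

```bash
python3 -m crank '[[[-0.015,0.001,0.002],[0,0,0],0.05],[[-0.03,0.001,0.005],[0,0,0],0.05],[[-0.035,0.001,0.008],[0,0,0],0.05],[[-0.035,0.001,0.008],[0,0,0],0.05],[[-0.035,0.001,0.008],[0,0,0],0.05],[[-0.035,0.001,0.008],[0,0,0],0.05],[[-0.035,0.001,0.008],[0,0,0],0.05],[[-0.035,0.001,0.008],[0,0,0],0.05],[[-0.035,0.001,0.008],[0,0,0],0.05],[[-0.03,0.002,0.008],[0,0,0],0.05],[[-0.02,0.001,0.005],[0,0,0],0.05],[[-0.01,0.001,0.005],[0,0,0],0.05],[[0,0,0],[0,0,0],0.05],[[0,0,0],[0,0,0],0.05]]' 40
python3 - <<'E'
from h import *
goto([.540,.3845,.15]); cap('wrist','w1.png');
E
```

```text
time: 2.77
ee_pos: [0.5392, 0.3845, 0.1498]
orientation: [0.197, 0.98, -0.0, -0.001]
wrist_force: [-0.7, -0.6, 0.5]
grip_width: 0.583
t 2.77 pos [0.5392 0.3845 0.1498] jaw 49.8 F [-0.7 -0.6  0.5]
shift now [-0.0007  0.0003 -0.0002] norm 0.0008 rot [0. 0. 0.] deg 0.0 shift after rot [-0.0007  0.0003 -0.0002]
j [0.51 0.59 0.02 1.   0.   0.9 ]
```

View pics/w1.png

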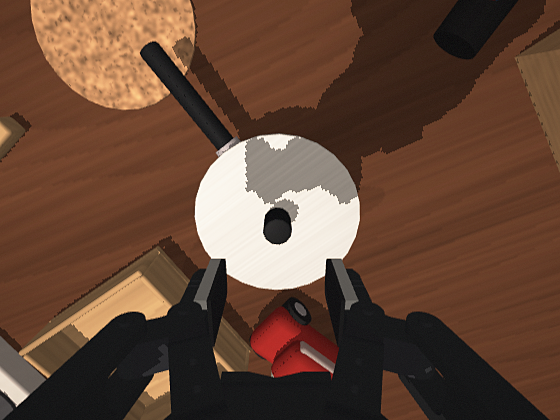

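Run:
```python
from h import *
c=capture('wrist')
print(proj(c,[[.54,.3845,.07],[.54,.3845,.096],[.433,.359,.045],[.393,.349,.045],[.3586,.3185,.004]]))
# lid disc ellipse left/right/top/bottom
print(ray(c,(277.5,211),.07))
for uv in [(195,212),(360,212),(277,133),(277,290)]: print(ray(c,uv,.07))
```

```text
[[274.85614935 217.12405871]
 [274.77034373 230.74204047]
 [187.7190558   92.93423958]
 [148.70768381  43.19037569]
 [113.72493295  24.05168642]]
[0.53620814 0.38823863 0.07      ]
[0.51304969 0.33045382 0.07      ]
[0.5608425  0.44539755 0.07      ]
[0.48292677 0.40989482 0.07      ]
[0.60007149 0.36138472 0.07      ]
```

```bash
python3 -m crank '[[[0,0.001,0.01],[0,0,0],0.05],[[0,0,0.02],[0,0,0],0.05],[[0,0,0.02],[0,0,0],0.05],[[0,0,0.015],[0,0,0],0.05],[[0,0,0.007],[0,0,0],0.05],[[0,0,0.003],[0,0,0],0.05],[[0,0,0],[0,0,0],0.012],[[0,0,0],[0,0,0],0.012],[[0,0,0],[0,0,0],0.012],[[0,0,0],[0,0,0],0.012],[[0,0,0],[0,0,0],0.012],[[0,0,0],[0,0,0],0.012]]' 40
python3 -m crank '[[[0,0,-0.005],[0,0,0],0.012],[[0,0,-0.01],[0,0,0],0.012],[[0,0,-0.015],[0,0,0],0.012],[[0,0,-0.02],[0,0,0],0.012],[[0,0,-0.02],[0,0,0],0.012],[[0,0,-0.02],[0,0,0],0.012],[[0,0,-0.01],[0,0,0],0.012],[[0,0,0],[0,0,0],0.012]]'
python3 - <<'E'
from h import *
goto([.338,.2995,.2]); cap('wrist','w2.png'); cap('side','s2.png')
E
```

```text
time: 3.87
ee_pos: [0.5412, 0.386, 0.0766]
orientation: [0.197, 0.98, 0.001, 0.001]
wrist_force: [-1.2, 0.3, 5.7]
grip_width: 0.215
time: 4.53
ee_pos: [0.5419, 0.3863, 0.1786]
orientation: [0.197, 0.98, 0.002, 0.002]
wrist_force: [-0.0, 0.4, -1.6]
grip_width: 0.217
t 4.53 pos [0.5419 0.3863 0.1786] jaw 18.5 F [-0.   0.4 -1.6]
shift now [ 0.1546 -0.1586 -0.0225] norm 0.2227 rot [0. 0. 0.] deg 0.0 shift after rot [ 0.1546 -0.1586 -0.0225]
j [ 0.51  0.57  0.06  1.05 -0.    0.9 ]
```

View pics/w2.png

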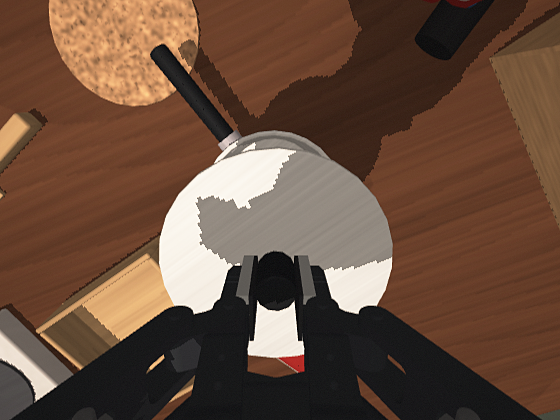

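View pics/s2.png

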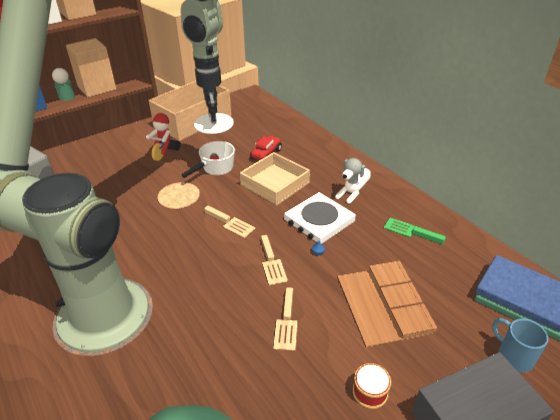

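The lid is lifted at (276,250) in the wrist view, and the side view shows red tomatoes in the open pan at (215,157). Next I'll lay it on the mat, offset away from the pan's handle.

```bash
python3 -m crank '[[[0.006,-0.006,0],[0,0,0],0.012],[[0.014,-0.014,0],[0,0,0],0.012],[[0.02,-0.02,0],[0,0,0],0.012],[[0.022,-0.023,0],[0,0,0],0.012],[[0.022,-0.023,0.005],[0,0,0],0.012],[[0.022,-0.023,0.01],[0,0,0],0.012],[[0.02,-0.021,0.015],[0,0,0],0.012],[[0.016,-0.016,0.02],[0,0,0],0.012],[[0.009,-0.009,0.025],[0,0,0],0.012],[[0.003,-0.003,0.025],[0,0,0],0.012],[[0,0,0.02],[0,0,0],0.012],[[0,0,0.015],[0,0,0],0.012],[[0,0,0.008],[0,0,0],0.012],[[0,0,0],[0,0,0],0.012]]'
python3 - <<'E'
from h import *
goto([.338,.2995,.0206]); cap('wrist','w3.png')
E
```

```text
time: 5.8
ee_pos: [0.3353, 0.2977, 0.03]
orientation: [0.197, 0.98, -0.002, -0.002]
wrist_force: [0.9, -0.2, -0.6]
grip_width: 0.219
t 5.8 pos [0.3353 0.2977 0.03  ] jaw 18.7 F [ 0.9 -0.2 -0.6]
shift now [-0.0018  0.0027  0.0094] norm 0.01 rot [0. 0. 0.] deg 0.0 shift after rot [-0.0018  0.0027  0.0094]
j [ 0.56  0.4  -0.7   0.47  0.    0.96]
```

View pics/w3.png

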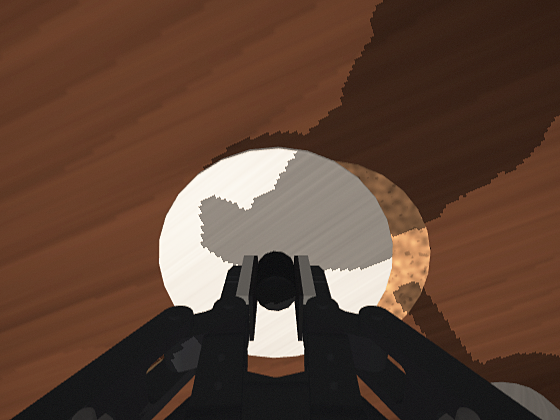

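The lid is hanging just above the mat, offset as planned. I'll lower it, release, and raise the gripper.

```bash
python3 -m crank '[[[0,0.001,0.004],[0,0,0],0.012],[[0,0,0.003],[0,0,0],0.012],[[0,0,0.002],[0,0,0],0.012],[[0,0,0],[0,0,0],0.012],[[0,0,0],[0,0,0],0.04],[[0,0,0],[0,0,0],0.04],[[0,0,0],[0,0,0],0.04],[[0,0,-0.01],[0,0,0],0.04],[[0,0,-0.02],[0,0,0],0.04],[[0,0,-0.03],[0,0,0],0.04],[[0,0,-0.035],[0,0,0],0.04],[[0,0,-0.035],[0,0,0],0.04],[[0,0,-0.03],[0,0,0],0.04],[[0,0,-0.01],[0,0,0],0.04]]'
python3 - <<'E'
from h import *
cap('top','t4.png'); 
print(find_in('pan','top'),find_in('lid','top'))
im=cv2.imread('pics/t4.png')
cv2.imwrite('pics/c4.png',cv2.resize(im[150:300,130:280],None,fx=4,fy=4,interpolation=cv2.INTER_CUBIC))
goto([.433,.359,.15],Rz(283.5,25,103.5))
goto([.433,.359,.15],Rz(103.5,25,103.5))
E
```

```text
time: 7.02
ee_pos: [0.3398, 0.3013, 0.198]
orientation: [0.197, 0.98, 0.002, 0.003]
wrist_force: [0.7, 1.1, 0.7]
grip_width: 0.471
[{'rect': [157.1, 183.6, 34.0, 55.5], 'conf': 0.8}, {'rect': [185.0, 234.8, 21.1, 12.0], 'conf': 0.19}] [{'rect': [193.3, 238.9, 25.1, 34.8], 'conf': 0.92}]
t 7.17 pos [0.3383 0.3003 0.194 ] jaw 40.0 F [ 0.7 -0.3  0. ]
shift now [-0.0647  0.0906  0.0443] norm 0.1198 rot [0.1807 0.5434 2.4603] deg 144.7 shift after rot [ 0.1058 -0.0131  0.0547]
j [ 0.56  0.18 -0.5   0.9   0.    0.96]
t 7.17 pos [0.3383 0.3003 0.194 ] jaw 40.0 F [ 0.7 -0.3  0. ]
shift now [-0.0647  0.0906  0.0443] norm 0.1198 rot [-0.4201  0.1397 -0.6208] deg 43.7 shift after rot [-0.1058  0.0131  0.0547]
j [ 0.56  0.18 -0.5   0.9   0.    0.96]
```

View pics/c4.png

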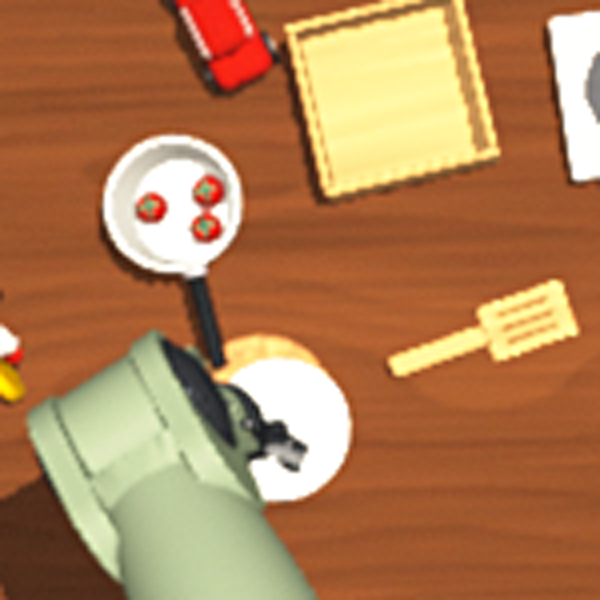

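Three tomatoes show in the pan at crop (152,208), (210,190) and (207,227), and the lid lies on the mat at (287,425). Now I'll refine the handle position.

Run:
```python
from m import *
c=capture('top')
f=lambda u,v,z: ray(c,A(u,v,130,150,4),z)
a=f(173,204,.065);h0=f(200,285,.045);h1=f(218,362,.045)
for h in (h0,h1):
    d=h-a; print(np.round(h,4),np.linalg.norm(d[:2]),np.degrees(np.arctan2(d[1],d[0])))
d=h1-h0; print(np.degrees(np.arctan2(d[1],d[0]))); print(a, 'lid',f(287,425,.014))
print(proj(c,[.433,.359,.045]))
```

```text
[0.4689 0.3658 0.045 ] 0.0741925624794633 -164.3814594060872
[0.3996 0.3501 0.045 ] 0.14522260935973244 -165.78270412696534
-167.24541661551024
[0.54034398 0.38575486 0.065     ] lid [0.34207462 0.29346133 0.014     ]
[[181.57406354 230.83206712]]
```

```bash
python3 -m crank '[[[0,0,0],[-0.0525,0.0175,-0.0776],0.036],[[0,0,0],[-0.0525,0.0175,-0.0776],0.036],[[0,0,0],[-0.0525,0.0175,-0.0776],0.036],[[0,0,0],[-0.0525,0.0175,-0.0776],0.036],[[0,0,0],[-0.0525,0.0175,-0.0776],0.036],[[0,0,0],[-0.0525,0.0175,-0.0776],0.036],[[0,0,0],[-0.0525,0.0175,-0.0776],0.036],[[0,0,0],[-0.0525,0.0175,-0.0776],0.036],[[0,0,0],[0,0,0],0.036]]' 120
python3 - <<'E'
from h import *
M=Rz(103.5,25,103.5); z=M.apply([0,0,1]); print(z)
g=np.array([.4333,.36,.045])+.017*z
goto(g-.06*z,M); goto(g,M)
E
```

```text
time: 7.97
ee_pos: [0.3369, 0.2984, 0.1909]
orientation: [-0.113, 0.97, 0.214, -0.029]
wrist_force: [0.1, 0.3, -0.4]
grip_width: 0.424
[-0.09865827  0.41094129 -0.90630779]
t 7.97 pos [0.3369 0.2984 0.1909] jaw 36.2 F [ 0.1  0.3 -0.4]
shift now [-0.1089 -0.0272  0.1043] norm 0.1532 rot [-0.0006 -0.0064 -0.0048] deg 0.5 shift after rot [-0.1081 -0.0277  0.105 ]
j [ 0.26  0.13 -0.64  0.79  0.44  0.03]
t 7.97 pos [0.3369 0.2984 0.1909] jaw 36.2 F [ 0.1  0.3 -0.4]
shift now [-0.1093 -0.0271  0.1643] norm 0.1992 rot [-0.0006 -0.0064 -0.0048] deg 0.5 shift after rot [-0.1081 -0.0277  0.165 ]
j [ 0.26  0.13 -0.64  0.79  0.44  0.03]
```

```bash
python3 -m crank '[[[-0.01,-0.003,0.008],[0,-0.006,-0.005],0.036],[[-0.02,-0.005,0.019],[0,0,0],0.036],[[-0.025,-0.006,0.025],[0,0,0],0.036],[[-0.025,-0.006,0.025],[0,0,0],0.036],[[-0.018,-0.005,0.018],[0,0,0],0.036],[[-0.01,-0.003,0.01],[0,0,0],0.036],[[0,0,0],[0,0,0],0.036],[[0,0,0],[0,0,0],0.036]]'
python3 - <<'E'
from h import *
M=Rz(103.5,25,103.5); z=M.apply([0,0,1])
g=np.array([.4333,.36,.045])+.017*z
goto(g,M); c=cap('wrist','w5.png'); print(proj(c,[[.4333,.36,.045],[.394,.3505,.045]])); cap('side','s5.png')
E
```

```text
time: 8.63
ee_pos: [0.4371, 0.3438, 0.0852]
orientation: [-0.116, 0.97, 0.214, -0.025]
wrist_force: [-0.5, 0.1, 0.4]
grip_width: 0.422
t 8.63 pos [0.4371 0.3438 0.0852] jaw 36.0 F [-0.5  0.1  0.4]
shift now [-0.0001 -0.0018  0.0605] norm 0.0605 rot [-0.0017  0.      0.0015] deg 0.1 shift after rot [-0.0001 -0.0019  0.0605]
j [ 0.3   0.45 -0.52  0.58  0.43  0.07]
[[272.39208563 235.52572506]
 [272.26677567 174.25521548]]
```

View pics/w5.png

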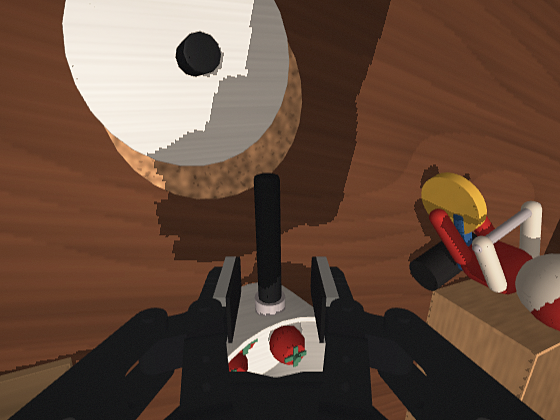

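View pics/s5.png

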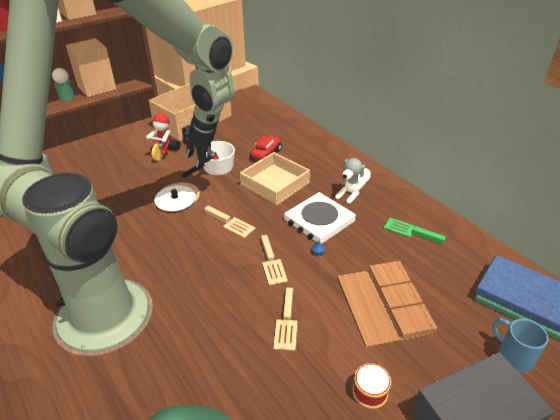

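```bash
python3 -m crank '[[[0,-0.002,0.01],[0,0,0],0.036],[[0,-0.002,0.015],[0,0,0],0.036],[[0,0,0.015],[0,0,0],0.036],[[0,0,0.012],[0,0,0],0.036],[[0,0,0.006],[0,0,0],0.036],[[0,0,0.002],[0,0,0],0.036],[[0,0,0],[0,0,0],0.036]]'
python3 - <<'E'
from h import *
goto([0.43,.36,.03]); c=cap('wrist','w6.png')
E
```

```text
time: 9.32
ee_pos: [0.4336, 0.3651, 0.0311]
orientation: [-0.116, 0.969, 0.215, -0.023]
wrist_force: [0.4, 0.6, 0.8]
grip_width: 0.422
t 9.32 pos [0.4336 0.3651 0.0311] jaw 36.1 F [0.4 0.6 0.8]
shift now [ 0.0047 -0.0042 -0.0007] norm 0.0063 rot [0. 0. 0.] deg 0.0 shift after rot [ 0.0047 -0.0042 -0.0007]
j [ 0.34  0.54 -0.55  0.43  0.43  0.11]
```

View pics/w6.png

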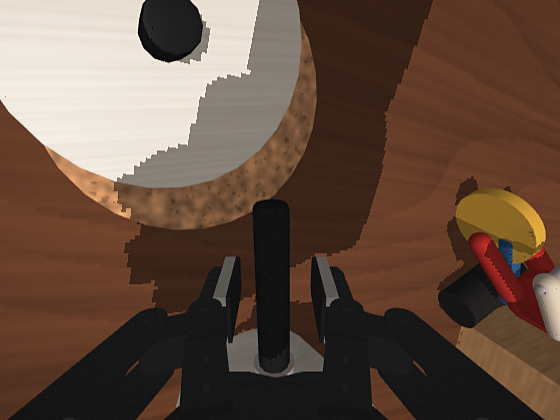

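The handle sits centred between the pads, so I'll grip at 120 N and lift.

```bash
python3 -m crank '[[[0,0,0],[0,0,0],0.008],[[0,0,0],[0,0,0],0.008],[[0,0,0],[0,0,0],0.008],[[0,0,0],[0,0,0],0.008],[[0,0,0],[0,0,0],0.008],[[0,0,0],[0,0,0],0.008]]' 120
python3 - <<'E'
from h import *
o=observe();C=R.from_quat(o['orientation']);print('up in tool',np.round(C.inv().apply([0,0,1]),3))
goto([0.43,.36,.03])
E
```

```text
time: 9.87
ee_pos: [0.4341, 0.3652, 0.0312]
orientation: [-0.116, 0.969, 0.215, -0.023]
wrist_force: [-3.2, -1.1, 6.1]
grip_width: 0.14
up in tool [-0.005  0.422 -0.906]
t 9.87 pos [0.4341 0.3652 0.0312] jaw 12.0 F [-3.2 -1.1  6.1]
shift now [ 0.0052 -0.0042 -0.0007] norm 0.0067 rot [0. 0. 0.] deg 0.0 shift after rot [ 0.0052 -0.0042 -0.0007]
j [ 0.34  0.54 -0.55  0.43  0.43  0.11]
```

```bash
python3 -m crank '[[[0,0.002,-0.004],[0,0,0],0.008],[[0,0.004,-0.009],[0,0,0],0.008],[[0,0.006,-0.014],[0,0,0],0.008],[[0,0.008,-0.018],[0,0,0],0.008],[[0,0.008,-0.018],[0,0,0],0.008],[[0,0.008,-0.018],[0,0,0],0.008],[[0,0.006,-0.013],[0,0,0],0.008],[[0,0,0],[0,0,0],0.008]]'
python3 - <<'E'
from h import *
goto([0.43,.36,.03]); c=cap('wrist','w7.png'); cap('side','s7.png')
im=cv2.imread('pics/s7.png'); cv2.imwrite('pics/s7c.png',cv2.resize(im[80:230,130:330],None,fx=4,fy=4))
E
```

```text
time: 10.53
ee_pos: [0.4353, 0.3639, 0.1368]
orientation: [-0.117, 0.969, 0.215, -0.021]
wrist_force: [-0.2, 0.5, -2.4]
grip_width: 0.147
t 10.53 pos [0.4353 0.3639 0.1368] jaw 12.5 F [-0.2  0.5 -2.4]
shift now [ 0.007  -0.0474  0.0956] norm 0.107 rot [0. 0. 0.] deg 0.0 shift after rot [ 0.007  -0.0474  0.0956]
j [ 0.33  0.38 -0.46  0.68  0.43  0.11]
```

View pics/w7.png

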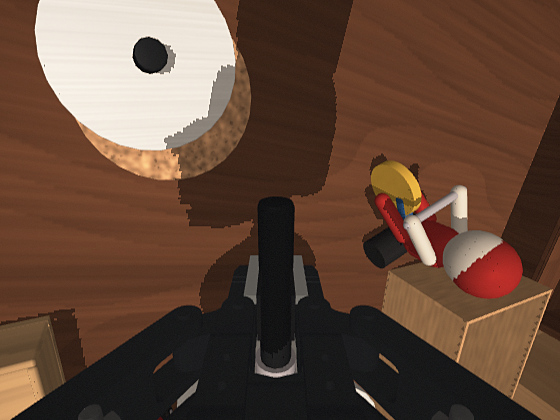

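View pics/s7c.png

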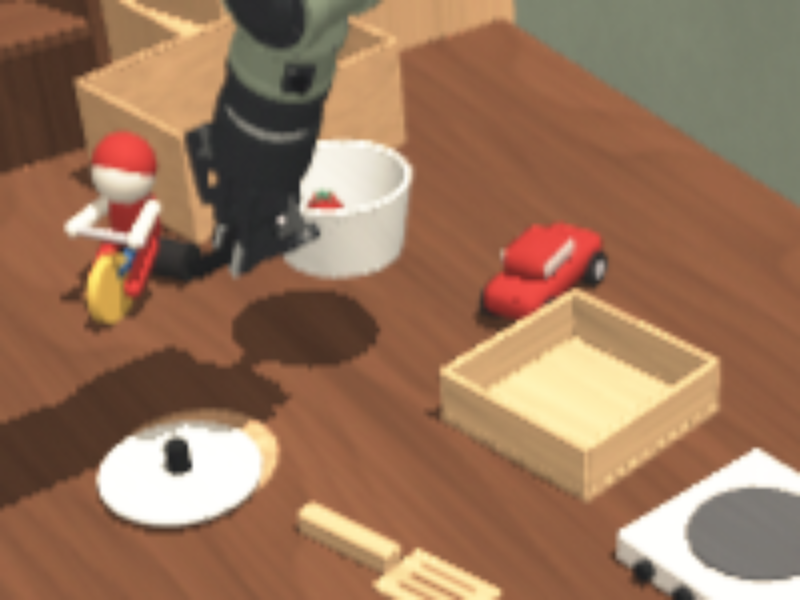

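The pan is level and firmly held, with tomatoes visible inside at (325,200) in the crop. Next I'll raise it and carry it toward the crate.

Run:
```python
from h import *
M=Rz(187,25,187); z=M.apply([0,0,1])
g=np.array([.683,.084,.19])+.017*z; print(g)
goto([.4353,.3639,.205]); goto(g,M)
C=R.from_quat(observe()['orientation']); print('yaw axis', C.inv().apply([0,0,1]), (C.inv()*(R.from_rotvec([0,0,np.radians(83.5)])*C)).as_rotvec())
```

```text
[0.67586904 0.08312443 0.17459277]
t 10.63 pos [0.4337 0.3631 0.1337] jaw 12.4 F [-0.2  0.5 -3.6]
shift now [-0.0021  0.0304 -0.0645] norm 0.0714 rot [0. 0. 0.] deg 0.0 shift after rot [-0.0021  0.0304 -0.0645]
j [ 0.33  0.39 -0.46  0.67  0.43  0.11]
t 10.63 pos [0.4337 0.3631 0.1337] jaw 12.4 F [-0.2  0.5 -3.6]
shift now [-0.1697 -0.2817 -0.1749] norm 0.3725 rot [-0.0051  0.6179 -1.3177] deg 83.4 shift after rot [ 0.3074 -0.1696 -0.1243]
j [ 0.33  0.39 -0.46  0.67  0.43  0.11]
yaw axis [-0.00527057  0.42118301 -0.90696036] [-0.00768107  0.61381103 -1.32175861]
```

```bash
python3 -m crank '[[[0,0.005,-0.01],[0,0,0],0.008],[[0,0.008,-0.018],[0,0,0],0.008],[[0,0.008,-0.018],[0,0,0],0.008],[[-0.002,0.004,-0.014],[0,0,0],0.008],[[-0.006,-0.008,-0.007],[0,0,0],0.008],[[-0.0105,-0.0195,-0.007],[0,0,0],0.008],[[-0.0105,-0.0195,-0.007],[0,0,0],0.008],[[-0.0105,-0.0195,-0.007],[0,0,0],0.008],[[-0.0105,-0.0195,-0.007],[0,0,0],0.008],[[-0.0105,-0.0195,-0.007],[0,0,0],0.008],[[-0.0105,-0.0195,-0.007],[0,0,0],0.008],[[-0.0105,-0.0195,-0.007],[0,0,0],0.008],[[-0.0105,-0.0195,-0.007],[0,0,0],0.008],[[-0.0105,-0.0195,-0.007],[0,0,0],0.008],[[-0.0105,-0.0195,-0.007],[0,0,0],0.008],[[-0.0105,-0.0195,-0.007],[0,0,0],0.008],[[-0.0105,-0.0195,-0.007],[0,0,0],0.008],[[-0.0105,-0.0195,-0.007],[0,0,0],0.008],[[-0.0105,-0.0195,-0.007],[0,0,0],0.008],[[-0.006,-0.01,-0.004],[0,0,0],0.008]]'
python3 -m crank '[[[0,0,0],[0,0.02,-0.044],0.008],[[0,0,0],[0,0.035,-0.076],0.008],[[0,0,0],[0,0.045,-0.098],0.008],[[0,0,0],[0,0.047,-0.1],0.008],[[0,0,0],[0,0.047,-0.1],0.008],[[0,0,0],[0,0.047,-0.1],0.008],[[0,0,0],[0,0.047,-0.1],0.008],[[0,0,0],[0,0.047,-0.1],0.008],[[0,0,0],[0,0.047,-0.1],0.008],[[0,0,0],[0,0.047,-0.1],0.008],[[0,0,0],[0,0.047,-0.1],0.008],[[0,0,0],[0,0.047,-0.1],0.008],[[0,0,0],[0,0.047,-0.1],0.008],[[0,0,0],[0,0.047,-0.1],0.008],[[0,0,0],[0,0.035,-0.076],0.008],[[0,0,0],[0,0.01,-0.03],0.008],[[0,0,0],[0,0,0],0.008]]'
python3 - <<'E'
from h import *
M=Rz(187,25,187); z=M.apply([0,0,1])
g=np.array([.683,.084,.19])+.017*z
goto(g,M); cap('side','s8.png'); cap('top','t8.png')
E
```

```text
time: 12.3
ee_pos: [0.6644, 0.0941, 0.1718]
orientation: [-0.115, 0.97, 0.214, -0.025]
wrist_force: [-0.3, 0.6, -4.0]
grip_width: 0.148
time: 13.72
ee_pos: [0.6634, 0.0978, 0.1724]
orientation: [0.768, -0.603, -0.134, 0.169]
wrist_force: [0.1, -0.6, -3.4]
grip_width: 0.144
t 13.72 pos [0.6634 0.0978 0.1724] jaw 12.3 F [ 0.1 -0.6 -3.4]
shift now [ 0.0172 -0.0069 -0.0056] norm 0.0194 rot [-0.0014 -0.0481  0.1064] deg 6.7 shift after rot [ 0.0161 -0.0087 -0.0064]
j [ 0.07  1.03  0.82  1.79 -0.07 -1.73]
```

View pics/s8.png

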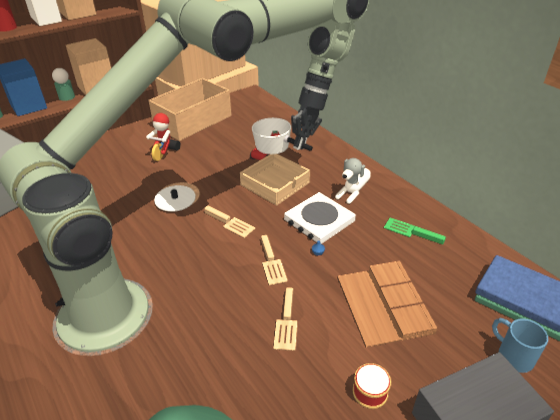

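View pics/t8.png

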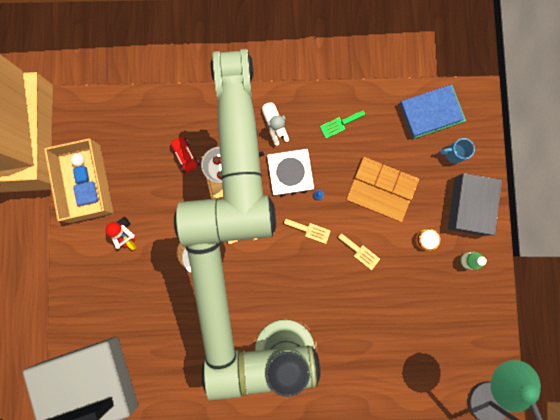

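The pan hangs level next to the crate, and I overshot the yaw by about 6.7°. I'll correct that, then tip.

```bash
python3 -m crank '[[[0.004,-0.002,-0.001],[0,-0.016,0.036],0.008],[[0.006,-0.003,-0.002],[0,-0.016,0.036],0.008],[[0.006,-0.003,-0.002],[0,-0.016,0.034],0.008],[[0,-0.001,-0.001],[0,0,0],0.008],[[0,0,0],[0,0,0],0.008]]'
python3 - <<'E'
from h import *
M=Rz(187,25,187); z=M.apply([0,0,1])
g=np.array([.683,.084,.19])+.017*z
goto(g,M); 
M2=Rz(187,-90,187); z=M2.apply([0,0,1]);print(z); goto(np.array([.683,.084,.14])+.017*z,M2)
E
```

```text
time: 14.23
ee_pos: [0.6775, 0.0825, 0.1761]
orientation: [0.731, -0.648, -0.143, 0.161]
wrist_force: [-0.3, -0.7, -3.8]
grip_width: 0.143
t 14.23 pos [0.6775 0.0825 0.1761] jaw 12.2 F [-0.3 -0.7 -3.8]
shift now [-0.0009  0.0008  0.002 ] norm 0.0023 rot [-0.0036  0.0013 -0.0026] deg 0.3 shift after rot [-0.0009  0.0008  0.002 ]
j [ 0.03  1.07  0.93  1.86 -0.04 -1.65]
[9.92546152e-01 1.21869343e-01 1.11022302e-16]
t 14.23 pos [0.6775 0.0825 0.1761] jaw 12.2 F [-0.3 -0.7 -3.8]
shift now [-0.0009 -0.0356  0.0233] norm 0.0426 rot [ 2.0035e+00 -1.8000e-03 -3.0000e-03] deg 114.8 shift after rot [-0.0009  0.0361  0.0226]
j [ 0.03  1.07  0.93  1.86 -0.04 -1.65]
```

```bash
python3 -m crank '[[[0,-0.004,0.009],[0,0,0],0.008],[[0,-0.007,0.016],[0,0,0],0.008],[[0,-0.006,0.012],[0,0,0],0.008],[[0,-0.002,0.004],[0,0,0],0.008],[[0,-0.0005,0],[0.03,0,0],0.008],[[0,-0.001,0],[0.06,0,0],0.008],[[0,-0.001,0],[0.06,0,0],0.008],[[0,-0.001,0],[0.06,0,0],0.008],[[0,-0.001,0],[0.06,0,0],0.008],[[0,-0.001,0],[0.06,0,0],0.008],[[0,-0.001,0],[0.06,0,0],0.008],[[0,-0.001,0],[0.06,0,0],0.008],[[0,-0.001,0],[0.06,0,0],0.008],[[0,-0.001,0],[0.06,0,0],0.008],[[0,-0.001,0],[0.06,0,0],0.008],[[0,-0.001,0],[0.06,0,0],0.008],[[0,-0.001,0],[0.06,0,0],0.008],[[0,-0.001,0],[0.04,0,0],0.008],[[0,0,0],[0,0,0],0.008]]'
python3 - <<'E'
from h import *
M2=Rz(187,-90,187); z=M2.apply([0,0,1]); goto(np.array([.683,.084,.14])+.017*z,M2); cap('side','s9.png')
im=cv2.imread('pics/s9.png'); cv2.imwrite('pics/s9c.png',cv2.resize(im[80:230,200:400],None,fx=4,fy=4))
E
```

```text
time: 15.82
ee_pos: [0.6872, 0.0857, 0.1305]
orientation: [0.737, -0.652, 0.117, -0.132]
wrist_force: [-0.3, 0.1, -3.2]
grip_width: 0.14
t 15.82 pos [0.6872 0.0857 0.1305] jaw 12.0 F [-0.3  0.1 -3.2]
shift now [ 0.0012 -0.0151 -0.0045] norm 0.0158 rot [ 1.2151e+00 -1.0000e-04  1.0000e-04] deg 69.6 shift after rot [ 0.0012 -0.0095  0.0126]
j [-0.    0.44 -0.38  0.4   0.04 -1.69]
```

View pics/s9c.png

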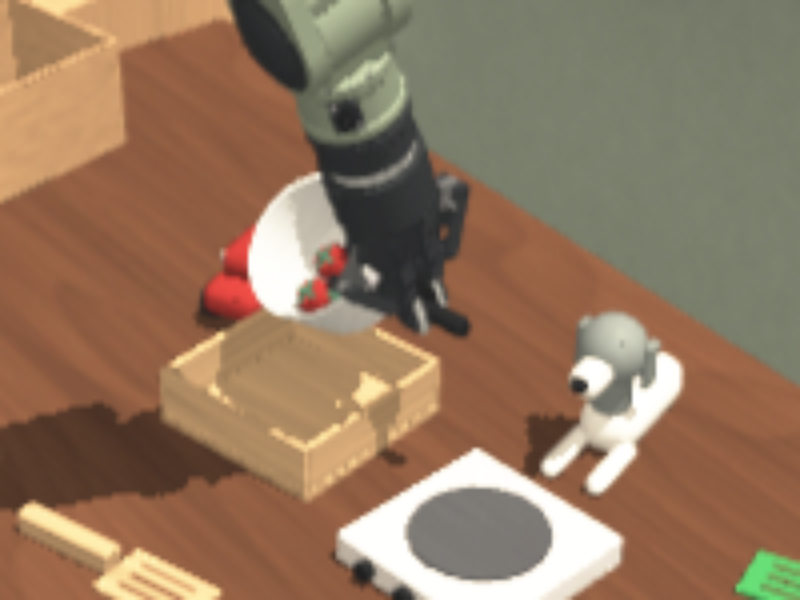

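```bash
python3 -m crank '[[[0,-0.001,0],[0.05,0,0],0.008],[[0,-0.001,0],[0.06,0,0],0.008],[[0,-0.001,0],[0.06,0,0],0.008],[[0,-0.001,0],[0.06,0,0],0.008],[[0,-0.001,0],[0.06,0,0],0.008],[[0,-0.001,0],[0.06,0,0],0.008],[[0,-0.001,0],[0.06,0,0],0.008],[[0,-0.001,0],[0.06,0,0],0.008],[[0,-0.001,0],[0.06,0,0],0.008],[[0,-0.001,0],[0.06,0,0],0.008],[[0,-0.001,0],[0.06,0,0],0.008],[[0,-0.001,0],[0.06,0,0],0.008],[[0,-0.001,0],[0.06,0,0],0.008],[[0,-0.001,0],[0.06,0,0],0.008],[[0,-0.001,0],[0.06,0,0],0.008],[[0,-0.001,0],[0.06,0,0],0.008],[[0,-0.001,0],[0.06,0,0],0.008],[[0,-0.001,0],[0.06,0,0],0.008],[[0,0,0],[0.06,0,0],0.008],[[0,0,0],[0,0,0],0.008]]'
python3 - <<'E'
from h import *
M2=Rz(187,-90,187); z=M2.apply([0,0,1]); goto(np.array([.683,.084,.14])+.017*z,M2); cap('side','s10.png');cap('top','t10.png')
im=cv2.imread('pics/s10.png'); cv2.imwrite('pics/s10c.png',cv2.resize(im[80:230,200:400],None,fx=4,fy=4))
E
```

```text
time: 17.53
ee_pos: [0.7248, 0.089, 0.1557]
orientation: [0.56, -0.495, 0.44, -0.497]
wrist_force: [0.8, -0.3, -1.0]
grip_width: 0.141
t 17.53 pos [0.7248 0.089  0.1557] jaw 12.0 F [ 0.8 -0.3 -1. ]
shift now [-0.0001  0.0186 -0.0231] norm 0.0296 rot [0.1184 0.     0.0005] deg 6.8 shift after rot [-0.0001  0.0157 -0.0251]
j [-0.05  0.98 -1.07 -1.93  0.17 -1.59]
```

View pics/s10c.png

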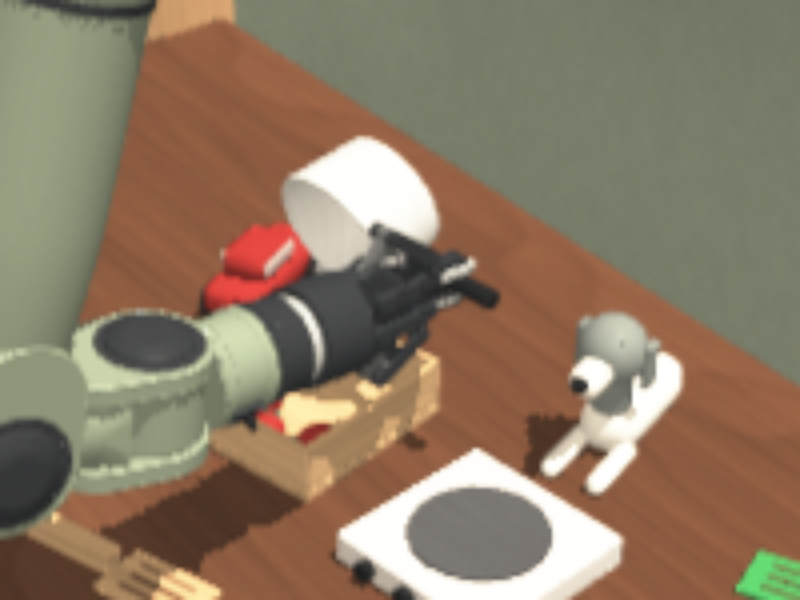

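View pics/t10.png

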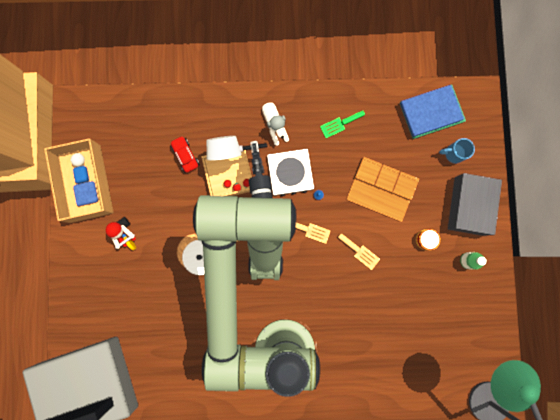

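Run:
```python
import cv2
im=cv2.imread('pics/t10.png'); cv2.imwrite('pics/t10c.png',cv2.resize(im[120:270,180:330],None,fx=4,fy=4))
```

```text
(no output)
```

View pics/t10c.png

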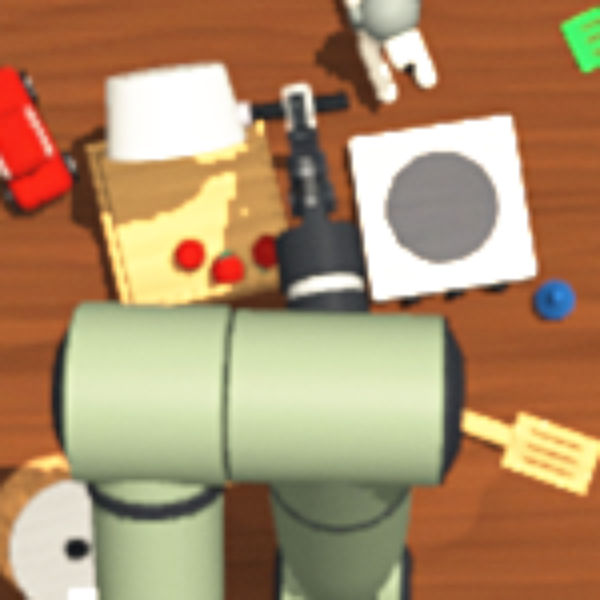

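All three tomatoes lie in the crate at crop (190,253), (228,268) and (266,250), and the pan is empty. I'll bring it back upright.

```bash
python3 -m crank '[[[0,-0.005,0],[-0.03,0,0],0.008],[[0,-0.008,0],[-0.07,0,0],0.008],[[0,-0.006,0],[-0.1,0,0],0.008],[[0,-0.002,0],[-0.1,0,0],0.008],[[0,0.0017,0],[-0.1,0,0],0.008],[[0,0.0017,0],[-0.1,0,0],0.008],[[0,0.0017,0],[-0.1,0,0],0.008],[[0,0.0017,0],[-0.1,0,0],0.008],[[0,0.0017,0],[-0.1,0,0],0.008],[[0,0.0017,0],[-0.1,0,0],0.008],[[0,0.0017,0],[-0.1,0,0],0.008],[[0,0.0017,0],[-0.1,0,0],0.008],[[0,0.0017,0],[-0.1,0,0],0.008],[[0,0.0017,0],[-0.1,0,0],0.008],[[0,0.0017,0],[-0.1,0,0],0.008],[[0,0.0017,0],[-0.1,0,0],0.008],[[0,0.0017,0],[-0.1,0,0],0.008],[[0,0.0017,0],[-0.1,0,0],0.008],[[0,0.0017,0],[-0.1,0,0],0.008],[[0,0,0],[-0.08,0,0],0.008]]'
python3 - <<'E'
from h import *
# hob grip: handle dir angle 257 => pan +x at 77; jaw y at 167, tilt toward 167
M=Rz(167,25,167); z=M.apply([0,0,1]); h=np.radians(257)
hob=np.array([.6412,-.0366,.03]); grip=hob+np.array([.11*np.cos(h),.11*np.sin(h),.045]); print(grip)
goto(grip+.017*z+[0,0,.08],M)
goto(grip+.017*z+[0,0,.08],Rz(187,25,187))
cap('side','s11.png')
E
```

```text
time: 19.3
ee_pos: [0.713, 0.0869, 0.1609]
orientation: [0.743, -0.659, -0.078, 0.088]
wrist_force: [1.7, 0.1, -2.9]
grip_width: 0.144
[ 0.61645538 -0.14378071  0.075     ]
t 19.3 pos [0.713  0.0869 0.1609] jaw 12.3 F [ 1.7  0.1 -2.9]
shift now [0.215  0.1218 0.0511] norm 0.2523 rot [-0.1992 -0.1144  0.3286] deg 23.0 shift after rot [0.2465 0.0357 0.0402]
j [ 0.03  0.93  0.65  1.53 -0.02 -1.66]
t 19.3 pos [0.713  0.0869 0.1609] jaw 12.3 F [ 1.7  0.1 -2.9]
shift now [0.215  0.1218 0.0511] norm 0.2523 rot [-0.2013  0.0008 -0.0015] deg 11.5 shift after rot [0.2147 0.1095 0.0746]
j [ 0.03  0.93  0.65  1.53 -0.02 -1.66]
```

View pics/s11.png

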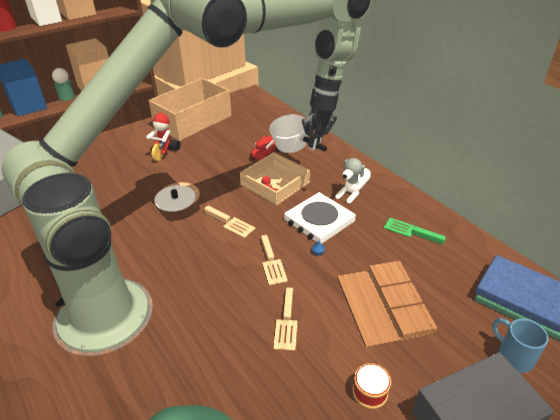

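```bash
python3 -m crank '[[[0,0.0017,0],[-0.1,0,0],0.008],[[0,0.0017,0],[-0.1,0,0],0.008],[[0,0.015,0],[0,0,0],0.008],[[0,0.025,0.005],[0,0,0],0.008],[[0.005,0.025,0.008],[0,0,0],0.008],[[0.015,0.02,0.007],[0,0,0],0.008],[[0.025,0.01,0.004],[0,0,0],0.008],[[0.03,0,0],[0,0,0],0.008],[[0.03,0,0],[0,0,0],0.008],[[0.03,0,0],[0,0,0],0.008],[[0.03,0,0],[0,0,0],0.008],[[0.025,0,0],[0,0,0],0.008],[[0.015,0,0],[0,0,0],0.008],[[0,0,0],[0,-0.029,0.063],0.008],[[0,0,0],[0,-0.029,0.063],0.008],[[0,0,0],[0,-0.029,0.063],0.008],[[0,0,0],[0,-0.029,0.063],0.008],[[0,0,0],[0,-0.029,0.063],0.008],[[0,0,0],[0,0,0],0.008]]'
python3 - <<'E'
from h import *
M=Rz(167,25,167); z=M.apply([0,0,1]); h=np.radians(257)
hob=np.array([.6412,-.0366,.03]); grip=hob+np.array([.11*np.cos(h),.11*np.sin(h),.045])
goto(grip+.017*z+[0,0,.08],M)
c=cap('top','t12.png');cap('side','s12.png')
im=cv2.imread('pics/t12.png'); cv2.imwrite('pics/t12c.png',cv2.resize(im[120:270,220:370],None,fx=4,fy=4))
im=cv2.imread('pics/s12.png'); cv2.imwrite('pics/s12c.png',cv2.resize(im[110:260,220:420],None,fx=4,fy=4))
E
```

```text
time: 20.93
ee_pos: [0.6435, -0.1291, 0.1713]
orientation: [-0.614, 0.769, 0.148, -0.102]
wrist_force: [-0.8, -0.4, -2.1]
grip_width: 0.148
t 20.93 pos [ 0.6435 -0.1291  0.1713] jaw 12.6 F [-0.8 -0.4 -2.1]
shift now [0.0212 0.0173 0.0398] norm 0.0483 rot [-0.0759  0.024   0.009 ] deg 4.6 shift after rot [0.0204 0.014  0.0415]
j [-0.31  0.9   0.58  1.61 -0.   -1.66]
```

View pics/t12c.png

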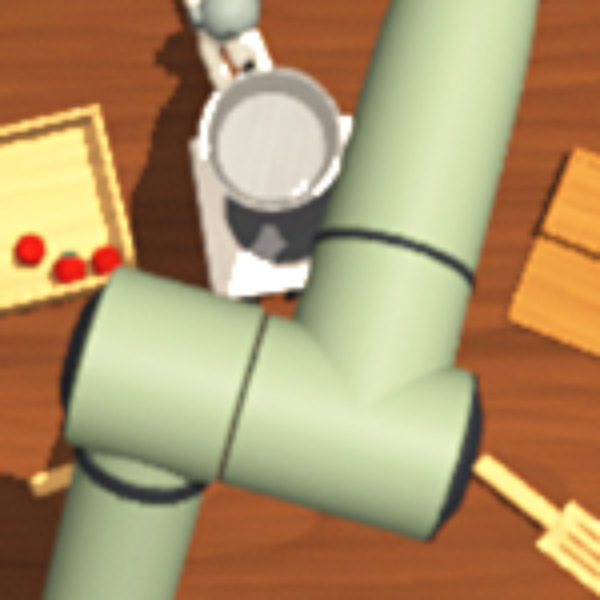

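View pics/s12c.png

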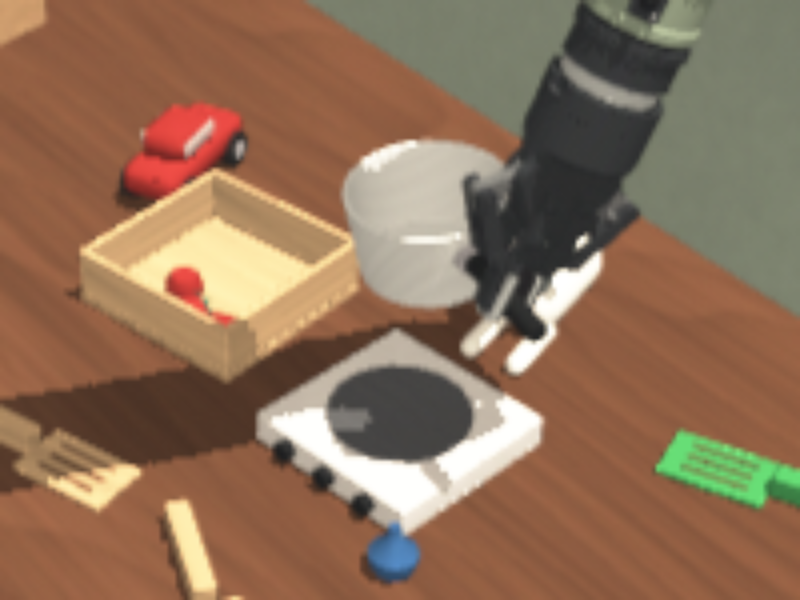

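```bash
python3 -m crank '[[[0.007,0.006,0.003],[-0.026,0.008,0.003],0.008],[[0.007,0.006,0.003],[-0.025,0.008,0.003],0.008],[[0.006,0.004,0.004],[-0.025,0.008,0.003],0.008],[[0,0,0],[0,0,0],0.008],[[0,0,0],[0,0,0],0.008]]'
python3 - <<'E'
from h import *
M=Rz(167,25,167); z=M.apply([0,0,1]); h=np.radians(257)
hob=np.array([.6412,-.0366,.03]); grip=hob+np.array([.11*np.cos(h),.11*np.sin(h),.045])
goto(grip+.017*z,M)
o=observe(); hz=o['ee_pos']-.017*R.from_quat(o['orientation']).apply([0,0,1]); print('handle pt',hz)
c=cap('top','t13.png');cap('wrist','w13.png');cap('side','s13.png')
ctr=hz-np.array([.11*np.cos(h),.11*np.sin(h),0])
t=np.linspace(0,2*np.pi,60)
def circ(r,dz): return ctr+np.column_stack([r*np.cos(t),r*np.sin(t),0*t+dz])
for n,f in (('top','t13'),('side','s13')):
    cc=capture(n); im=cv2.imread(f'pics/{f}.png'); im=cv2.resize(im,None,fx=4,fy=4,interpolation=cv2.INTER_CUBIC)
    for r,dz,col in ((.06,.02,(0,255,0)),(.05,-.045,(255,0,0))):
        p=proj(cc,circ(r,dz)); cv2.polylines(im,[np.int32(p*4+1.5)],True,col,1)
    p0=(proj(cc,ctr)[0]*4).astype(int); im=im[max(p0[1]-250,0):p0[1]+250,max(0,p0[0]-300):p0[0]+300]; cv2.imwrite(f'pics/{f}c.png',im)
E
```

```text
time: 21.45
ee_pos: [0.6208, -0.1439, 0.1662]
orientation: [-0.608, 0.763, 0.171, -0.136]
wrist_force: [-0.2, -0.0, -2.0]
grip_width: 0.143
t 21.45 pos [ 0.6208 -0.1439  0.1662] jaw 12.2 F [-0.2 -0.  -2. ]
shift now [ 0.0009 -0.035   0.1013] norm 0.1072 rot [ 0.0037 -0.0005  0.0022] deg 0.2 shift after rot [ 0.0009 -0.0346  0.1014]
j [-0.32  0.93  0.61  1.69 -0.04 -1.66]
handle pt [ 0.62787631 -0.14551324  0.18153537]
```

View pics/t13c.png

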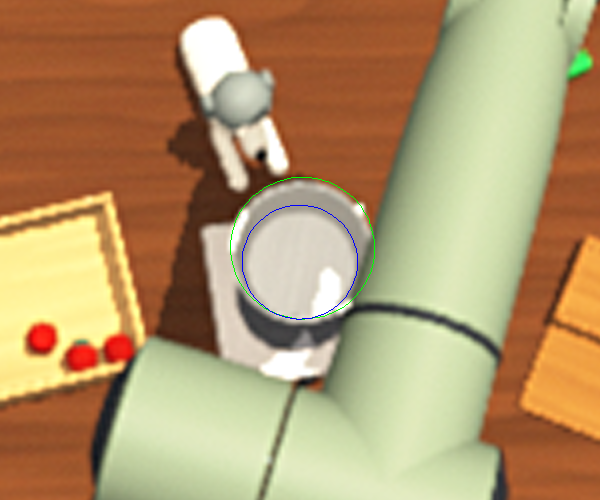

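View pics/s13c.png

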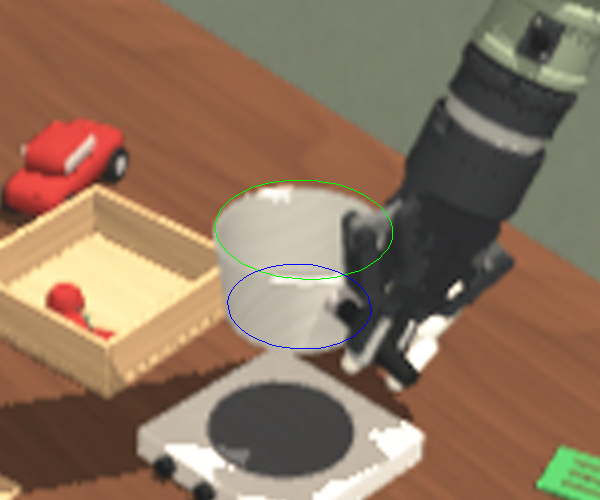

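```bash
python3 -m crank '[[[0,-0.004,0.008],[0,0,0],0.008],[[0,-0.006,0.015],[0,0,0],0.008],[[0.001,-0.006,0.018],[0,0,0],0.008],[[0,-0.006,0.018],[0,0,0],0.008],[[0,-0.005,0.015],[0,0,0],0.008],[[0,-0.004,0.01],[0,0,0],0.008],[[0,-0.002,0.006],[0,0,0],0.008],[[0,0,0],[0,0,0],0.008],[[0,0,0],[0,0,0],0.008]]'
python3 - <<'E'
from h import *
M=Rz(167,25,167); z=M.apply([0,0,1]); h=np.radians(257)
hob=np.array([.6412,-.0366,.03]); grip=hob+np.array([.11*np.cos(h),.11*np.sin(h),.045])
goto(grip+.017*z,M)
o=observe(); hz=o['ee_pos']-.017*R.from_quat(o['orientation']).apply([0,0,1]); print('handle pt',hz)
c=cap('top','t14.png');cap('side','s14.png')
ctr=hz-np.array([.11*np.cos(h),.11*np.sin(h),0]); print(ctr)
t=np.linspace(0,2*np.pi,60)
def circ(r,dz): return ctr+np.column_stack([r*np.cos(t),r*np.sin(t),0*t+dz])
for n,f in (('top','t14'),('side','s14')):
    cc=capture(n); im=cv2.imread(f'pics/{f}.png'); im=cv2.resize(im,None,fx=4,fy=4,interpolation=cv2.INTER_CUBIC)
    for r,dz,col in ((.06,.02,(0,255,0)),(.05,-.045,(255,0,0))):
        p=proj(cc,circ(r,dz)); cv2.polylines(im,[np.int32(p*4+1.5)],True,col,1)
    p0=(proj(cc,ctr)[0]*4).astype(int); im=im[max(p0[1]-250,0):p0[1]+250,max(0,p0[0]-300):p0[0]+300]; cv2.imwrite(f'pics/{f}c.png',im)
E
```

```text
time: 22.45
ee_pos: [0.6129, -0.1428, 0.072]
orientation: [-0.609, 0.763, 0.17, -0.135]
wrist_force: [0.1, -0.6, -2.3]
grip_width: 0.148
t 22.45 pos [ 0.6129 -0.1428  0.072 ] jaw 12.6 F [ 0.1 -0.6 -2.3]
shift now [ 0.0001 -0.0021  0.0127] norm 0.0129 rot [ 0.0018 -0.0009  0.0023] deg 0.2 shift after rot [ 0.0001 -0.0021  0.0127]
j [-0.33  0.97  0.45  1.48 -0.04 -1.66]
handle pt [ 0.6199487  -0.14443104  0.08740041]
[ 0.64469331 -0.03725034  0.08740041]
```

View pics/t14c.png

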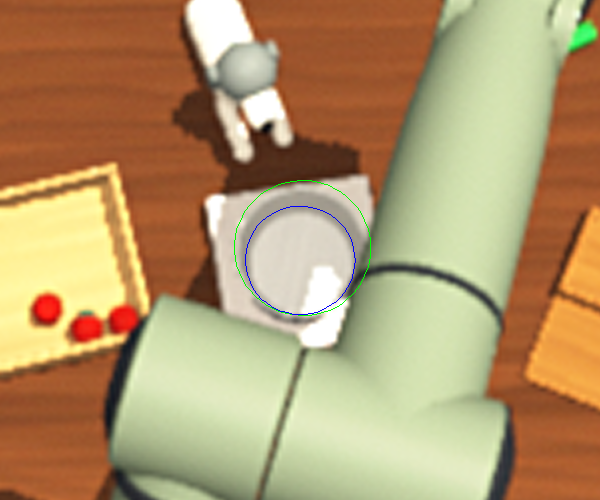

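View pics/s14c.png

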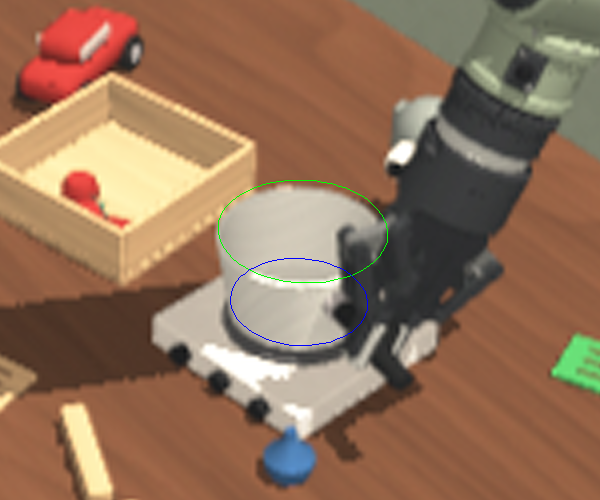

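```bash
python3 -m crank '[[[0,-0.002,0.004],[0,0,0],0.008],[[0,-0.001,0.003],[0,0,0],0.008],[[0,0,0],[0,0,0],0.008],[[0,0,0],[0,0,0],0.008]]'
python3 -m crank '[[[0,-0.0004,0.0009],[0,0,0],0.008],[[0,-0.0004,0.0009],[0,0,0],0.008],[[0,0,0],[0,0,0],0.008]]'
python3 - <<'E'
from h import *
goto([.6,-.14,.06]);c=cap('top','t15.png');cap('side','s15.png');cap('wrist','w15.png')
im=cv2.imread('pics/t15.png'); a=cv2.resize(im[150:220,255:325],None,fx=6,fy=6,interpolation=cv2.INTER_CUBIC)
im=cv2.imread('pics/s15.png'); b=cv2.resize(im[160:250,270:360],None,fx=4.6667,fy=4.6667,interpolation=cv2.INTER_CUBIC); cv2.imwrite('pics/ts15.png',np.hstack([a,b]))
E
```

```text
time: 22.98
ee_pos: [0.6125, -0.1427, 0.064]
orientation: [-0.609, 0.763, 0.17, -0.135]
wrist_force: [0.4, -0.2, -1.0]
grip_width: 0.14
time: 23.23
ee_pos: [0.6123, -0.143, 0.0623]
orientation: [-0.609, 0.763, 0.17, -0.136]
wrist_force: [-0.2, -1.0, 1.3]
grip_width: 0.142
t 23.23 pos [ 0.6123 -0.143   0.0623] jaw 12.1 F [-0.2 -1.   1.3]
shift now [-0.0002  0.0105  0.0075] norm 0.0129 rot [0. 0. 0.] deg 0.0 shift after rot [-0.0002  0.0105  0.0075]
j [-0.33  0.98  0.44  1.47 -0.04 -1.66]
```

View pics/ts15.png

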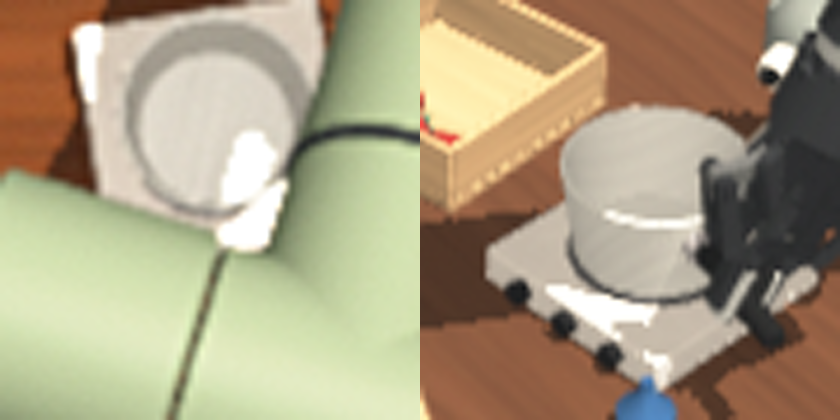

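Run:
```python
from h import *
c=capture('top'); s=capture('side')
t=np.linspace(0,2*np.pi,60); 
ims=[]
for cc,f,x0,y0,w,k in ((c,'t15',255,150,70,6),(s,'s15',270,160,90,4.66667)):
    im=cv2.imread(f'pics/{f}.png')[y0:y0+w,x0:x0+w]; im=cv2.resize(im,None,fx=k,fy=k,interpolation=cv2.INTER_CUBIC)
    for r,z,col in ((.06,.095,(0,255,0)),(.05,.03,(255,0,0)),(.054,.03,(0,0,255))):
        p=proj(cc,np.column_stack([.6412+r*np.cos(t),-.0366+r*np.sin(t),0*t+z])); cv2.polylines(im,[np.int32((p-[x0,y0]+.5)*k-.5)],True,col,1)
    ims.append(im)
cv2.imwrite('pics/ts15b.png',np.hstack(ims))
```

```text
(no output)
```

View pics/ts15b.png

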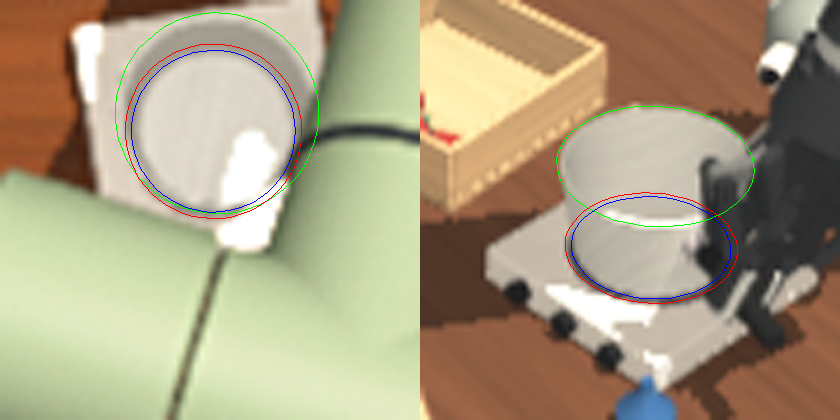

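The pan outline matches the model centred on the hotplate within about 2 mm. I'll release it and back off.

```bash
python3 -m crank '[[[0,-0.0003,0.0007],[0,0,0],0.012],[[0,0,0],[0,0,0],0.018],[[0,0,0],[0,0,0],0.026],[[0,0,0],[0,0,0],0.036],[[0,0,0],[0,0,0],0.036],[[0,0,0],[0,0,0],0.036],[[0,0,-0.008],[0,0,0],0.036],[[0,0,-0.015],[0,0,0],0.036],[[0,0,-0.02],[0,0,0],0.036],[[0,0,-0.025],[0,0,0],0.036],[[0,0,-0.025],[0,0,0],0.036],[[0,0,-0.025],[0,0,0],0.036],[[0,0,-0.02],[0,0,0],0.036],[[0,0.01,-0.01],[0,0,0],0.036]]' 60
python3 - <<'E'
from h import *
# next: lid at approx (.34,.297)
goto([.34,.297,.2],Rz(67.3)); goto([.34,.297,.2],Rz(90));cap('side','s16.png');cap('wrist','w16.png')
E
```

```text
time: 24.65
ee_pos: [0.6668, -0.1553, 0.2002]
orientation: [-0.609, 0.763, 0.169, -0.135]
wrist_force: [0.7, -0.3, -0.2]
grip_width: 0.419
t 24.65 pos [ 0.6668 -0.1553  0.2002] jaw 35.8 F [ 0.7 -0.3 -0.2]
shift now [-0.3682  0.3801  0.1769] norm 0.558 rot [ 0.3185 -0.3785  1.7119] deg 102.1 shift after rot [4.760e-01 2.911e-01 2.000e-04]
j [-0.32  1.1   1.03  1.94 -0.04 -1.66]
t 24.65 pos [ 0.6668 -0.1553  0.2002] jaw 35.8 F [ 0.7 -0.3 -0.2]
shift now [-0.3682  0.3801  0.1769] norm 0.558 rot [ 0.367  -0.2927  1.3237] deg 80.5 shift after rot [3.268e-01 4.523e-01 2.000e-04]
j [-0.32  1.1   1.03  1.94 -0.04 -1.66]
```

View pics/s16.png

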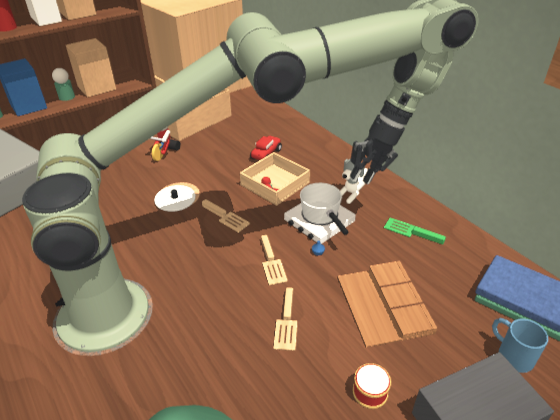

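```bash
python3 -m crank '[[[0,0,0],[0.06,0,0],0.05],[[0,0,0],[0.1,0,0],0.05],[[0,0,0],[0.1,0,0],0.05],[[0,0,0],[0.1,0,0],0.05],[[0,0,0],[0.076,0,0],0.05],[[0,0,0],[0,0,0],0.05]]' 40
python3 - <<'E'
from h import *
c=cap('top','t17.png')
im=cv2.imread('pics/t17.png'); cv2.imwrite('pics/t17c.png',cv2.resize(im[130:290,160:360],None,fx=3.75,fy=3.75,interpolation=cv2.INTER_CUBIC))
print(find_in('lid','top'))
goto([.34,.297,.15],Rz(167));
E
```

```text
time: 25.25
ee_pos: [0.6589, -0.1525, 0.1987]
orientation: [-0.623, 0.782, 0.011, -0.008]
wrist_force: [-0.4, 1.2, 0.1]
grip_width: 0.581
[{'rect': [187.1, 240.5, 31.2, 33.6], 'conf': 0.79}]
t 25.35 pos [ 0.6633 -0.1543  0.2002] jaw 49.8 F [ 0.1  0.1 -0.3]
shift now [-0.3679  0.4143  0.061 ] norm 0.5574 rot [0.0255 0.0004 0.0023] deg 1.5 shift after rot [-0.3669  0.4166  0.0502]
j [-0.34  0.61  0.19  1.17 -0.   -1.68]
```

View pics/t17c.png

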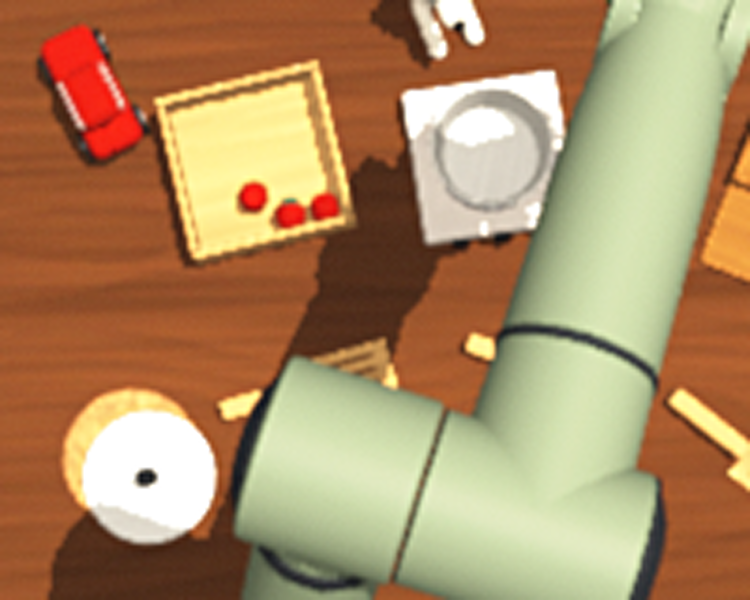

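```bash
python3 -m crank '[[[-0.01,0.011,0],[0.0255,0,0],0.05],[[-0.018,0.02,0],[0,0,0],0.05],[[-0.024,0.027,0],[0,0,0],0.05],[[-0.024,0.027,0],[0,0,0],0.05],[[-0.024,0.027,0],[0,0,0],0.05],[[-0.024,0.027,0],[0,0,0],0.05],[[-0.024,0.027,0],[0,0,0],0.05],[[-0.024,0.027,0],[0,0,0],0.05],[[-0.024,0.027,0.005],[0,0,0],0.05],[[-0.024,0.027,0.005],[0,0,0],0.05],[[-0.024,0.027,0.005],[0,0,0],0.05],[[-0.024,0.027,0.005],[0,0,0],0.05],[[-0.024,0.027,0.005],[0,0,0],0.05],[[-0.024,0.027,0.005],[0,0,0],0.05],[[-0.024,0.027,0.01],[0,0,0],0.05],[[-0.024,0.027,0.01],[0,0,0],0.05],[[-0.015,0.017,0.005],[0,0,0],0.05],[[-0.005,0.005,0],[0,0,0],0.05],[[0,0,0],[0,0,0],0.05]]'
python3 - <<'E'
from h import *
c=capture('top'); k=3.75
f=lambda u,v,z: ray(c,((u+.5)/k-.5+160,(v+.5)/k-.5+130),z)
print(f(149,477,.014),f(146,477,.04))
goto([.34,.297,.15],Rz(167)); c=cap('wrist','w18.png'); print(proj(c,[[.34,.297,.014],[.34,.297,.04]]))
E
```

```text
time: 26.93
ee_pos: [0.3315, 0.3172, 0.1438]
orientation: [-0.625, 0.781, -0.001, 0.0]
wrist_force: [-0.1, -1.2, -0.1]
grip_width: 0.589
[0.33881388 0.30075686 0.014     ] [0.33886626 0.2998516  0.04      ]
t 26.98 pos [0.3323 0.3163 0.144 ] jaw 49.8 F [-0.   0.1  0.1]
shift now [ 0.0171 -0.0118 -0.0059] norm 0.0216 rot [-0.0031 -0.0007  0.004 ] deg 0.3 shift after rot [ 0.0171 -0.0119 -0.006 ]
j [ 0.6   0.24 -0.55  0.77 -0.   -0.75]
[[263.19811713 177.94080745]
 [261.86928712 185.54700175]]
```

View pics/w18.png

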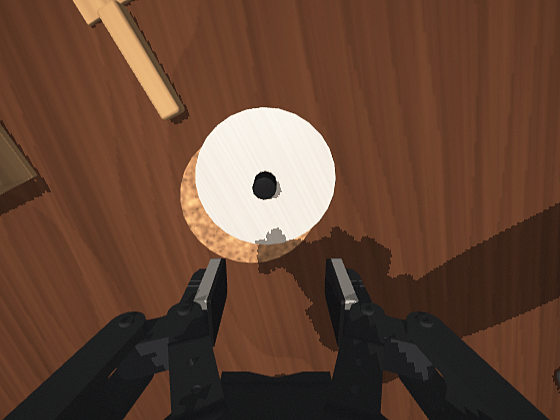

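The lid's knob top at (263,187) agrees with my (0.34,0.297) estimate, so I'll descend and grip.

```bash
python3 -m crank '[[[0.006,-0.004,0.01],[0,0,0],0.05],[[0.008,-0.006,0.02],[0,0,0],0.05],[[0.003,-0.001,0.03],[0,0,0],0.05],[[0,0,0.025],[0,0,0],0.05],[[0,0,0.018],[0,0,0],0.05],[[0,0,0.012],[0,0,0],0.05],[[0,0,0.007],[0,0,0],0.05],[[0,0,0],[0,0,0],0.05],[[0,0,0],[0,0,0],0.012],[[0,0,0],[0,0,0],0.012],[[0,0,0],[0,0,0],0.012],[[0,0,0],[0,0,0],0.012],[[0,0,0],[0,0,0],0.012],[[0,0,0],[0,0,0],0.012]]' 40
python3 -m crank '[[[0,0,-0.005],[0,0,0],0.012],[[0,0,-0.015],[0,0,0],0.012],[[0,0,-0.025],[0,0,0],0.012],[[0,0,-0.03],[0,0,0],0.012],[[0,0,-0.03],[0,0,0],0.012],[[0,0,-0.03],[0,0,0],0.012],[[0,0,-0.025],[0,0,0],0.012],[[0,0,-0.01],[0,0,0],0.012],[[0,0,0],[0,0,0],0.012]]' 40
python3 - <<'E'
from h import *
goto([.6412,-.0366,.2],Rz(167)); c=cap('wrist','w19.png'); cap('top','t19.png')
E
```

```text
time: 28.2
ee_pos: [0.3395, 0.2966, 0.023]
orientation: [-0.623, 0.782, -0.002, 0.002]
wrist_force: [1.5, -2.8, 5.9]
grip_width: 0.212
time: 28.95
ee_pos: [0.3392, 0.2975, 0.195]
orientation: [-0.624, 0.782, -0.001, 0.004]
wrist_force: [0.4, -0.1, -0.5]
grip_width: 0.214
t 28.95 pos [0.3392 0.2975 0.195 ] jaw 18.3 F [ 0.4 -0.1 -0.5]
shift now [ 0.2586 -0.3687 -0.0037] norm 0.4504 rot [-0.0068  0.0045  0.0028] deg 0.5 shift after rot [ 0.2576 -0.3694 -0.005 ]
j [ 0.56  0.17 -0.5   0.89 -0.   -0.79]
```

View pics/w19.png

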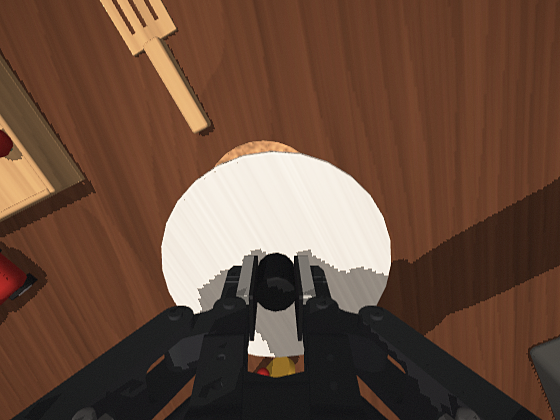

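View pics/t19.png

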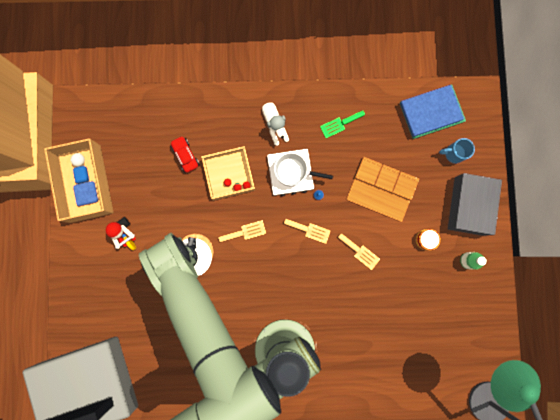

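The lid is held level. In the top view turner A has shifted to (242,232), which must be the announced knock. I'll measure the pan accurately now that the view is clear.

Run:
```python
from h import *
c=capture('top')
t=np.linspace(0,2*np.pi,60); x0,y0,w,k=255,140,70,8
im=cv2.imread('pics/t19.png')[y0:y0+w,x0:x0+w]; im=cv2.resize(im,None,fx=k,fy=k,interpolation=cv2.INTER_CUBIC)
b=im.copy()
for r,z,col in ((.06,.095,(0,255,0)),(.054,.03,(0,0,255))):
    p=proj(c,np.column_stack([.6412+r*np.cos(t),-.0366+r*np.sin(t),0*t+z])); cv2.polylines(b,[np.int32((p-[x0,y0]+.5)*k-.5)],True,col,1)
cv2.imwrite('pics/t19c.png',np.hstack([im[:,80:480],b[:,80:480]]))
```

```text
(no output)
```

View pics/t19c.png

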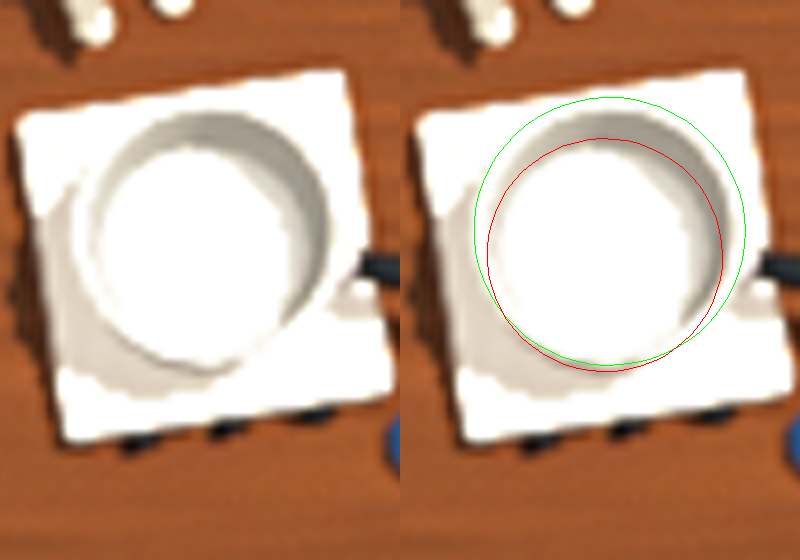

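```bash
python3 -m crank '[[[0.008,-0.012,0],[-0.003,0.002,0.001],0.012],[[0.015,-0.021,0],[-0.003,0.002,0.001],0.012],[[0.018,-0.026,0],[0,0,0],0.012],[[0.018,-0.026,0],[0,0,0],0.012],[[0.018,-0.026,0],[0,0,0],0.012],[[0.018,-0.026,0],[0,0,0],0.012],[[0.018,-0.026,0],[0,0,0],0.012],[[0.018,-0.026,0],[0,0,0],0.012],[[0.018,-0.026,0],[0,0,0],0.012],[[0.018,-0.026,0],[0,0,0],0.012],[[0.018,-0.026,0],[0,0,0],0.012],[[0.018,-0.026,0],[0,0,0],0.012],[[0.018,-0.026,0.005],[0,0,0],0.012],[[0.018,-0.026,0.005],[0,0,0],0.012],[[0.012,-0.016,0.01],[0,0,0],0.012],[[0.004,-0.006,0.01],[0,0,0],0.012],[[0,0,0],[0,0,0],0.012],[[0,0,0],[0,0,0],0.012]]'
python3 - <<'E'
from h import *
goto([.6395,-.035,.109],Rz(167)); c=cap('wrist','w20.png'); cap('side','s20.png')
im=cv2.imread('pics/s20.png'); cv2.imwrite('pics/s20c.png',cv2.resize(im[120:250,240:400],None,fx=4.5,fy=4.5,interpolation=cv2.INTER_CUBIC))
E
```

```text
time: 30.6
ee_pos: [0.6361, -0.034, 0.1594]
orientation: [-0.623, 0.783, 0.002, -0.004]
wrist_force: [-0.2, 0.7, -0.2]
grip_width: 0.213
t 30.6 pos [ 0.6361 -0.034   0.1594] jaw 18.2 F [-0.2  0.7 -0.2]
shift now [ 0.     -0.004   0.0504] norm 0.0506 rot [ 0.0083 -0.0035  0.0002] deg 0.5 shift after rot [ 0.0002 -0.0036  0.0504]
j [-0.17  0.54 -0.04  0.99 -0.   -1.51]
```

View pics/s20c.png

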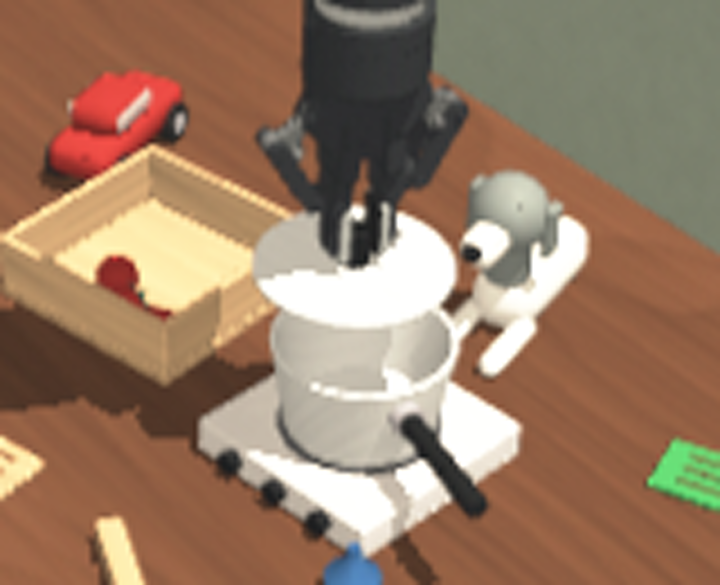

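View pics/w20.png

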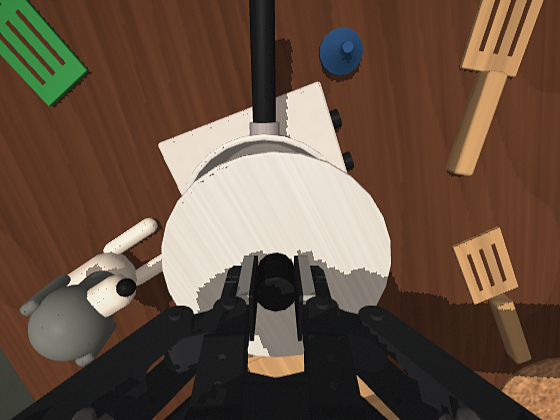

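Run:
```python
from h import *
s=capture('side')
t=np.linspace(0,2*np.pi,60); x0,y0,w,h,k=240,120,160,130,4.5
im=cv2.imread('pics/s20.png')[y0:y0+h,x0:x0+w]; im=cv2.resize(im,None,fx=k,fy=k,interpolation=cv2.INTER_CUBIC)
for x,y,r,z,col in ((.639,-.0345,.06,.095,(0,255,0)),(.6412,-.0366,.054,.03,(0,0,255)),(.6361,-.034,.063,.1504,(255,0,0))):
    p=proj(s,np.column_stack([x+r*np.cos(t),y+r*np.sin(t),0*t+z])); cv2.polylines(im,[np.int32((p-[x0,y0]+.5)*k-.5)],True,col,1)
cv2.imwrite('pics/s20d.png',im)
```

```text
(no output)
```

View pics/s20d.png

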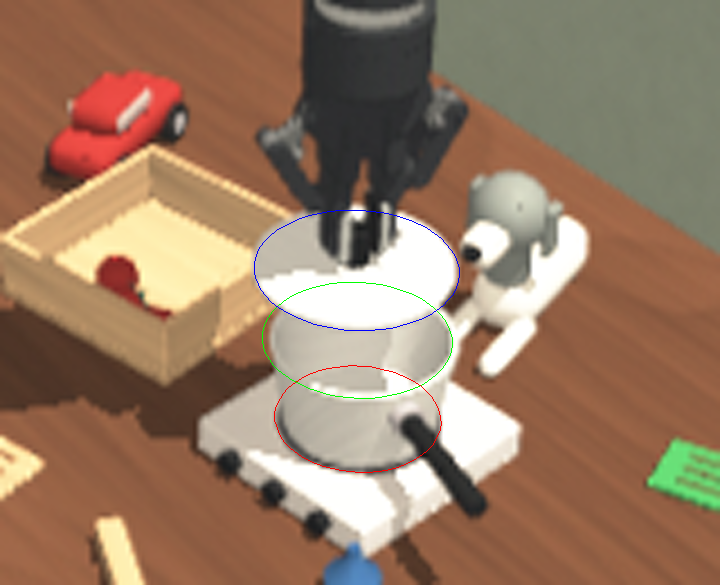

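```bash
python3 -m crank '[[[0.0004,-0.0022,0.008],[0.008,-0.003,0],0.012],[[0.0003,-0.0022,0.014],[0,0,0],0.012],[[0,0,0.01],[0,0,0],0.012],[[0,0,0.006],[0,0,0],0.012],[[0,0,0.004],[0,0,0],0.012],[[0,0,0.003],[0,0,0],0.012],[[0,0,0.003],[0,0,0],0.012],[[0,0,0],[0,0,0],0.012],[[0,0,0],[0,0,0],0.012]]'
python3 - <<'E'
from h import *
goto([.6402,-.0357,.109],Rz(167)); cap('side','s21.png')
im=cv2.imread('pics/s21.png'); cv2.imwrite('pics/s21c.png',cv2.resize(im[120:250,240:400],None,fx=4.5,fy=4.5,interpolation=cv2.INTER_CUBIC))
E
```

```text
time: 31.5
ee_pos: [0.6425, -0.0364, 0.114]
orientation: [-0.623, 0.782, -0.002, 0.001]
wrist_force: [0.6, -0.1, -0.2]
grip_width: 0.215
t 31.5 pos [ 0.6425 -0.0364  0.114 ] jaw 18.4 F [ 0.6 -0.1 -0.2]
shift now [-0.0002  0.0024  0.005 ] norm 0.0056 rot [-0.0052 -0.0007  0.0003] deg 0.3 shift after rot [-0.0002  0.0024  0.005 ]
j [-0.17  0.58 -0.09  0.89 -0.   -1.52]
```

View pics/s21c.png

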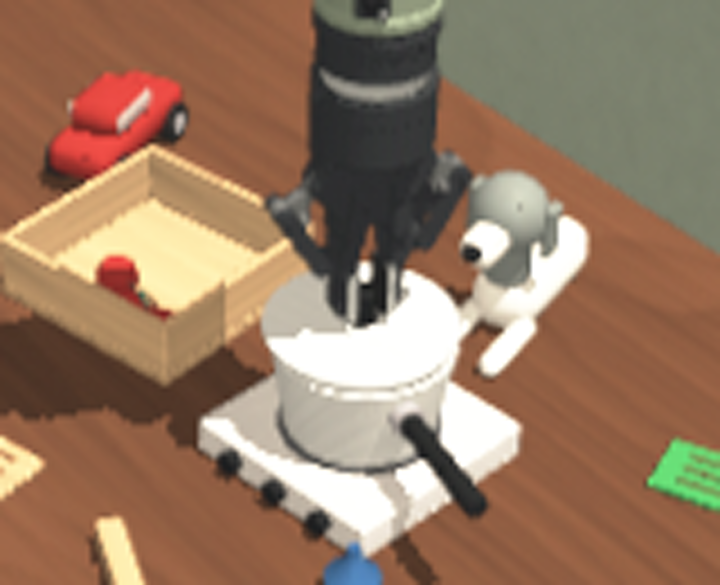

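```bash
python3 -m crank '[[[0,0.001,0.002],[0,0,0],0.012],[[0,0,0.002],[0,0,0],0.012],[[0,0,0.001],[0,0,0],0.012],[[0,0,0],[0,0,0],0.012],[[0,0,0],[0,0,0],0.012]]'
python3 -m crank '[[[0,0,0.001],[0,0,0],0.012],[[0,0,0],[0,0,0],0.012]]'
python3 - <<'E'
from h import *
goto([.6402,-.0357,.109],Rz(167)); cap('side','s22.png')
im=cv2.imread('pics/s22.png'); cv2.imwrite('pics/s22c.png',cv2.resize(im[120:250,240:400],None,fx=4.5,fy=4.5,interpolation=cv2.INTER_CUBIC))
E
```

```text
time: 31.97
ee_pos: [0.6415, -0.0366, 0.109]
orientation: [-0.623, 0.783, -0.003, 0.001]
wrist_force: [-1.3, -2.2, 2.1]
grip_width: 0.215
time: 32.13
ee_pos: [0.6415, -0.0366, 0.109]
orientation: [-0.623, 0.783, -0.003, 0.001]
wrist_force: [-3.2, -2.0, 8.5]
grip_width: 0.217
t 32.13 pos [ 0.6415 -0.0366  0.109 ] jaw 18.5 F [-3.2 -2.   8.5]
shift now [-0.0006  0.0015  0.    ] norm 0.0016 rot [-0.0057 -0.0015  0.0001] deg 0.3 shift after rot [-0.0006  0.0015  0.    ]
j [-0.17  0.59 -0.1   0.87 -0.   -1.51]
```

View pics/s22c.png

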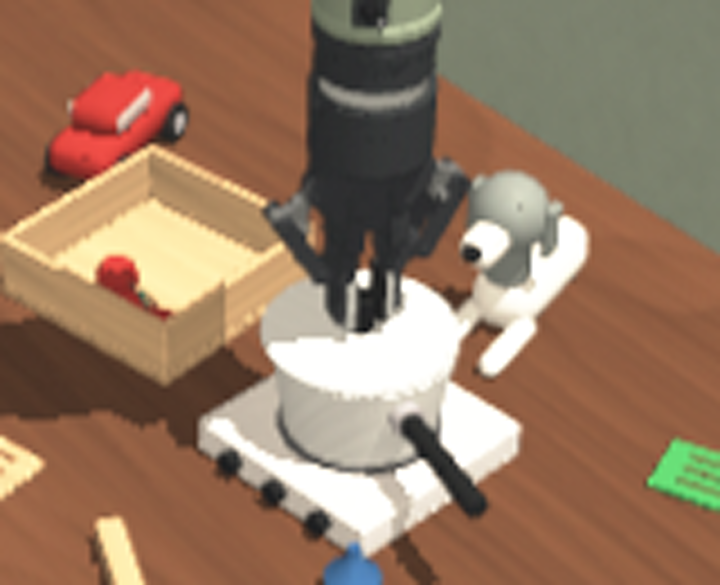

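Contact came at TCP z = 0.109, exactly the seated height, so the lid is down inside the rim. I'll release it and retreat.

```bash
python3 -m crank '[[[0,0,-0.001],[0,0,0],0.016],[[0,0,0],[0,0,0],0.026],[[0,0,0],[0,0,0],0.04],[[0,0,0],[0,0,0],0.04],[[0,0,0],[0,0,0],0.04],[[0,0,-0.01],[0,0,0],0.04],[[0,0,-0.02],[0,0,0],0.04],[[0,0,-0.025],[0,0,0],0.04],[[0,0,-0.025],[0,0,0],0.04],[[0.02,0.02,-0.015],[0,0,0],0.04],[[0.03,0.03,0],[0,0,0],0.04],[[0.03,0.03,0],[0,0,0],0.04],[[0.03,0.03,0],[0,0,0],0.04]]'
python3 - <<'E'
from h import *
goto([.3,-.3,.2]); cap('side','s23.png'); c=cap('top','t23.png')
a=cv2.imread('pics/s23.png'); a=cv2.resize(a[120:250,240:400],None,fx=3.5,fy=3.5,interpolation=cv2.INTER_CUBIC); cv2.imwrite('pics/s23c.png',a)
E
```

```text
time: 33.27
ee_pos: [0.51, -0.1177, 0.2043]
orientation: [-0.623, 0.782, -0.003, 0.002]
wrist_force: [0.4, -1.0, 0.3]
grip_width: 0.47
t 33.27 pos [ 0.51   -0.1177  0.2043] jaw 40.1 F [ 0.4 -1.   0.3]
shift now [0.2246 0.1641 0.0035] norm 0.2781 rot [0. 0. 0.] deg 0.0 shift after rot [0.2246 0.1641 0.0035]
j [-0.37  0.29 -0.31  0.96 -0.   -1.71]
```

View pics/s23c.png

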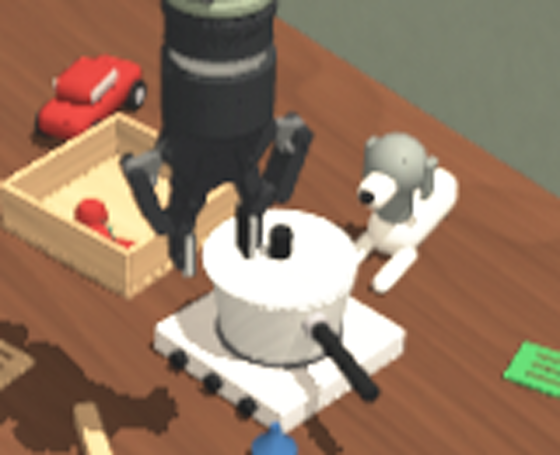

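View pics/t23.png

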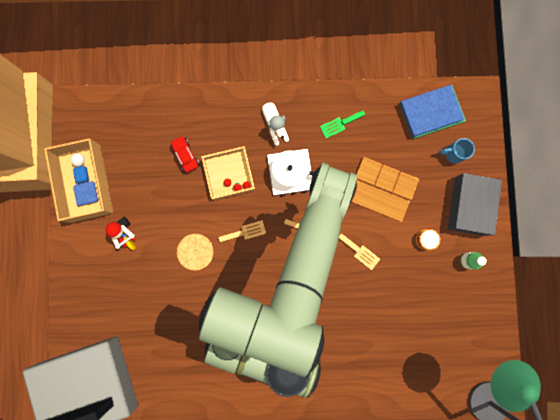

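The lid is seated on the pan in the middle of the hotplate. On to the turners: first I'll turn the wrist for turner C.

```bash
python3 -m crank '[[[0,0,0],[0,0,0.08],0.04],[[0,0,0],[0,0,0.12],0.04],[[0,0,0],[0,0,0.12],0.04],[[0,0,0],[0,0,0.12],0.04],[[0,0,0],[0,0,0.12],0.04],[[0,0,0],[0,0,0.12],0.04],[[0,0,0],[0,0,0.12],0.04],[[0,0,0],[0,0,0.12],0.04],[[0,0,0],[0,0,0.12],0.04],[[0,0,0],[0,0,0.12],0.04],[[0,0,0],[0,0,0.12],0.04],[[0,0,0],[0,0,0.12],0.04],[[0,0,0],[0,0,0.12],0.04],[[0,0,0],[0,0,0.12],0.04],[[0,0,0],[0,0,0.12],0.04],[[0,0,0],[0,0,0.12],0.04],[[0,0,0],[0,0,0.12],0.04]]'
python3 -m crank '[[[0,0,0],[0,0,0.12],0.04],[[0,0,0],[0,0,0.12],0.04],[[0,0,0],[0,0,0.12],0.04],[[0,0,0],[0,0,0.12],0.04],[[0,0,0],[0,0,0.12],0.04],[[0,0,0],[0,0,0.12],0.04],[[0,0,0],[0,0,0.12],0.04],[[0,0,0],[0,0,0.12],0.04],[[0,0,0],[0,0,0.12],0.04],[[0,0,0],[0,0,0.12],0.04],[[0,0,0],[0,0,0.12],0.04],[[0,0,0],[0,0,0.12],0.04],[[0,0,0],[0,0,0.1],0.04],[[0,0,0],[0,0,0.05],0.04],[[0,0,0],[0,0,0],0.04]]'
python3 - <<'E'
from h import *
goto([.375,-.244,.12],Rz(-40.3)); goto([.375,-.244,.12])
E
```

```text
time: 34.78
ee_pos: [0.5117, -0.1171, 0.2041]
orientation: [0.325, 0.946, 0.0, 0.003]
wrist_force: [1.4, 0.8, -0.3]
grip_width: 0.467
time: 36.03
ee_pos: [0.5117, -0.1172, 0.204]
orientation: [0.901, 0.433, 0.002, 0.002]
wrist_force: [0.0, 0.5, -0.7]
grip_width: 0.472
t 36.03 pos [ 0.5117 -0.1172  0.204 ] jaw 40.3 F [ 0.   0.5 -0.7]
shift now [-0.1846 -0.0279  0.0835] norm 0.2045 rot [ 0.0056 -0.0021  0.0281] deg 1.6 shift after rot [-0.1851 -0.0222  0.084 ]
j [-0.37  0.3  -0.31  0.96  0.    1.88]
t 36.03 pos [ 0.5117 -0.1172  0.204 ] jaw 40.3 F [ 0.   0.5 -0.7]
shift now [-0.1846 -0.0279  0.0835] norm 0.2045 rot [0. 0. 0.] deg 0.0 shift after rot [-0.1846 -0.0279  0.0835]
j [-0.37  0.3  -0.31  0.96  0.    1.88]
```

```bash
python3 -m crank '[[[-0.012,-0.002,0.005],[0.005,-0.002,0.028],0.045],[[-0.02,-0.003,0.01],[0,0,0],0.045],[[-0.028,-0.004,0.012],[0,0,0],0.045],[[-0.03,-0.004,0.012],[0,0,0],0.045],[[-0.03,-0.004,0.013],[0,0,0],0.045],[[-0.03,-0.003,0.014],[0,0,0],0.045],[[-0.022,-0.002,0.01],[0,0,0],0.045],[[-0.012,-0.001,0.008],[0,0,0],0.045],[[0,0,0],[0,0,0],0.045],[[0,0,0],[0,0,0],0.045]]'
python3 - <<'E'
from h import *
goto([.375,-.244,.004],Rz(-40.3)); c=cap('wrist','w24.png'); print(proj(c,[[.4021,-.212,.02],[.3441,-.281,.02],[.2955,-.3378,.005]]))
E
```

```text
time: 36.87
ee_pos: [0.374, -0.2433, 0.1192]
orientation: [0.908, 0.42, -0.0, -0.001]
wrist_force: [0.7, -0.2, 0.4]
grip_width: 0.529
t 36.87 pos [ 0.374  -0.2433  0.1192] jaw 45.2 F [ 0.7 -0.2  0.4]
shift now [1.000e-04 1.400e-03 1.152e-01] norm 0.1152 rot [-0.0013  0.0001 -0.0014] deg 0.1 shift after rot [1.000e-04 1.200e-03 1.152e-01]
j [-0.74  0.26 -0.61  0.7  -0.    1.53]
[[276.67805799 156.86091201]
 [277.0757071  260.86328453]
 [276.5954262  320.85872304]]
```

View pics/w24.png

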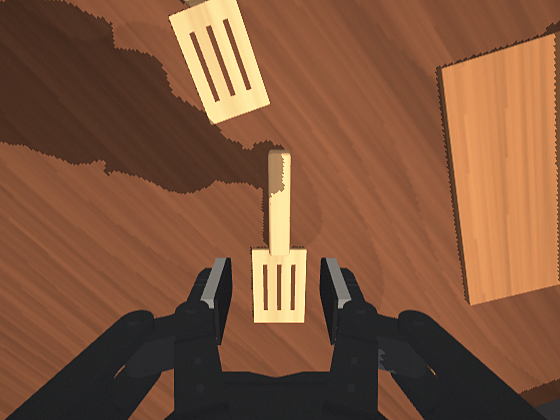

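Turner C's handle runs from (280,152) to (280,250) in the wrist view, its blade end at (280,322), about 2 mm right of my estimate. I'll shift by that and descend.

```bash
python3 -m crank '[[[0.002,0.001,0.01],[0,0,0],0.045],[[0.003,0.002,0.02],[0,0,0],0.045],[[0,0,0.03],[0,0,0],0.045],[[0,0,0.025],[0,0,0],0.045],[[0,0,0.015],[0,0,0],0.045],[[0,0,0.008],[0,0,0],0.045],[[0,0,0.005],[0,0,0],0.045],[[0,0,0],[0,0,0],0.045]]' 80
python3 - <<'E'
from h import *
goto([.375,-.244,.004],Rz(-40.3)); c=cap('wrist','w25.png')
E
```

```text
time: 37.58
ee_pos: [0.3807, -0.2409, 0.0062]
orientation: [0.907, 0.421, -0.0, -0.0]
wrist_force: [-1.0, 0.4, -0.1]
grip_width: 0.528
t 37.58 pos [ 0.3807 -0.2409  0.0062] jaw 45.1 F [-1.   0.4 -0.1]
shift now [-0.006  -0.0023  0.0022] norm 0.0068 rot [-0.0006  0.0004  0.0015] deg 0.1 shift after rot [-0.006  -0.0023  0.0022]
j [-0.73  0.45 -0.72  0.41 -0.    1.54]
```

View pics/w25.png

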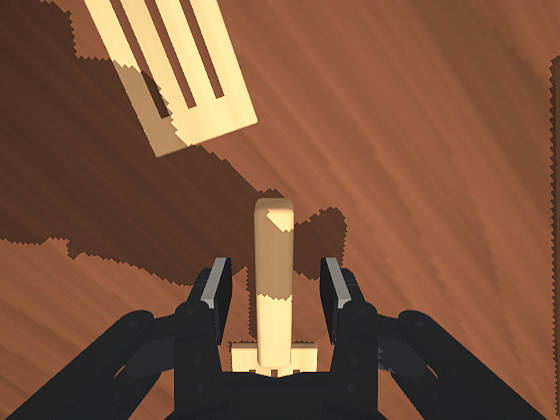

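```bash
python3 -m crank '[[[0,0,0.001],[0,0,0],0.03],[[0,0,0],[0,0,0],0.01],[[0,0,0],[0,0,0],0.01],[[0,0,0],[0,0,0],0.01],[[0,0,0],[0,0,0],0.01],[[0,0,0],[0,0,0],0.01],[[0,0,-0.005],[0,0,0],0.01],[[0,0,-0.015],[0,0,0],0.01],[[0,0,-0.02],[0,0,0],0.01],[[0,0,-0.02],[0,0,0],0.01],[[0,0,-0.01],[0,0,0],0.01],[[0,0,0],[0,0,0],0.01]]' 80
python3 - <<'E'
from h import *
c=cap('wrist','w26.png'); cap('side','s26.png')
o=observe(); print(o['ee_pos'],o['grip_width']*85.4, np.round(o['ft_torque'],2))
goto([.498,-.422,.08],Rz(67.1))
E
```

```text
time: 38.63
ee_pos: [0.3818, -0.2426, 0.0781]
orientation: [0.907, 0.42, 0.001, 0.002]
wrist_force: [0.2, 0.1, -0.8]
grip_width: 0.183
[ 0.38056961 -0.24152749  0.07589792] 15.725996012705153 [ 0.05 -0.02 -0.01]
t 38.73 pos [ 0.3806 -0.2415  0.0759] jaw 15.7 F [ 0.2  0.2 -0.8]
shift now [-0.0618  0.2063 -0.0038] norm 0.2154 rot [ 5.0000e-04  1.6000e-03 -1.8741e+00] deg 107.4 shift after rot [-0.1784 -0.1206 -0.0041]
j [-0.73  0.33 -0.65  0.59 -0.    1.54]
```

View pics/w26.png

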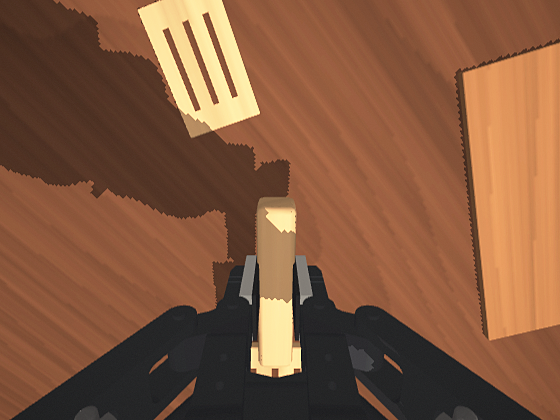

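```bash
python3 - <<'E'
from h import *
c=capture('wrist'); o=observe(); C=R.from_quat(o['orientation'])
for uv,z in (((276,198),.091),((276,365),.091)):
    print(np.round(C.inv().apply(ray(c,uv,z)-o['ee_pos']),4))
E
python3 -m crank '[[[0,0,-0.01],[0,0,-0.06],0.01],[[0,0,-0.01],[0,0,-0.1],0.01],[[0,0,0],[0,0,-0.12],0.01],[[0,0,0],[0,0,-0.12],0.01],[[0,0,0],[0,0,-0.12],0.01],[[0,0,0],[0,0,-0.12],0.01],[[0,0,0],[0,0,-0.12],0.01],[[0,0,0],[0,0,-0.12],0.01],[[0,0,0],[0,0,-0.12],0.01],[[0,0,0],[0,0,-0.12],0.01],[[0,0,0],[0,0,-0.12],0.01],[[0,0,0],[0,0,-0.12],0.01],[[0,0,0],[0,0,-0.12],0.01],[[0,0,0],[0,0,-0.12],0.01],[[0,0,0],[0,0,-0.12],0.01],[[0,0,0],[0,0,-0.1],0.01],[[0,0,0],[0,0,-0.054],0.01],[[0,0,0],[0,0,0],0.01]]'
python3 - <<'E'
from h import *
goto([.498,-.422,.08],Rz(67.1))
E
```

```text
[ 0.0445  0.0011 -0.0158]
[-0.0461  0.0012 -0.0158]
time: 40.28
ee_pos: [0.3795, -0.2406, 0.0943]
orientation: [0.198, 0.98, 0.0, -0.001]
wrist_force: [-1.1, -0.0, -0.8]
grip_width: 0.185
t 40.28 pos [ 0.3795 -0.2406  0.0943] jaw 15.8 F [-1.1 -0.  -0.8]
shift now [-0.1797 -0.1211  0.0137] norm 0.2172 rot [ 0.0004 -0.0027  0.0007] deg 0.2 shift after rot [-0.1798 -0.121   0.0143]
j [-0.73  0.3  -0.63  0.64 -0.   -0.33]
```

Run:
```python
from h import *
goto([.4143,-.3867,.06],Rz(67.1))
```

```text
t 40.28 pos [ 0.3795 -0.2406  0.0943] jaw 15.8 F [-1.1 -0.  -0.8]
shift now [-0.089  -0.1211  0.034 ] norm 0.1541 rot [ 0.0004 -0.0027  0.0007] deg 0.2 shift after rot [-0.0889 -0.1211  0.0343]
j [-0.73  0.3  -0.63  0.64 -0.   -0.33]
```

```bash
python3 -m crank '[[[-0.006,-0.008,0],[0,-0.002,0],0.01],[[-0.013,-0.018,0],[0,0,0],0.01],[[-0.016,-0.022,0.005],[0,0,0],0.01],[[-0.016,-0.022,0.006],[0,0,0],0.01],[[-0.016,-0.022,0.008],[0,0,0],0.01],[[-0.013,-0.017,0.008],[0,0,0],0.01],[[-0.009,-0.012,0.007],[0,0,0],0.01],[[0,0,0],[0,0,0],0.01],[[0,0,0],[0,0,0],0.01]]'
python3 - <<'E'
from h import *
goto([.4143,-.3867,.0137],Rz(67.1)); c=cap('wrist','w27.png'); c2=cap('top','t27.png'); c3=cap('side','s27.png')
im=cv2.imread('pics/t27.png'); cv2.imwrite('pics/t27c.png',cv2.resize(im[140:260,320:450],None,fx=4.6,fy=4.6,interpolation=cv2.INTER_CUBIC))
im=cv2.imread('pics/s27.png'); cv2.imwrite('pics/s27c.png',cv2.resize(im[230:380,250:450],None,fx=4,fy=4,interpolation=cv2.INTER_CUBIC))
E
```

```text
time: 41.03
ee_pos: [0.4146, -0.3877, 0.0604]
orientation: [0.2, 0.98, 0.0, 0.0]
wrist_force: [-0.7, 0.3, -0.8]
grip_width: 0.182
t 41.03 pos [ 0.4146 -0.3877  0.0604] jaw 15.6 F [-0.7  0.3 -0.8]
shift now [0.0007 0.0008 0.0467] norm 0.0468 rot [ 0.0006  0.     -0.0021] deg 0.1 shift after rot [0.0007 0.0008 0.0467]
j [-0.88  0.53 -0.36  0.68  0.   -0.48]
```

View pics/t27c.png

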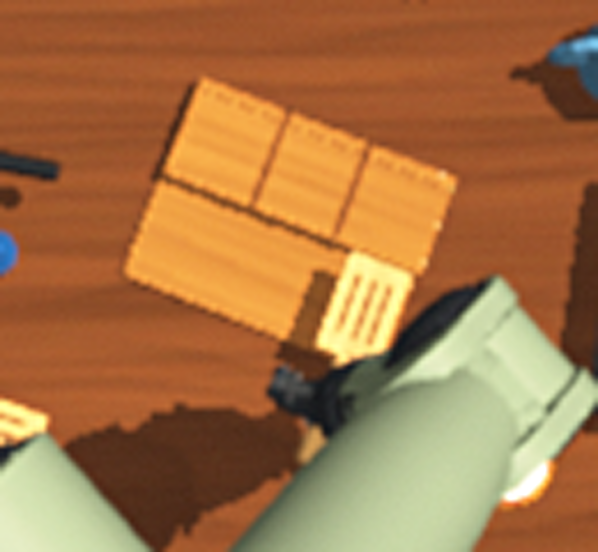

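View pics/s27c.png

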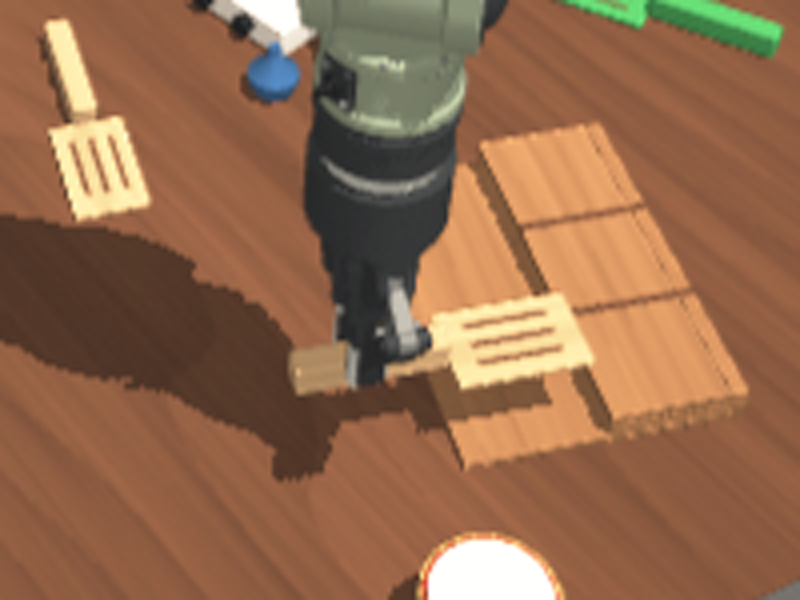

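View pics/w27.png

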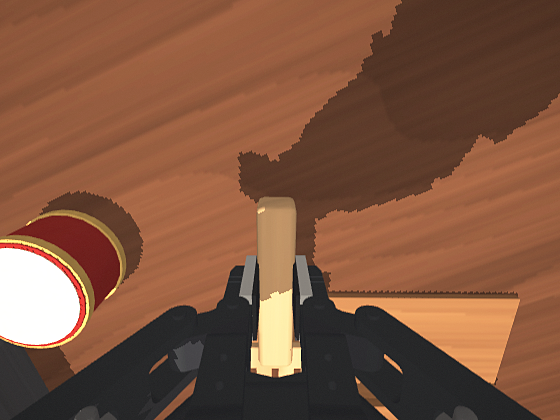

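```bash
cat >> h.py <<'E'
RC=np.array([.5713,-.377]); RY=np.radians(-22.9)
def rk(x,y,z): return [RC[0]+x*np.cos(RY)-y*np.sin(RY),RC[1]+x*np.sin(RY)+y*np.cos(RY),z]
def draw(c,im,pts,x0,y0,k,col,closed=True):
    p=proj(c,pts); cv2.polylines(im,[np.int32((p-[x0,y0]+.5)*k-.5)],closed,col,1)
def rackover(name,fn,box,k,out,tip=.126,und=.0052,turn=True):
    c=capture(name); x0,y0,x1,y1=box
    im=cv2.imread('pics/'+fn)[y0:y1,x0:x1]; im=cv2.resize(im,None,fx=k,fy=k,interpolation=cv2.INTER_CUBIC)
    draw(c,im,[rk(-.085,-.11,.006),rk(-.085,.11,.006),rk(.085,.11,.006),rk(.085,-.11,.006)],x0,y0,k,(255,0,0))
    draw(c,im,[rk(.001,-.11,.024),rk(.001,.11,.024),rk(.085,.11,.024),rk(.085,-.11,.024)],x0,y0,k,(0,0,255))
    for s in (-.07,0,.07): draw(c,im,[rk(-.085,s,.006),rk(.001,s,.006)],x0,y0,k,(255,255,0),False)
    for s in (-.035,.035): draw(c,im,[rk(.001,s,.024),rk(.085,s,.024)],x0,y0,k,(0,0,255),False)
    if turn:
        o=observe(); C=R.from_quat(o['orientation'])
        P=[C.apply([-tip+dx,dy,und-.005])+o['ee_pos'] for dx,dy in ((0,-.025),(0,.025),(.08,.025),(.08,-.025))]
        draw(c,im,P,x0,y0,k,(0,255,0))
    cv2.imwrite('pics/'+out,im)
E
python3 - <<'E'
from h import *
rackover('top','t27.png',(320,140,450,260),4.6,'t27d.png'); rackover('side','s27.png',(250,230,450,380),4,'s27d.png')
E
```

```text
(no output)
```

View pics/t27d.png

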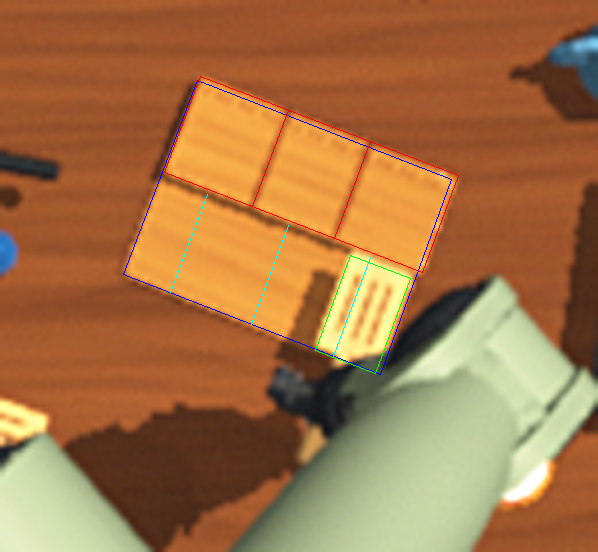

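View pics/s27d.png

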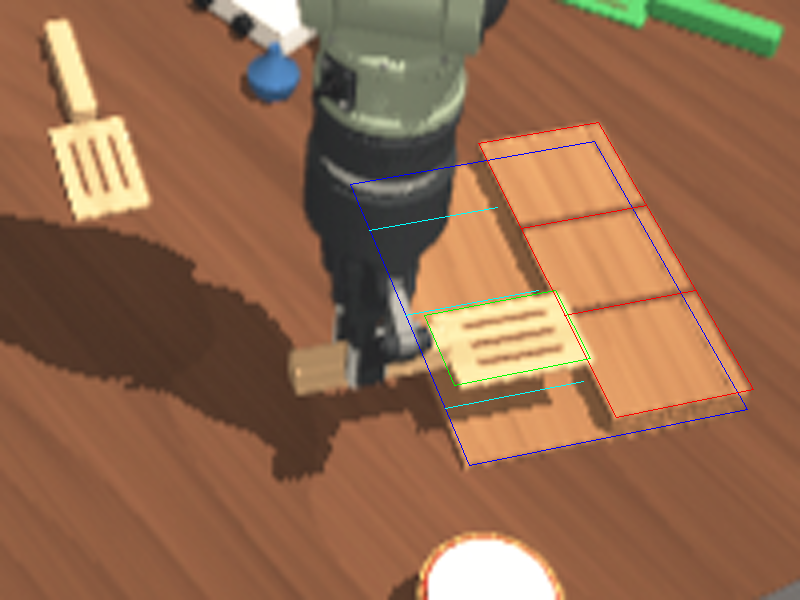

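```bash
python3 -m crank '[[[0,0.001,0.01],[0,0,0],0.01],[[0,0,0.015],[0,0,0],0.01],[[0,0,0.011],[0,0,0],0.01],[[0,0,0.006],[0,0,0],0.01],[[0,0,0.004],[0,0,0],0.01],[[0,0,0],[0,0,0],0.01],[[0,0,0],[0,0,0],0.01]]'
python3 - <<'E'
from h import *
goto([.4972,-.4217,.0137],Rz(67.1)); cap('side','s28.png'); rackover('side','s28.png',(250,230,450,380),4,'s28d.png')
E
```

```text
time: 41.87
ee_pos: [0.4157, -0.3865, 0.0155]
orientation: [0.199, 0.98, -0.0, 0.001]
wrist_force: [0.1, 0.3, -0.1]
grip_width: 0.184
t 41.87 pos [ 0.4157 -0.3865  0.0155] jaw 15.7 F [ 0.1  0.3 -0.1]
shift now [-0.0888 -0.0007  0.0019] norm 0.0888 rot [-0.0003  0.0014 -0.    ] deg 0.1 shift after rot [-0.0888 -0.0007  0.0018]
j [-0.88  0.59 -0.4   0.58  0.   -0.48]
```

View pics/s28d.png

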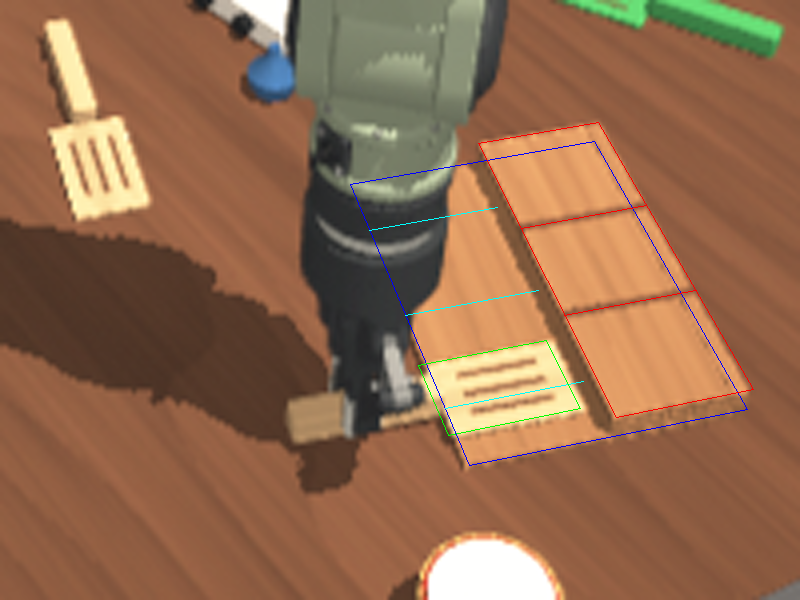

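The blade lies flat over the porch and in line with slot 0, so I'll push it in.

```bash
python3 -m crank '[[[-0.006,-0.0007,0.0015],[0,0,0],0.01],[[-0.01,0,0],[0,0,0],0.01],[[-0.012,0,0],[0,0,0],0.01],[[-0.014,0,0],[0,0,0],0.01],[[-0.014,0,0],[0,0,0],0.01],[[-0.012,0,0],[0,0,0],0.01],[[-0.008,0,0],[0,0,0],0.01],[[-0.005,0,0],[0,0,0],0.01],[[0,0,0],[0,0,0],0.01]]'
python3 - <<'E'
from h import *
goto([.4972,-.4217,.0137],Rz(67.1)); cap('side','s29.png'); rackover('side','s29.png',(250,230,450,380),4,'s29d.png')
E
```

```text
time: 42.72
ee_pos: [0.4903, -0.4186, 0.014]
orientation: [0.198, 0.98, -0.0, 0.0]
wrist_force: [-0.1, 0.6, -1.1]
grip_width: 0.189
t 42.72 pos [ 0.4903 -0.4186  0.014 ] jaw 16.1 F [-0.1  0.6 -1.1]
shift now [-0.0076 -0.0002  0.0003] norm 0.0076 rot [-0.0003  0.001   0.0003] deg 0.1 shift after rot [-0.0076 -0.0002  0.0003]
j [-0.82  0.7  -0.17  0.7   0.   -0.42]
```

View pics/s29d.png

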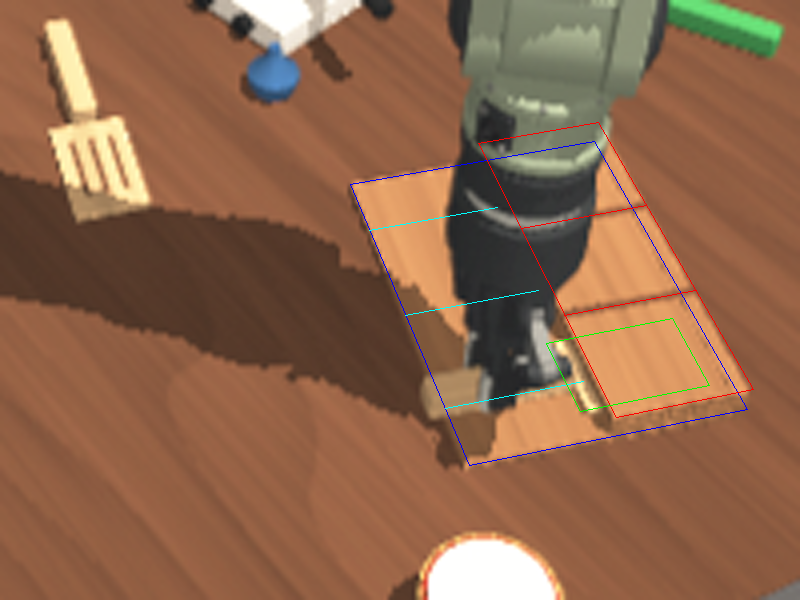

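```bash
python3 -m crank '[[[-0.003,0,0.001],[0,0,0],0.01],[[-0.002,0,0.001],[0,0,0],0.01],[[-0.001,0,0],[0,0,0],0.01],[[0,0,0],[0,0,0],0.01]]'
python3 -m crank '[[[-0.001,0,0],[0,0,0],0.01],[[0,0,0],[0,0,0],0.01]]'
python3 -m crank '[[[-0.001,0,0],[0,0,0],0.01],[[0,0,0],[0,0,0],0.01]]'
python3 -m crank '[[[-0.001,0,0],[0,0,0],0.01],[[0,0,0],[0,0,0],0.01]]'
```

```text
time: 43.15
ee_pos: [0.4912, -0.4189, 0.0126]
orientation: [0.199, 0.98, 0.001, -0.003]
wrist_force: [-12.3, 6.1, 12.7]
grip_width: 0.183
time: 43.32
ee_pos: [0.4912, -0.4189, 0.0126]
orientation: [0.199, 0.98, 0.001, -0.004]
wrist_force: [-14.8, 7.5, 15.5]
grip_width: 0.184
time: 43.48
ee_pos: [0.4912, -0.4189, 0.0126]
orientation: [0.199, 0.98, 0.001, -0.005]
wrist_force: [-17.2, 6.9, 17.5]
grip_width: 0.186
time: 43.65
ee_pos: [0.4912, -0.4189, 0.0126]
orientation: [0.199, 0.98, 0.001, -0.006]
wrist_force: [-19.6, 9.3, 19.5]
grip_width: 0.185
```

```bash
python3 -m crank '[[[0.003,0,-0.002],[0,0,0],0.01],[[0,0,0],[0,0,0],0.01],[[0,0,0],[0,0,0],0.01]]'
python3 - <<'E'
from h import *
goto([.4972,-.4217,.0137],Rz(67.1)); cap('side','s30.png'); cap('wrist','w30.png')
im=cv2.imread('pics/s30.png'); cv2.imwrite('pics/s30c.png',cv2.resize(im[290:360,340:450],None,fx=7,fy=7,interpolation=cv2.INTER_CUBIC))
c=capture('wrist')
print(proj(c,[rk(.001,-.1,.024),rk(.001,-.04,.024),rk(.075,-.1,.024),rk(.085,-.1,.024),rk(.085,-.04,.024)]))
E
```

```text
time: 43.9
ee_pos: [0.4913, -0.4188, 0.0131]
orientation: [0.199, 0.98, 0.001, -0.003]
wrist_force: [-8.4, 3.3, 1.6]
grip_width: 0.184
t 43.9 pos [ 0.4913 -0.4188  0.0131] jaw 15.7 F [-8.4  3.3  1.6]
shift now [-0.0065 -0.0004 -0.0006] norm 0.0066 rot [ 0.0004 -0.0066 -0.0015] deg 0.4 shift after rot [-0.0065 -0.0004 -0.0006]
j [-0.82  0.71 -0.16  0.71 -0.   -0.42]
[[218.58480883 375.78106685]
 [329.2665285  375.67543726]
 [225.62226889 468.69566064]
 [226.44360381 479.53962986]
 [322.03384994 479.44329356]]
```

View pics/s30c.png

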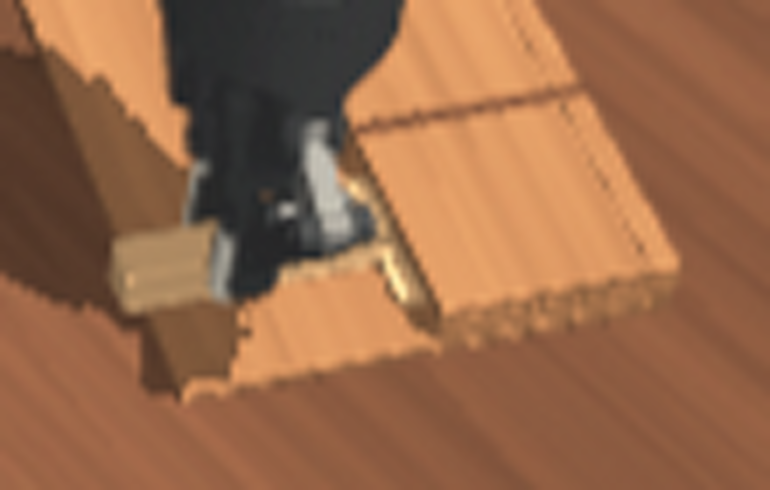

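View pics/w30.png

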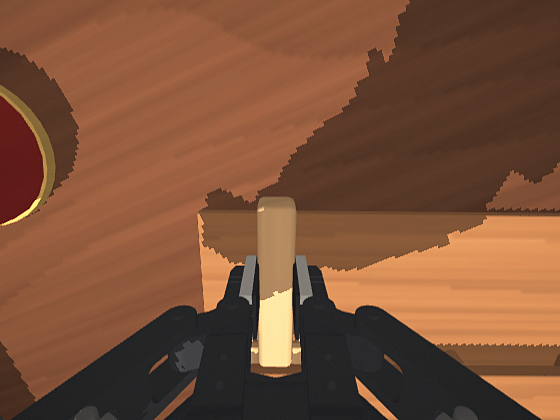

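Run:
```python
from h import *
c=capture('wrist'); o=observe()
def inr(p):
    d=p[:2]-RC; return np.array([d[0]*np.cos(RY)+d[1]*np.sin(RY),-d[0]*np.sin(RY)+d[1]*np.cos(RY)])
print('edge',inr(ray(c,(450,211),.006)),inr(ray(c,(230,213),.006)),'hend',inr(ray(c,(276,198),.028)),'join',inr(ray(c,(276,366),.028)))
print('roof front', inr(ray(c,(450,374),.024)),'board left corner',inr(ray(c,(199,213),.006)))
print('tcp',inr(o['ee_pos']))
```

```text
edge [-0.08726289  0.01929535] [-0.08628955 -0.09215682] hend [-0.10097052 -0.06886133] join [-0.00982545 -0.06888128]
roof front [-0.00012726  0.0252409 ] board left corner [-0.08630405 -0.10788244]
tcp [-0.0574186  -0.06959534]
```

```bash
python3 -m crank '[[[0.006,0,-0.002],[0,0,0],0.01],[[0.003,0,0],[0,0,0],0.01],[[0,0,0],[0,0,0],0.01],[[0,0,0],[0,0,0],0.01]]'
python3 -m crank '[[[-0.003,0,0],[0,0,0],0.01],[[-0.003,0,0],[0,0,0],0.01],[[-0.003,0,0],[0,0,0],0.01],[[-0.002,0,0],[0,0,0],0.01],[[0,0,0],[0,0,0],0.01]]'
python3 - <<'E'
from h import *
goto([.4972,-.4217,.0137],Rz(67.1)); print(observe()['ft_torque'])
E
```

```text
time: 44.43
ee_pos: [0.4876, -0.4179, 0.0167]
orientation: [0.199, 0.98, -0.001, 0.001]
wrist_force: [0.4, 0.6, -0.3]
grip_width: 0.184
time: 44.85
ee_pos: [0.4912, -0.4186, 0.0143]
orientation: [0.199, 0.98, 0.001, -0.006]
wrist_force: [-17.2, 6.0, 6.5]
grip_width: 0.187
t 44.85 pos [ 0.4912 -0.4186  0.0143] jaw 16.0 F [-17.2   6.    6.5]
shift now [-0.0067 -0.0005  0.0006] norm 0.0068 rot [-0.0002 -0.0128 -0.0016] deg 0.7 shift after rot [-0.0067 -0.0005  0.0006]
j [-0.82  0.71 -0.15  0.72 -0.01 -0.42]
[ 0.96850705  2.78319735 -0.11999655]
```

The blade stops at the same place whatever the height, so this is probably the back stop. I'll release it and measure.

```bash
python3 -m crank '[[[0.005,0,0.002],[0,0,0],0.012],[[0,0,0],[0,0,0],0.02],[[0,0,0],[0,0,0],0.036],[[0,0,0],[0,0,0],0.036],[[0,0,0],[0,0,0],0.036],[[0,0,-0.01],[0,0,0],0.036],[[0,0,-0.02],[0,0,0],0.036],[[0,0,-0.03],[0,0,0],0.036],[[0,0,-0.03],[0,0,0],0.036],[[0.02,0.02,-0.03],[0,0,0],0.036],[[0.03,0.03,-0.02],[0,0,0],0.036],[[0.035,0.02,0],[0,0,0],0.036],[[0.02,0.01,0],[0,0,0],0.036],[[0,0,0],[0,0,0],0.036]]'
python3 - <<'E'
from h import *
cap('side','s31.png'); cap('top','t31.png'); cap('wrist','w31.png')
rackover('side','s31.png',(330,250,450,350),6.5,'s31d.png',turn=False); rackover('top','t31.png',(335,145,435,225),7.5,'t31d.png',turn=False)
im=cv2.imread('pics/s31.png'); cv2.imwrite('pics/s31c.png',cv2.resize(im[270:350,340:450],None,fx=7,fy=7,interpolation=cv2.INTER_CUBIC))
E
```

```text
time: 46.02
ee_pos: [0.426, -0.3053, 0.1529]
orientation: [0.198, 0.98, 0.001, -0.0]
wrist_force: [-1.0, -0.3, -0.7]
grip_width: 0.424
```

View pics/s31d.png

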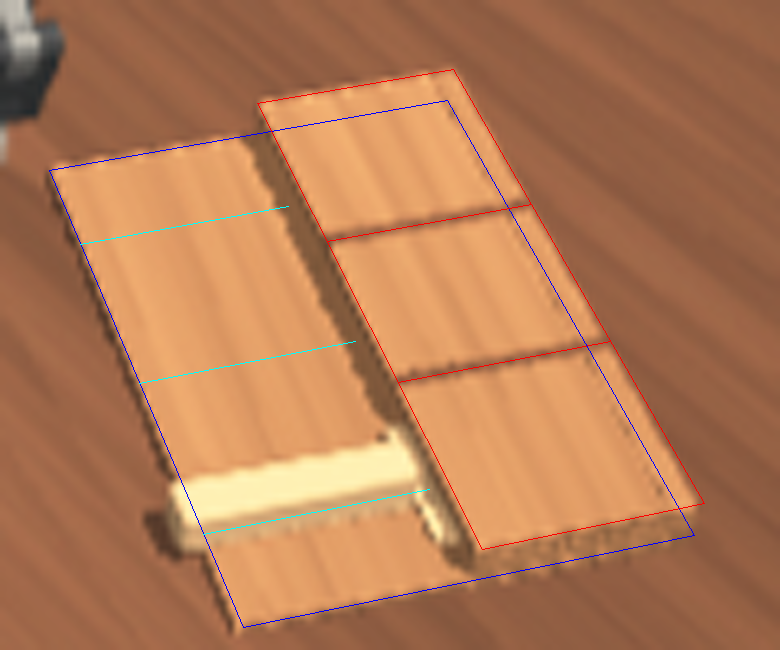

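View pics/w31.png

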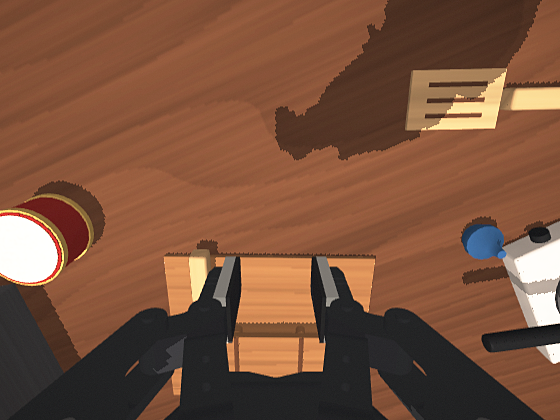

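View pics/t31d.png

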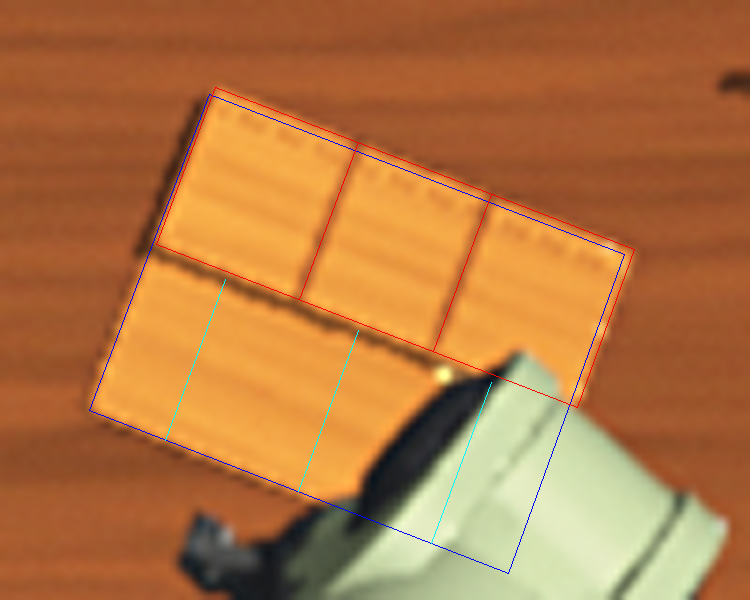

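```bash
cat >> h.py <<'E'
def turnover(name,fn,box,k,out,poses):
    """poses: list of (rack tipx, slot y, col)"""
    c=capture(name); x0,y0,x1,y1=box
    im=cv2.imread('pics/'+fn)[y0:y1,x0:x1]; im=cv2.resize(im,None,fx=k,fy=k,interpolation=cv2.INTER_CUBIC)
    for tx,y,col in poses:
        draw(c,im,[rk(tx-.17,y-.009,.026),rk(tx-.17,y+.009,.026),rk(tx-.08,y+.009,.026),rk(tx-.08,y-.009,.026)],x0,y0,k,col)
        draw(c,im,[rk(tx-.17,y-.009,.006),rk(tx-.17,y+.009,.006)],x0,y0,k,col,False)
        draw(c,im,[rk(tx-.08,y-.025,.011),rk(tx-.08,y+.025,.011)],x0,y0,k,col,False)
    draw(c,im,[rk(-.085,-.11,.006),rk(-.085,.11,.006)],x0,y0,k,(255,0,0),False)
    cv2.imwrite('pics/'+out,im)
E
python3 - <<'E'
from h import *
turnover('side','s31.png',(340,285,430,350),8.5,'s31e.png',[(.075,-.07,(0,255,0)),(.068,-.07,(0,0,255))])
E
```

```text
(no output)
```

View pics/s31e.png

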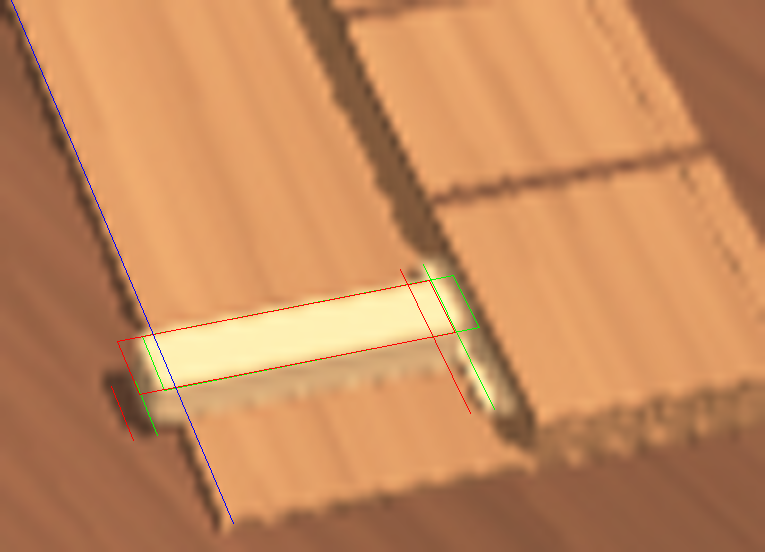

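The released turner matches the home-pose model (green): handle end at crop (145,345) and only a thin strip of blade showing. So it is fully home in slot 0. Next is turner B, which I'll re-measure first.

Run:
```python
import cv2
im=cv2.imread('pics/t31.png'); cv2.imwrite('pics/t31f.png',cv2.resize(im[200:290,200:350],None,fx=5,fy=5,interpolation=cv2.INTER_CUBIC))
```

```text
(no output)
```

View pics/t31f.png

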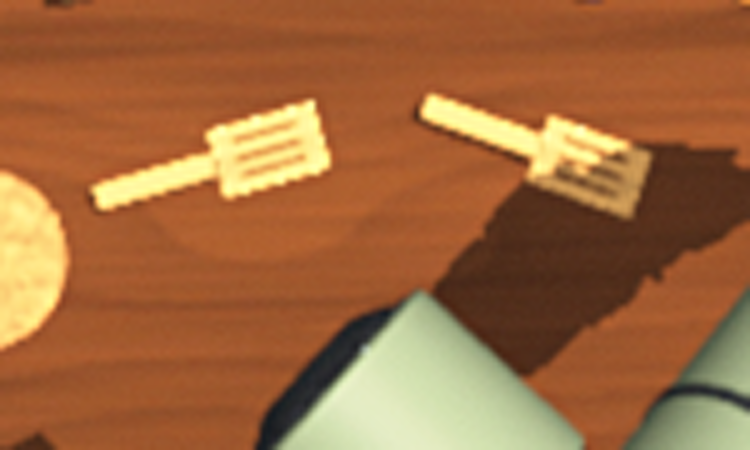

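Run:
```python
from h import *
c=capture('top')
f=lambda u,v,z: ray(c,((u+.5)/5-.5+200,(v+.5)/5-.5+200),z)
for n,e,t in (('A',(97,198),(323,136)),('B',(425,107),(642,184))):
    a,b=f(*e,.02),f(*t,.005); d=(b-a)[:2]; L=np.linalg.norm(d); u=d/L; m=((a[:2]+.045*u)+(b[:2]-.125*u))/2
    ang=np.degrees(np.arctan2(u[1],u[0])); print(n,L,ang,'mid',m,'end',a,'tip',b)
    goto([*m,.12],Rz(ang+90))
```

```text
A 0.16978955819976668 -75.8149885738002 mid [0.41149867 0.18471737] end [0.40049704 0.22824329 0.02      ] tip [0.44210461 0.0636307  0.005     ]
t 46.37 pos [ 0.4294 -0.3105  0.1517] jaw 35.8 F [-0.6 -1.1  0.1]
shift now [0.2095 0.4491 0.031 ] norm 0.4965 rot [4.000e-04 2.200e-03 9.231e-01] deg 52.9 shift after rot [0.4845 0.104  0.0317]
j [-0.77  0.36 -0.37  0.85  0.   -0.37]
B 0.168802893432267 -110.67219172369342 mid [ 0.44482364 -0.0529824 ] end [ 0.46049827 -0.01143972  0.02      ] tip [ 0.40090734 -0.16937432  0.005     ]
t 46.37 pos [ 0.4294 -0.3105  0.1517] jaw 35.8 F [-0.6 -1.1  0.1]
shift now [0.0862 0.2432 0.0314] norm 0.2599 rot [1.2000e-03 2.2000e-03 1.5315e+00] deg 87.7 shift after rot [ 0.2464 -0.0765  0.0317]
j [-0.77  0.36 -0.37  0.85  0.   -0.37]
```

```bash
python3 -m crank '[[[0,0,0],[0,0,0.09],0.045],[[0,0,0],[0,0,0.12],0.045],[[0,0,0],[0,0,0.12],0.045],[[0,0,0],[0,0,0.12],0.045],[[0,0,0],[0,0,0.12],0.045],[[0,0,0],[0,0,0.12],0.045],[[0,0,0],[0,0,0.12],0.045],[[0,0,0],[0,0,0.12],0.045],[[0,0,0],[0,0,0.12],0.045],[[0,0,0],[0,0,0.12],0.045],[[0,0,0],[0,0,0.12],0.045],[[0,0,0],[0,0,0.12],0.045],[[0,0,0],[0,0,0.12],0.045],[[0,0,0],[0,0,0],0.045]]'
python3 -m crank '[[[0.01,-0.003,0],[0,0,0],0.045],[[0.02,-0.007,0],[0,0,0],0.045],[[0.028,-0.009,0.003],[0,0,0],0.045],[[0.03,-0.009,0.004],[0,0,0],0.045],[[0.03,-0.009,0.004],[0,0,0],0.045],[[0.03,-0.009,0.004],[0,0,0],0.045],[[0.03,-0.009,0.005],[0,0,0],0.045],[[0.028,-0.009,0.005],[0,0,0],0.045],[[0.025,-0.007,0.004],[0,0,0],0.045],[[0.015,-0.005,0.003],[0,0,0],0.045],[[0,0,0],[0,0,0],0.045],[[0,0,0],[0,0,0],0.045]]'
python3 - <<'E'
from h import *
goto([.4448,-.053,.006],Rz(-20.7)); c=cap('wrist','w32.png'); print(proj(c,[[.4605,-.0114,.02],[.4289,-.0951,.02],[.4009,-.1694,.005]]))
E
```

```text
time: 47.53
ee_pos: [0.429, -0.3101, 0.1514]
orientation: [0.823, 0.569, 0.0, 0.001]
wrist_force: [-0.0, -0.8, 1.0]
grip_width: 0.526
time: 48.53
ee_pos: [0.4439, -0.0516, 0.1194]
orientation: [0.821, 0.571, 0.0, 0.001]
wrist_force: [1.0, -0.4, 0.4]
grip_width: 0.527
t 48.53 pos [ 0.4439 -0.0516  0.1194] jaw 45.0 F [ 1.  -0.4  0.4]
shift now [-0.0009  0.0012  0.1134] norm 0.1135 rot [0.0012 0.0007 0.0065] deg 0.4 shift after rot [-0.0009  0.0014  0.1134]
j [-0.28  0.26 -0.61  0.7  -0.    1.64]
[[276.74714438 154.69523744]
 [275.89446749 258.30200713]
 [275.29497682 322.52075062]]
```

View pics/w32.png

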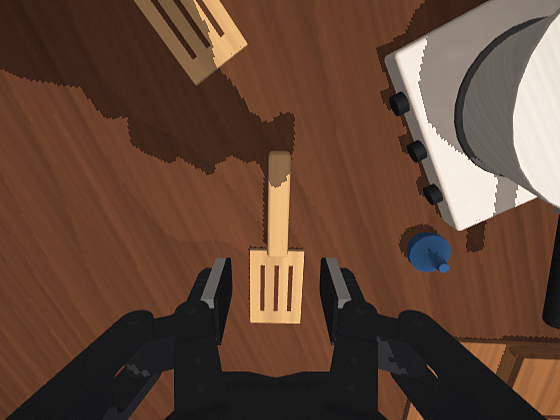

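```bash
python3 -m crank '[[[0.002,0.001,0.01],[0,0,0.006],0.045],[[0.002,0.002,0.02],[0,0,0],0.045],[[0,0,0.03],[0,0,0],0.045],[[0,0,0.025],[0,0,0],0.045],[[0,0,0.015],[0,0,0],0.045],[[0,0,0.008],[0,0,0],0.045],[[0,0,0.005],[0,0,0],0.045],[[0,0,0.001],[0,0,0],0.03],[[0,0,0],[0,0,0],0.01],[[0,0,0],[0,0,0],0.01],[[0,0,0],[0,0,0],0.01],[[0,0,0],[0,0,0],0.01],[[0,0,0],[0,0,0],0.01]]' 80
python3 -m crank '[[[0,0,-0.005],[0,0,0],0.01],[[0,0,-0.015],[0,0,0],0.01],[[0,0,-0.025],[0,0,0],0.01],[[0,0,-0.025],[0,0,0],0.01],[[0,0,-0.02],[0,0,0],0.01],[[0,0,0],[0,0,0],0.01]]'
python3 - <<'E'
from h import *
c=cap('wrist','w33.png')
s1=np.array([.6404,-.4062]); x=np.array([np.cos(RY),np.sin(RY)]); h=s1-.131*x; print(h, h-.085*x)
goto([*(h-.087*x),.09],Rz(67.1))
E
```

```text
time: 49.67
ee_pos: [0.4494, -0.0503, 0.0065]
orientation: [0.824, 0.567, 0.001, 0.002]
wrist_force: [-1.4, 0.5, 7.3]
grip_width: 0.187
time: 50.17
ee_pos: [0.4509, -0.0504, 0.0993]
orientation: [0.824, 0.567, 0.002, 0.003]
wrist_force: [0.9, -0.2, -0.6]
grip_width: 0.186
[ 0.51972471 -0.35522476] [ 0.44142395 -0.32214923]
t 50.22 pos [ 0.4501 -0.0502  0.0975] jaw 16.1 F [ 0.7 -0.  -1.2]
shift now [-0.257   0.0869  0.0081] norm 0.2714 rot [ 0.005   0.0047 -1.5358] deg 88.0 shift after rot [-0.0959 -0.2538  0.0075]
j [-0.27  0.29 -0.63  0.64 -0.    1.66]
```

View pics/w33.png

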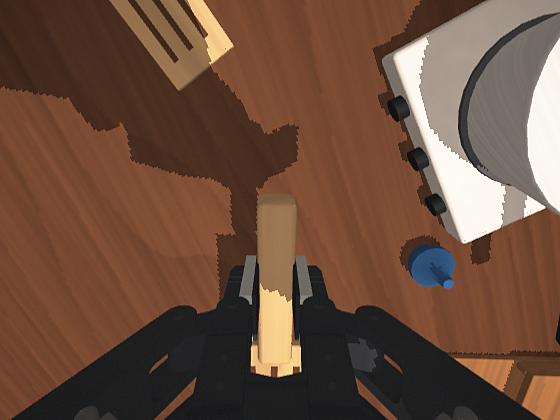

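```bash
python3 -m crank '[[[-0.012,0.004,0],[0.005,0.005,0],0.01],[[-0.022,0.008,0],[0,0,0],0.01],[[-0.028,0.0095,0],[0,0,0],0.01],[[-0.028,0.0095,0],[0,0,0],0.01],[[-0.028,0.0095,0],[0,0,0],0.01],[[-0.028,0.0095,0],[0,0,0],0.01],[[-0.028,0.0095,0],[0,0,0],0.01],[[-0.028,0.0095,0],[0,0,0],0.01],[[-0.025,0.008,0],[0,0,0],0.01],[[-0.02,0.006,0],[0,0,0],0.01],[[-0.01,0.003,0],[0,0,0],0.01],[[0,0,0],[0,0,0],0.01]]'
python3 -m crank '[[[0,0,0],[0,0,-0.06],0.01],[[0,0,0],[0,0,-0.11],0.01],[[0,0,0],[0,0,-0.12],0.01],[[0,0,0],[0,0,-0.12],0.01],[[0,0,0],[0,0,-0.12],0.01],[[0,0,0],[0,0,-0.12],0.01],[[0,0,0],[0,0,-0.12],0.01],[[0,0,0],[0,0,-0.12],0.01],[[0,0,0],[0,0,-0.12],0.01],[[0,0,0],[0,0,-0.12],0.01],[[0,0,0],[0,0,-0.12],0.01],[[0,0,0],[0,0,-0.12],0.01],[[0,0,0],[0,0,-0.11],0.01],[[0,0,0],[0,0,-0.056],0.01],[[0,0,0],[0,0,0],0.01]]'
python3 - <<'E'
from h import *
s1=np.array([.6404,-.4062]); x=np.array([np.cos(RY),np.sin(RY)]); h=s1-.131*x
goto([*(h-.087*x),.06],Rz(67.1))
E
```

```text
time: 51.22
ee_pos: [0.4364, -0.3221, 0.093]
orientation: [0.824, 0.566, 0.001, -0.003]
wrist_force: [0.2, 0.0, 0.5]
grip_width: 0.18
time: 52.47
ee_pos: [0.4366, -0.3184, 0.0935]
orientation: [0.197, 0.98, 0.003, -0.002]
wrist_force: [-0.3, -0.0, -0.3]
grip_width: 0.184
t 52.47 pos [ 0.4366 -0.3184  0.0935] jaw 15.7 F [-0.3 -0.  -0.3]
shift now [-0.004  -0.0017  0.0335] norm 0.0338 rot [ 0.0057 -0.0053  0.0025] deg 0.5 shift after rot [-0.0038 -0.0015  0.0335]
j [-0.77  0.45 -0.4   0.73  0.   -0.37]
```

```bash
python3 -m crank '[[[-0.001,-0.001,0.01],[0.005,-0.005,0.002],0.01],[[-0.001,-0.001,0.02],[0,0,0],0.01],[[0,0,0.02],[0,0,0],0.01],[[0,0,0.013],[0,0,0],0.01],[[0,0,0.008],[0,0,0],0.01],[[0,0,0.004],[0,0,0],0.01],[[0,0,0],[0,0,0],0.01],[[0,0,0],[0,0,0],0.01]]'
python3 - <<'E'
from h import *
s1=np.array([.6404,-.4062]); x=np.array([np.cos(RY),np.sin(RY)]); h=s1-.131*x
goto([*h,.0155],Rz(67.1)); cap('side','s34.png'); rackover('side','s34.png',(300,230,450,350),5,'s34d.png',tip=.130,und=.0065)
E
```

```text
time: 53.13
ee_pos: [0.4384, -0.3231, 0.0195]
orientation: [0.2, 0.98, -0.0, 0.001]
wrist_force: [0.0, -0.5, -0.6]
grip_width: 0.183
t 53.13 pos [ 0.4384 -0.3231  0.0195] jaw 15.6 F [ 0.  -0.5 -0.6]
shift now [-0.0874  0.0023  0.0041] norm 0.0876 rot [-0.0005  0.0017 -0.002 ] deg 0.2 shift after rot [-0.0874  0.0021  0.004 ]
j [-0.77  0.55 -0.46  0.56  0.   -0.37]
```

View pics/s34d.png

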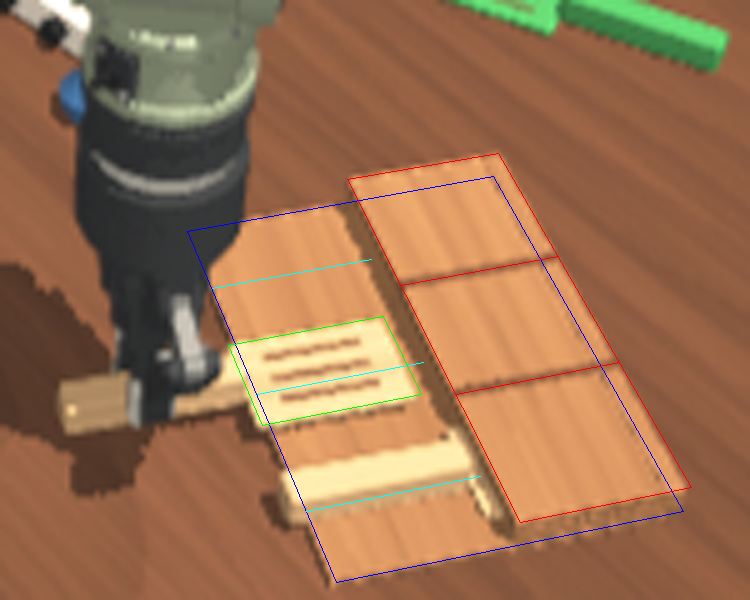

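```bash
python3 -m crank '[[[-0.004,0.002,0.004],[0,0,-0.002],0.01],[[-0.009,0,0],[0,0,0],0.01],[[-0.012,0,0],[0,0,0],0.01],[[-0.014,0,0],[0,0,0],0.01],[[-0.014,0,0],[0,0,0],0.01],[[-0.01,0,0],[0,0,0],0.01],[[-0.007,0,0],[0,0,0],0.01],[[-0.004,0,0],[0,0,0],0.01],[[0,0,0],[0,0,0],0.01],[[0,0,0],[0,0,0],0.01]]'
python3 -m crank '[[[-0.003,0,0],[0,0,0],0.01],[[-0.003,0,0],[0,0,0],0.01],[[-0.002,0,0],[0,0,0],0.01],[[0,0,0],[0,0,0],0.01]]'
python3 -m crank '[[[-0.003,0,0],[0,0,0],0.01],[[-0.003,0,0],[0,0,0],0.01],[[0,0,0],[0,0,0],0.01]]'
```

```text
time: 54.07
ee_pos: [0.5068, -0.35, 0.0151]
orientation: [0.198, 0.98, -0.0, 0.0]
wrist_force: [-0.5, 0.0, -0.9]
grip_width: 0.182
time: 54.4
ee_pos: [0.5148, -0.3537, 0.0154]
orientation: [0.199, 0.98, -0.001, 0.001]
wrist_force: [-0.4, -0.7, -0.8]
grip_width: 0.184
time: 54.65
ee_pos: [0.5202, -0.3559, 0.0153]
orientation: [0.198, 0.98, -0.0, 0.001]
wrist_force: [0.8, -0.2, -1.2]
grip_width: 0.187
```

```bash
python3 -m crank '[[[-0.002,0,0],[0,0,0],0.01],[[-0.002,0,0],[0,0,0],0.01],[[0,0,0],[0,0,0],0.01]]'
python3 -m crank '[[[-0.002,0,0],[0,0,0],0.01],[[-0.001,0,0],[0,0,0],0.01],[[0,0,0],[0,0,0],0.01]]'
python3 - <<'E'
from h import *
cap('side','s35.png'); turnover('side','s35.png',(330,270,420,340),8.5,'s35e.png',[(.075,0,(0,255,0)),(.068,0,(0,0,255))])
E
```

```text
time: 54.9
ee_pos: [0.5206, -0.3558, 0.0142]
orientation: [0.199, 0.98, 0.0, -0.003]
wrist_force: [-6.3, 1.6, 0.6]
grip_width: 0.185
time: 55.15
ee_pos: [0.5205, -0.3556, 0.0134]
orientation: [0.199, 0.98, 0.001, -0.006]
wrist_force: [-12.4, 4.7, 3.3]
grip_width: 0.18
```

View pics/s35e.png

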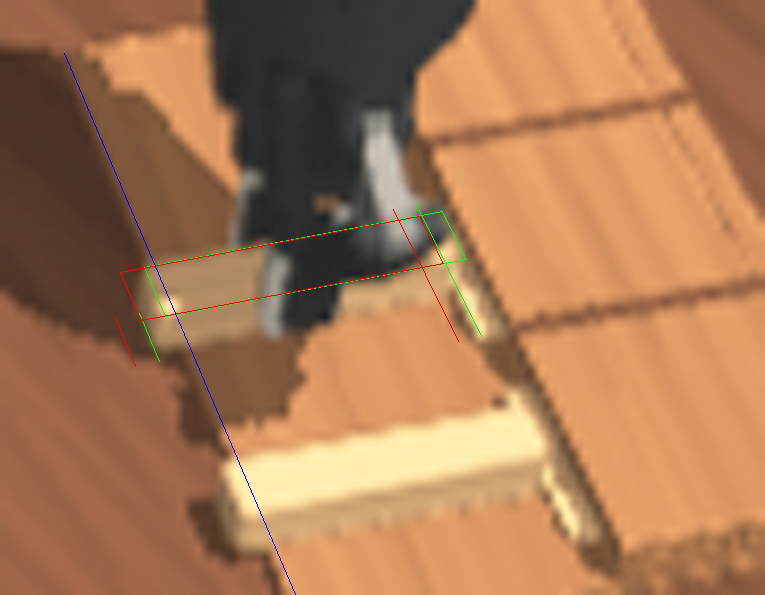

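The blade hit the stop, with a force of about 13 N, and matches the home overlay. I'll release it.

```bash
python3 -m crank '[[[0.003,0,0.001],[0,0,0],0.012],[[0,0,0],[0,0,0],0.02],[[0,0,0],[0,0,0],0.036],[[0,0,0],[0,0,0],0.036],[[0,0,0],[0,0,0],0.036],[[0,0,-0.01],[0,0,0],0.036],[[0,0,-0.02],[0,0,0],0.036],[[0,0,-0.03],[0,0,0],0.036],[[0,0,-0.03],[0,0,0],0.036],[[0.01,0.01,-0.03],[0,0,0],0.036],[[0.02,0.03,-0.01],[0,0,0],0.036],[[0.02,0.035,0],[0,0,0],0.036],[[0.02,0.035,0],[0,0,0],0.036],[[0.02,0.035,0],[0,0,0],0.036],[[0.01,0.02,0],[0,0,0],0.036],[[0,0,0],[0,0,0],0.036]]'
python3 - <<'E'
from h import *
cap('side','s36.png'); turnover('side','s36.png',(330,260,430,340),7.5,'s36e.png',[(.075,0,(0,255,0)),(.075,-.07,(0,255,0))])
c=cap('top','t36.png'); goto([.4115,.1847,.12],Rz(14.2))
im=cv2.imread('pics/t36.png'); cv2.imwrite('pics/t36f.png',cv2.resize(im[190:290,190:340],None,fx=5,fy=5,interpolation=cv2.INTER_CUBIC))
E
```

```text
time: 56.58
ee_pos: [0.4946, -0.1617, 0.1451]
orientation: [0.196, 0.981, 0.0, 0.0]
wrist_force: [-0.1, -0.3, 0.5]
grip_width: 0.418
t 56.73 pos [ 0.4965 -0.1667  0.1451] jaw 36.5 F [-0.  -0.  -0.5]
shift now [0.215  0.2908 0.0239] norm 0.3624 rot [7.000e-04 4.000e-03 9.238e-01] deg 52.9 shift after rot [0.3615 0.0038 0.0251]
j [-0.46  0.35 -0.39  0.82 -0.   -0.07]
```

View pics/s36e.png

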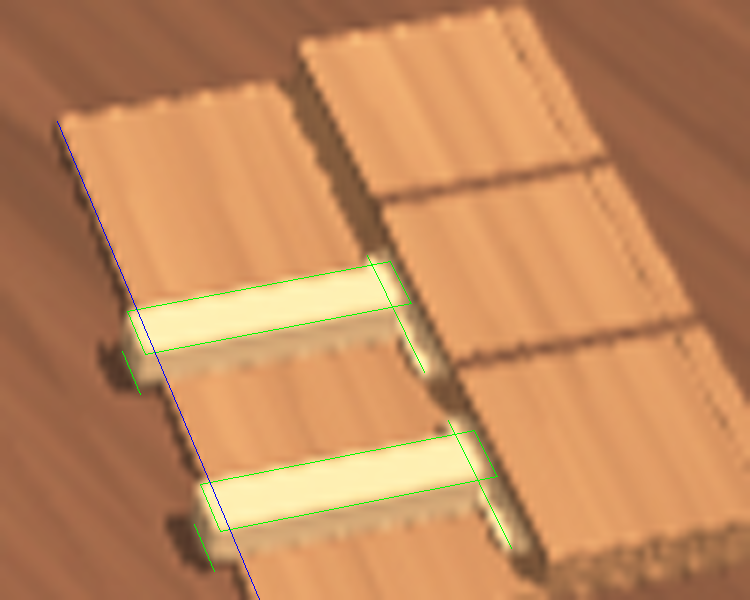

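View pics/t36f.png

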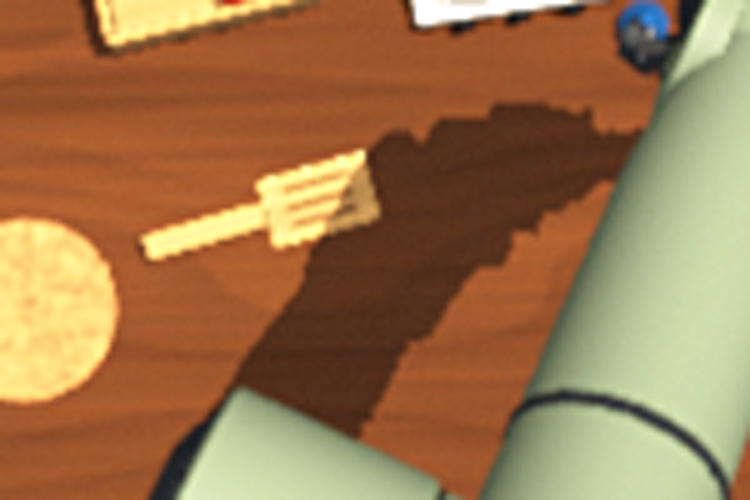

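Both turners sit at the home overlays. Turner A is still where I last measured it, so I'll go there next.

```bash
python3 -m crank '[[[0,0,0],[0,0,0.084],0.045],[[0,0,0],[0.0,0.004,0.12],0.045],[[0,0,0],[0,0,0.12],0.045],[[0,0,0],[0,0,0.12],0.045],[[0,0,0],[0,0,0.12],0.045],[[0,0,0],[0,0,0.12],0.045],[[0,0,0],[0,0,0.12],0.045],[[0,0,0],[0,0,0.12],0.045],[[0,0,0],[0,0,0],0.045]]'
python3 -m crank '[[[0.01,0,0],[0,0,0],0.045],[[0.02,0,0],[0,0,0],0.045],[[0.03,0,0.001],[0,0,0],0.045],[[0.033,0,0.002],[0,0,0],0.045],[[0.033,0,0.002],[0,0,0],0.045],[[0.033,0.001,0.002],[0,0,0],0.045],[[0.033,0.001,0.002],[0,0,0],0.045],[[0.033,0.001,0.002],[0,0,0],0.045],[[0.033,0.001,0.003],[0,0,0],0.045],[[0.033,0,0.003],[0,0,0],0.045],[[0.03,0,0.003],[0,0,0],0.045],[[0.025,0,0.003],[0,0,0],0.045],[[0.015,0,0.002],[0,0,0],0.045],[[0,0,0],[0,0,0],0.045],[[0,0,0],[0,0,0],0.045]]'
python3 - <<'E'
from h import *
goto([.4115,.1847,.006],Rz(14.2)); c=cap('wrist','w37.png'); print(proj(c,[[.4005,.2282,.02],[.4226,.141,.02],[.4421,.0636,.005]]))
E
```

```text
time: 57.48
ee_pos: [0.4961, -0.168, 0.1442]
orientation: [0.616, 0.788, -0.0, -0.001]
wrist_force: [0.8, 0.6, 0.1]
grip_width: 0.526
time: 58.73
ee_pos: [0.4108, 0.1853, 0.1196]
orientation: [0.613, 0.79, -0.0, -0.001]
wrist_force: [-0.6, 0.2, 0.3]
grip_width: 0.531
t 58.73 pos [0.4108 0.1853 0.1196] jaw 45.3 F [-0.6  0.2  0.3]
shift now [-0.0008  0.0007  0.1136] norm 0.1136 rot [-0.002  -0.0011  0.0028] deg 0.2 shift after rot [-0.0007  0.0005  0.1136]
j [ 0.26  0.26 -0.6   0.71  0.    1.58]
[[275.75208467 153.58712245]
 [275.39900697 257.87398853]
 [275.05866195 322.5538289 ]]
```

View pics/w37.png

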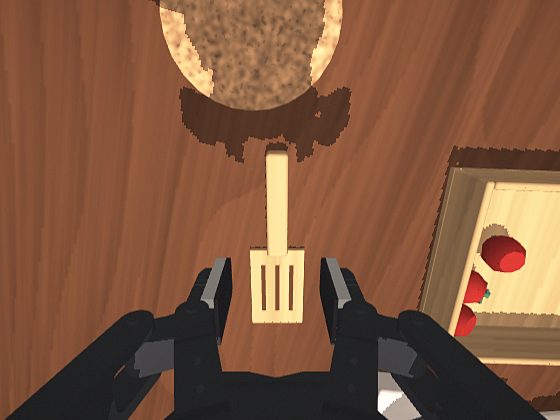

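Turner A is well centred under the gripper: handle (277,151) to (277,253), tip (276,323). I'll grasp and lift.

```bash
python3 -m crank '[[[0.002,0.001,0.01],[0,0,0.003],0.045],[[0.002,0.001,0.02],[0,0,0],0.045],[[0,0,0.03],[0,0,0],0.045],[[0,0,0.025],[0,0,0],0.045],[[0,0,0.015],[0,0,0],0.045],[[0,0,0.008],[0,0,0],0.045],[[0,0,0.005],[0,0,0],0.045],[[0,0,0.001],[0,0,0],0.03],[[0,0,0],[0,0,0],0.01],[[0,0,0],[0,0,0],0.01],[[0,0,0],[0,0,0],0.01],[[0,0,0],[0,0,0],0.01],[[0,0,0],[0,0,0],0.01]]' 80
python3 -m crank '[[[0,0,-0.005],[0,0,0],0.01],[[0,0,-0.015],[0,0,0],0.01],[[0,0,-0.025],[0,0,0],0.01],[[0,0,-0.025],[0,0,0],0.01],[[0,0,-0.025],[0,0,0],0.01],[[0,0,-0.015],[0,0,0],0.01],[[0,0,0],[0,0,0],0.01]]'
python3 - <<'E'
from h import *
c=cap('wrist','w38.png')
s=np.array([.6676,-.3417]); x=np.array([np.cos(RY),np.sin(RY)]); h=s-.131*x; print(h, h-.087*x)
goto([*(h-.087*x),.12],Rz(67.1))
E
```

```text
time: 59.87
ee_pos: [0.4127, 0.1895, 0.0065]
orientation: [0.616, 0.788, 0.0, -0.0]
wrist_force: [0.4, -1.6, 6.9]
grip_width: 0.179
time: 60.45
ee_pos: [0.4143, 0.19, 0.119]
orientation: [0.616, 0.788, 0.002, 0.0]
wrist_force: [0.2, 0.6, -0.3]
grip_width: 0.186
[ 0.54692471 -0.29072476] [ 0.46678158 -0.25687098]
t 60.5 pos [0.4134 0.1897 0.1173] jaw 16.1 F [-0.1  0.  -1.4]
shift now [-0.4462 -0.0562 -0.0036] norm 0.4498 rot [ 2.700e-03 -7.000e-04 -9.268e-01] deg 53.1 shift after rot [-0.223  -0.3906 -0.0027]
j [ 0.27  0.27 -0.6   0.7   0.    1.59]
```

View pics/w38.png

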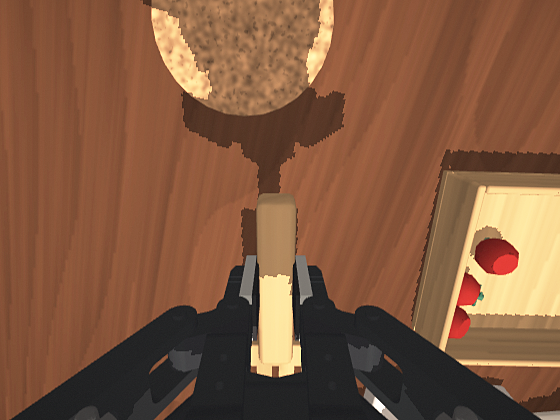

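```bash
python3 -m crank '[[[-0.01,-0.001,0],[0.002,0,0],0.01],[[-0.02,-0.003,0],[0,0,0],0.01],[[-0.03,-0.004,0],[0,0,0],0.01],[[-0.035,-0.0045,0],[0,0,0],0.01],[[-0.035,-0.0045,0],[0,0,0],0.01],[[-0.035,-0.0045,0],[0,0,0],0.01],[[-0.035,-0.0045,0],[0,0,0],0.01],[[-0.035,-0.0045,0],[0,0,0],0.01],[[-0.035,-0.0045,0],[0,0,0],0.01],[[-0.035,-0.0045,0],[0,0,0],0.01],[[-0.035,-0.0045,0],[0,0,0],0.01],[[-0.035,-0.0045,0],[0,0,0],0.01],[[-0.03,-0.004,0],[0,0,0],0.01],[[-0.025,-0.004,0],[0,0,0],0.01],[[-0.015,-0.002,0],[0,0,0],0.01],[[0,0,0],[0,0,0],0.01]]'
python3 -m crank '[[[0,0,0],[0,0,-0.07],0.01],[[0,0,0],[0,0,-0.11],0.01],[[0,0,0],[0,0,-0.12],0.01],[[0,0,0],[0,0,-0.12],0.01],[[0,0,0],[0,0,-0.12],0.01],[[0,0,0],[0,0,-0.12],0.01],[[0,0,0],[0,0,-0.12],0.01],[[0,0,0],[0,0,-0.09],0.01],[[0,0,0],[0,0,-0.056],0.01],[[0,0,0],[0,0,0],0.01],[[0,0,0],[0,0,0],0.01]]'
python3 - <<'E'
from h import *
goto([.4668,-.2569,.0195],Rz(67.1))
E
```

```text
time: 61.83
ee_pos: [0.4622, -0.2597, 0.1138]
orientation: [0.617, 0.787, -0.001, -0.002]
wrist_force: [0.8, -0.6, 0.7]
grip_width: 0.184
time: 62.75
ee_pos: [0.4621, -0.2553, 0.1145]
orientation: [0.199, 0.98, 0.0, -0.003]
wrist_force: [0.6, -0.2, -1.3]
grip_width: 0.189
t 62.75 pos [ 0.4621 -0.2553  0.1145] jaw 16.2 F [ 0.6 -0.2 -1.3]
shift now [-0.0055  0.0004  0.0949] norm 0.0951 rot [-0.0005 -0.006  -0.0014] deg 0.4 shift after rot [-0.0049  0.0004  0.095 ]
j [-0.64  0.4  -0.41  0.77 -0.   -0.24]
```

```bash
python3 -m crank '[[[-0.001,0,0.01],[0,-0.006,-0.001],0.01],[[-0.001,0,0.02],[0,0,0],0.01],[[-0.001,0,0.025],[0,0,0],0.01],[[0,0,0.02],[0,0,0],0.01],[[0,0,0.012],[0,0,0],0.01],[[0,0,0.006],[0,0,0],0.01],[[0,0,0.003],[0,0,0],0.01],[[0,0,0],[0,0,0],0.01],[[0,0,0],[0,0,0],0.01]]'
python3 - <<'E'
from h import *
goto([.5469,-.2907,.0155],Rz(67.1)); cap('side','s39.png'); rackover('side','s39.png',(300,230,450,350),5,'s39d.png',tip=.130,und=.0065)
E
```

```text
time: 63.5
ee_pos: [0.466, -0.2582, 0.0197]
orientation: [0.199, 0.98, -0.001, 0.001]
wrist_force: [-0.4, 0.6, -0.3]
grip_width: 0.188
t 63.5 pos [ 0.466  -0.2582  0.0197] jaw 16.0 F [-0.4  0.6 -0.3]
shift now [-0.0871  0.0015  0.0044] norm 0.0873 rot [-0.0013  0.0026 -0.0002] deg 0.2 shift after rot [-0.0871  0.0015  0.0042]
j [-0.64  0.53 -0.49  0.54 -0.   -0.24]
```

View pics/s39d.png

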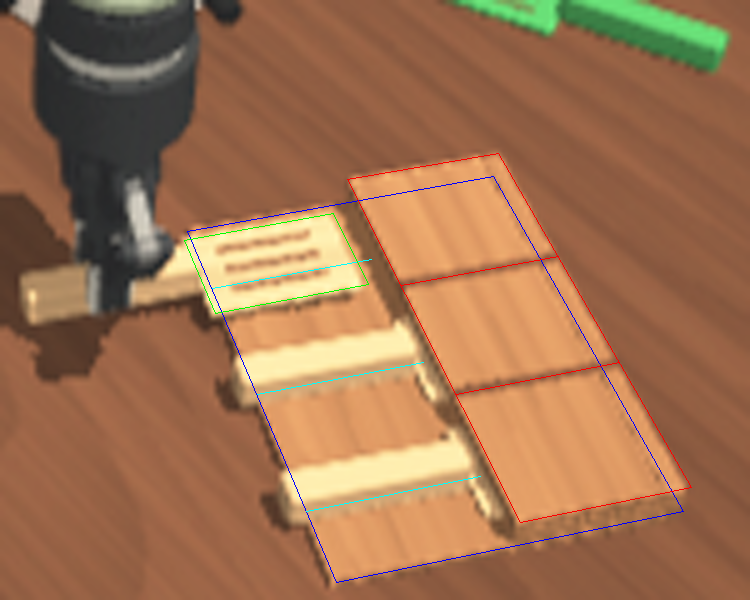

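```bash
python3 -m crank '[[[-0.004,0.0015,0.004],[0,0.002,0],0.01],[[-0.009,0,0],[0,0,0],0.01],[[-0.012,0,0],[0,0,0],0.01],[[-0.014,0,0],[0,0,0],0.01],[[-0.014,0,0],[0,0,0],0.01],[[-0.01,0,0],[0,0,0],0.01],[[-0.008,0,0],[0,0,0],0.01],[[-0.006,0,0],[0,0,0],0.01],[[-0.003,0,0],[0,0,0],0.01],[[0,0,0],[0,0,0],0.01],[[0,0,0],[0,0,0],0.01]]'
python3 -m crank '[[[-0.003,0,0],[0,0,0],0.01],[[-0.002,0,0],[0,0,0],0.01],[[0,0,0],[0,0,0],0.01]]'
python3 -m crank '[[[-0.002,0,0],[0,0,0],0.01],[[-0.002,0,0],[0,0,0],0.01],[[0,0,0],[0,0,0],0.01]]'
```

```text
time: 64.52
ee_pos: [0.5396, -0.2876, 0.015]
orientation: [0.199, 0.98, -0.0, -0.001]
wrist_force: [-0.4, 0.1, -1.4]
grip_width: 0.181
time: 64.77
ee_pos: [0.5448, -0.29, 0.0153]
orientation: [0.199, 0.98, -0.001, 0.0]
wrist_force: [-0.6, -0.3, -0.5]
grip_width: 0.184
time: 65.02
ee_pos: [0.5485, -0.2915, 0.0152]
orientation: [0.199, 0.98, -0.001, -0.0]
wrist_force: [-0.2, 0.4, -1.0]
grip_width: 0.189
```

```bash
python3 -m crank '[[[-0.002,0,0],[0,0,0],0.01],[[-0.001,0,0],[0,0,0],0.01],[[0,0,0],[0,0,0],0.01]]'
python3 -m crank '[[[-0.002,0,0],[0,0,0],0.01],[[-0.001,0,0],[0,0,0],0.01],[[0,0,0],[0,0,0],0.01]]'
python3 - <<'E'
from h import *
cap('side','s40.png'); turnover('side','s40.png',(320,250,420,330),7.5,'s40e.png',[(.075,.07,(0,255,0)),(.068,.07,(0,0,255))])
E
```

```text
time: 65.27
ee_pos: [0.5488, -0.2912, 0.0144]
orientation: [0.199, 0.98, 0.0, -0.003]
wrist_force: [-5.4, 3.5, 1.7]
grip_width: 0.18
time: 65.52
ee_pos: [0.5489, -0.291, 0.0137]
orientation: [0.199, 0.98, 0.001, -0.005]
wrist_force: [-10.9, 5.8, 4.1]
grip_width: 0.184
```

View pics/s40e.png

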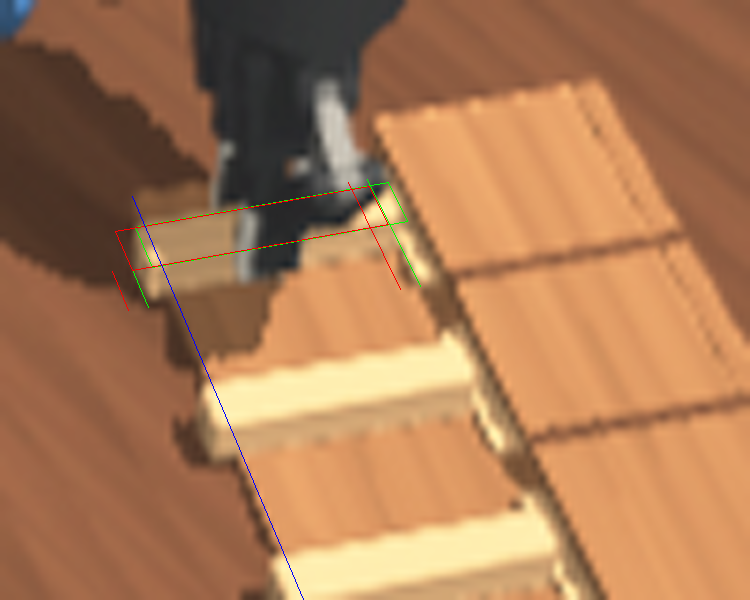

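The third blade is against its stop as well. I'll release it, back away, and run the final checks.

```bash
python3 -m crank '[[[0.003,0,0.001],[0,0,0],0.012],[[0,0,0],[0,0,0],0.02],[[0,0,0],[0,0,0],0.036],[[0,0,0],[0,0,0],0.036],[[0,0,0],[0,0,0],0.036],[[0,0,-0.01],[0,0,0],0.036],[[0,0,-0.02],[0,0,0],0.036],[[0,0,-0.03],[0,0,0],0.036],[[0,0,-0.03],[0,0,0],0.036],[[0.01,0,-0.03],[0,0,0],0.036],[[0.03,0,-0.03],[0,0,0],0.036],[[0.035,0,-0.01],[0,0,0],0.036],[[0.035,0,0],[0,0,0],0.036],[[0.035,0,0],[0,0,0],0.036],[[0.035,0,0],[0,0,0],0.036],[[0.02,0,0],[0,0,0],0.036],[[0,0,0],[0,0,0],0.036],[[0,0,0],[0,0,0],0.036]]'
python3 - <<'E'
from h import *
cap('side','s41.png'); cap('top','t41.png'); turnover('side','s41.png',(320,250,430,340),6.5,'s41e.png',[(.075,y,(0,255,0)) for y in (-.07,0,.07)])
im=cv2.imread('pics/t41.png'); cv2.imwrite('pics/t41f.png',cv2.resize(im[125:275,210:430],None,fx=3.6,fy=3.6,interpolation=cv2.INTER_CUBIC))
E
```

```text
time: 67.12
ee_pos: [0.3673, -0.2148, 0.1748]
orientation: [0.199, 0.98, -0.001, 0.001]
wrist_force: [-1.2, -0.1, 0.1]
grip_width: 0.422
```

View pics/s41.png

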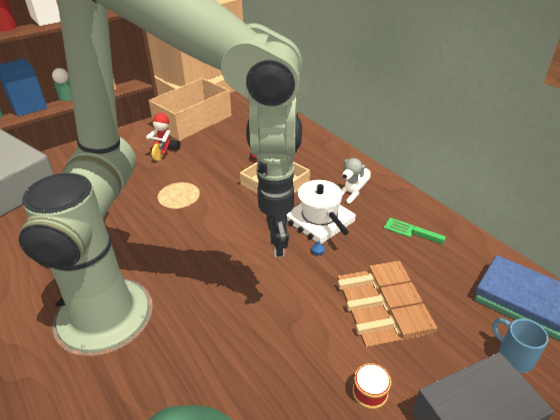

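View pics/s41e.png

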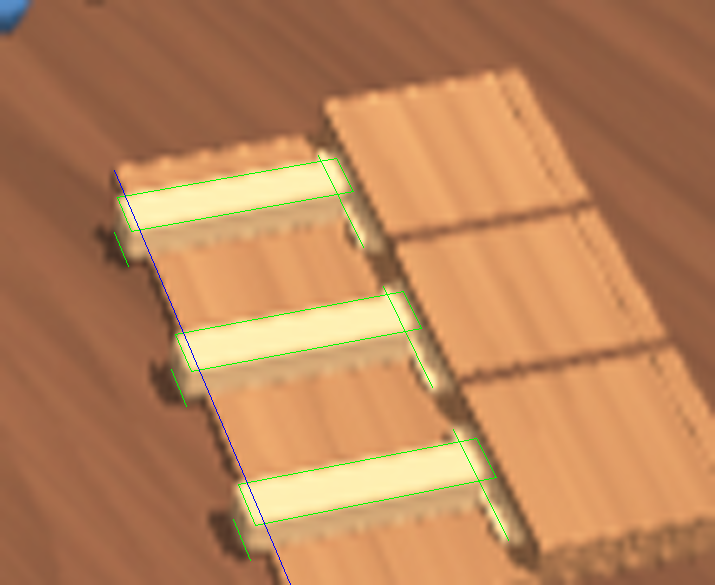

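View pics/t41f.png

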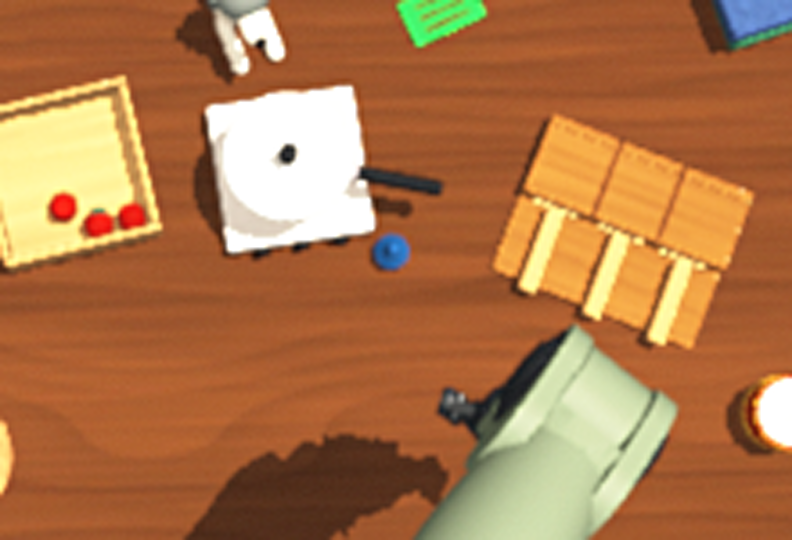

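Run:
```python
from h import *
c=capture('top'); print(ray(c,(289.6,167.1),.126)); s=capture('side')
t=np.linspace(0,2*np.pi,60)
ims=[]
for cc,f,x0,y0,w,k in ((c,'t41',255,140,70,6),(s,'s41',275,170,90,4.6667)):
    im=cv2.imread(f'pics/{f}.png')[y0:y0+w,x0:x0+w]; im=cv2.resize(im,None,fx=k,fy=k,interpolation=cv2.INTER_CUBIC)
    for r,z,col in ((.063,.1,(0,200,0)),(.01,.126,(255,0,0)),(.05,.03,(0,0,255))):
        draw(cc,im,np.column_stack([.6412+r*np.cos(t),-.0366+r*np.sin(t),0*t+z]),x0,y0,k,col)
    ims.append(im)
cv2.imwrite('pics/fin.png',np.hstack(ims))
```

```text
[ 0.64060592 -0.03144074  0.126     ]
```

View pics/fin.png

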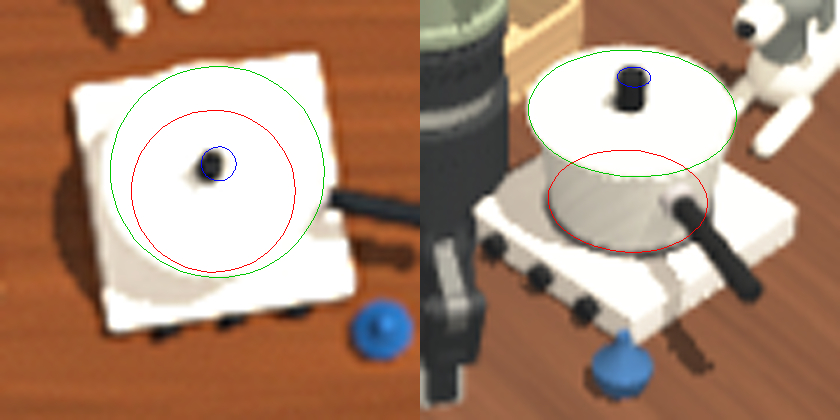

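The lid is level and seated, the pan is centred within about 3 mm, and the three turners are home. I'm handing the job in.

Run:
```python
from cell import *
print(close_job())
```

```text
the job is handed in; nothing more can be done
None
```

I finished the job and handed it in at about 67 s of the 208 s allowed; no verdict was reported.

**What I did:**
- **Lid and tomatoes:** I laid the lid on the cork mat, slightly off its centre to clear the pan's handle. I then tipped the pan over the crate.
- **Pan:** I stood it empty on the hotplate and put the lid back on. Contact came at the height where the lid should be seated.
- **Turners:** I pushed the three pale turners into slots 0, 1 and 2, handles outwards, each until it met the back stop. The green one and the other toys I left alone.
- **The knock:** One turner had been knocked aside partway through, so I measured it again before grasping it.

**Last checks:**
- **Tomatoes:** All three that were in the pan lie in the crate.
- **Lid:** It looks level in the side view.
- **Turners:** All three match the fully-home outline in the side view.
- **Pan centring (the cameras disagreed):** The side view puts the pan and lid on the hotplate centre. The top view puts the knob 4–5 mm to the left, more than the 2 mm calibration accounts for.
- **Slot 0 (stopped early):** The first turner stopped about 6 mm short of where I expected. It stopped at the same place at two heights and matched the home outline after release, so I took that as the back stop.

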